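Unload the pressed bushes and re-set the outfeed fence

TASK

Change the press outfeed over to the next part: stand every bush from the catch tray upright in the black sintering tray, setting them down gently, flat on its floor and not touching one another. Then re-set the chute fence: release the clamp lever fully, turn the fence knob until the pointer on the rack lines up with the brass index clip on the scale, and swing the lever fully back to clamp it. Do not shift the index clip or the things lying around the work.

Things in the scene. Friction and masses are not known exactly. Their poses are not given: they have to be found in the camera images.
- bush1: pressed bush (a short thick-walled tube of dark grey compacted powder), 60 mm outside diameter, 24 mm bore, 46 mm long, about 0.35 kg; origin at its centre (half-way up the bore), z along the bore. Both ends are alike. Between four and six of the six bushes are present, at first standing in the catch tray.
- bush2: pressed bush (a short thick-walled tube of dark grey compacted powder), 60 mm outside diameter, 24 mm bore, 46 mm long, about 0.35 kg; origin at its centre (half-way up the bore), z along the bore. Both ends are alike. Between four and six of the six bushes are present, at first standing in the catch tray.
- bush3: pressed bush (a short thick-walled tube of dark grey compacted powder), 60 mm outside diameter, 24 mm bore, 46 mm long, about 0.35 kg; origin at its centre (half-way up the bore), z along the bore. Both ends are alike. Between four and six of the six bushes are present, at first standing in the catch tray.
- bush4: pressed bush (a short thick-walled tube of dark grey compacted powder), 60 mm outside diameter, 24 mm bore, 46 mm long, about 0.35 kg; origin at its centre (half-way up the bore), z along the bore. Both ends are alike. Between four and six of the six bushes are present, at first standing in the catch tray.
- bush5: pressed bush (a short thick-walled tube of dark grey compacted powder), 60 mm outside diameter, 24 mm bore, 46 mm long, about 0.35 kg; origin at its centre (half-way up the bore), z along the bore. Both ends are alike. Between four and six of the six bushes are present, at first standing in the catch tray.
- bush6: pressed bush (a short thick-walled tube of dark grey compacted powder), 60 mm outside diameter, 24 mm bore, 46 mm long, about 0.35 kg; origin at its centre (half-way up the bore), z along the bore. Both ends are alike. Between four and six of the six bushes are present, at first standing in the catch tray.
- sinter_tray: fixed black sintering tray with a sheet of white paper in it, where the bushes go: 330 mm (its x) by 220 mm (its y) outside, walls 6 mm thick and 22 mm high, floor 6 mm thick (so 318 x 208 mm inside); origin at the centre of its underside on the bench.
- catch_tray: fixed bright steel catch tray with a black rubber mat at the foot of the press chute: 270 mm (its x) by 200 mm (its y) outside, walls 4 mm thick and 20 mm high, floor 4 mm thick; origin at the centre of its underside on the bench.
- outfeed: fixed steel chute sloping down from the press to the catch tray, with a grey bridge across it. Origin on the bench under the catch tray's middle; x along the bridge (away from the robot), y up the chute, z up. The bridge spans x -163 to 95 mm, y 135 to 195 mm; all on it is under 177 mm high but knob and lever. The chute starts at y = 98 mm, 70 mm high with its sides, rising 1 in 4.
- knob (a joint): fence knob, a black wing knob on the near end of the bridge, turning about the vertical. Radians, 0 to 8.1, growing clockwise seen from above. It drives the fence rack by a pinion: 8 mm of pointer travel towards the outfeed's +x per radian, no backlash. Light friction (about 0.05 N m), stays where it is left.
- knob_grip (a point): point on the knob's axis at the height to grip its wing (207 mm above the bench). The wing is a bar 56 mm long (this frame's x) and 14 mm thick (y); its top is 12 mm above this point and its foot 22 mm below. z is up; the frame turns with the knob.
- pointer_tip (a point): tip of the thin dark steel pointer that is fixed to the fence rack and lies over the white scale; it moves along the outfeed's x. Frame parallel to the outfeed's.
- index_tip (a point): tip of the brass index clip on the edge of the white scale, facing the pointer tip from the other side, 4 mm from its path; it marks the setting for the next part, always some 10 to 48 mm to the +x side of where the pointer starts. It grips its rail (12 N to slide it). Frame parallel to the outfeed's; the pointer lines up when its tip has the same x here.
- clamp (a joint): black clamp lever at the far end of the bridge, turning about the vertical. Radians: 0 clamped (arm points up the chute, the outfeed's +y), 1.1 fully released; grows anticlockwise seen from above, towards the outfeed's -x. Friction about 0.12 N m, stays where it is left.
- lever_end (a point): centre of the lever's upright end pad, 14 mm thick (this frame's x, the way it swings), 30 mm long (y, along the arm), 26 mm tall (13 mm above and below this point), 202 mm above the bench, 60 mm from the lever's pivot. z is up; the frame turns with the lever.
- lever_pivot (a point): point on the lever's axis, at the height of lever_end.
- big_ring: bystander: large pressed ring lying flat on the bench, 130 mm outside, 26 mm high; origin at the centre of its underside.
- lube_bottle: bystander: white plastic bottle, 64 mm diameter, 130 mm tall; origin at the centre of its underside.
- brush: bystander: hand brush 220 mm long lying on the bench; origin under its middle, x along it.
Not all that is in view belongs to the job. What is shaped like the bush5 but brown or red is not meant.

How it is judged:
By the outcome, as a careful person would: the job done as asked, in the order asked, and still so for the second after the job is handed in, with the robot touching nothing.
Of bush1, bush2, bush3, bush4, bush5, bush6 only 4 to 6 are there at a start; the rules pass over those that are not, and their reading is None.
At some moment in a run one of bush1, bush2, bush3, bush4, bush5, bush6 may be knocked a few centimetres aside while the robot is not near it.
It also fails if it takes over 210 s, if anything falls off the work surface, if the arm or the gripper's body presses on something with over 40 N, if the wrist force passes 120 N, or if a joint passes its speed limit or range.

ROBOT

A 7-joint arm with a two-finger parallel gripper is mounted at the origin on the work surface. World frame = base frame: x ahead of the robot, y to its left, z up, the work surface at z = 0. Lengths are in m, angles in rad, forces in N, time in s.
With the tool pointing down it reaches from about 0.425 to 0.925 m from the base axis. Payload 6.8 kg.
Tool frame: the origin (TCP) lies at the very end of the fingers, on their centre line; the grasp point (between the pads) lies 19 mm behind it (r.grip_depth is the distance from the TCP to the grasp point, in m); z points along the fingers, y is the direction in which the jaws open and shut (so a half turn about z gives the same grasp; the last joint's range is limited). The gripper opens to 85 mm and grips with 20 to 120 N. Pads are 22 mm wide; open, the fingers measure 114 mm over their backs; the gripper's body (76 mm by 85 mm) begins 54 mm behind the grasp point. The pads swing forward as they close: fully open they stand 13 mm farther back than shut.
Start: joints at [-1.45, 0.477, 0.022, 1.555, -0.011, 1.109, -0.083], TCP at [0.153, 0.657, 0.231] pointing down, gripper open.
Joint ranges: [-2.96, 2.96], [-0.34, 2.1], [-1.41, 1.46], [0.24, 2.44], [-1.37, 4.51], [0.17, 1.92], [-2.96, 2.96]. Speed limits (rad/s): [2.39, 2.39, 3.14, 3.14, 3.14, 3.14, 3.14].

INTERFACE

Orientations are given as a rotation vector (axis times angle).
In Python, from bench import status, eyes, workorder, spotter, r gives the robot as it stands.
- The arm moves only by the tool drive_tool, never from a script. Its argument "commands" is a list of rows, each an object of numbers: "rx", "ry", "rz": the turn, a rotation vector about the world's x, y, z normalised to -1 to 1, where 1 is 8 degrees; "tx", "ty", "tz": the shift along the world's x, y, z normalised to -1 to 1, where 1 is 20 mm; "grip": the closure, from -1 (fully open) to 1 (shut). A call has 1 to 10 rows; each row shifts and turns the commanded pose from where the row before left it; what a row does not reach is not made up. A row lasts 1/8 s, in which the tool goes at most 62.5 mm and 10.7 degrees, less where a joint would pass 70% of its speed; a pose out of reach is approached as far as the arm can. A call with a number of a shift or a turn outside -1 to 1 is refused whole. A call with a gripper value outside its range is refused whole. The fingers move at their own pace and stop on an object; "grip_force" is the grip in N (left out, the last holds). Time passes only in rows, so rows that do not move let the fingers close. It gives the time, the measured TCP pose, the force and the opening at its end, in the units of the state.
- status.get_obs(): the state, without advancing time (a new reading comes with each control period).
- eyes.grab_frame(name): name is "side" or "top" or "wrist"; returns a dict with "frame" (420x560x3 uint8, blue, green, red), "range_z" (420x560 float32, m along the optical axis (not along the pixel's ray), 0 where there is no reading), "fx", "fy", "cx", "cy" (pixels), "T" (4x4, takes a point from camera to world coordinates); the wrist camera has in their place "T_tool_cam" (4x4, takes a point from camera to tool coordinates, whose origin is the TCP and whose axes are the flange's). Camera axes: x right, y down, z forward; pixel columns grow to the right and rows downward; lengths in m; the calibration is good to about 2 mm. A picture is of the moment at which its call begins: read the wrist's pose just before it.
- workorder.hand_in(): hands the job in, once; it reports no verdict.
Trained networks look in the newest picture that a camera, given by its name, has taken for a name from the list of things; names that differ only in an ending like _2 or _b are one class to them, and where a whole thing is asked for, a point or a joint stands for the part that bears it (a point fixed in the world has none). Each returns a list of dicts, best first, with "confidence" (0 to 1); they miss things now and then, are a little off and sometimes report something else, mostly with a low value. They report only what shows in the picture. A call takes as long as a camera call. They do not tell look-alikes from the thing itself.
- spotter.boxes_of(camera, target): "position" ([column, row] as shares, 0 to 1, of the picture: columns of its width, rows of its height, amid what is visible of it).
- spotter.masks_of(camera, target): "mask" (420x560 bool, what is visible of it) and "position" ([column, row] as shares, 0 to 1, of the picture: columns of its width, rows of its height, amid what is visible of it).
The state is a dict: "clock": time; "joints": joint angles; "qvel": joint speeds; "tau": joint torques, N m; "tcp_pos": TCP position; "orientation": TCP orientation; "contact_force": force on the tool from outside, world axes, zero at the start; "moment": the same for the moment, N m; "grip_width": finger opening in m.
Only numpy, scipy, OpenCV 4.12 (cv2) and the standard library are available. Lean on these libraries where they do the work, as an engineer would, in place of code of your own. Each camera call takes 0.05 s, during which the arm holds its last target.

## Working session

There is one attempt and no reset: what is moved stays moved. The work goes in short steps, Python scripts to look and compute and a tool call to move; the robot and the scene stay as the last step left them, time stands still between calls to the robot, and variables do not carry over. Pictures are saved under pics/ and viewed, and the job is handed in when it is done.

Besides the shell and the picture viewer there is one more tool, called after "Call:" in YAML: its name, and indented under it one key for each argument. drive_tool: Moves the arm, as the interface text tells. Scaled input: -1 to 1 covers 20 mm each way for a shift and 8 degrees each way for a turn. Its arguments: {"type":"object","properties":{"commands":{"type":"array","items":{"type":"object","properties":{"rx":{"type":"number"},"ry":{"type":"number"},"rz":{"type":"number"},"tx":{"type":"number"},"ty":{"type":"number"},"tz":{"type":"number"},"grip":{"type":"number"}}}},"grip_force":{"type":"number"}},"required":["commands"]}

```bash
ls -la; mkdir -p pics; python3 - <<'E'
from bench import status, eyes, workorder, spotter, r
import cv2
print(status.get_obs())
for n in ("top","side","wrist"):
    f=eyes.grab_frame(n); cv2.imwrite(f"pics/{n}0.png",f["frame"])
    print(n,f["fx"],f["fy"],f["cx"],f["cy"],f.get("T",f.get("T_tool_cam")))
print(dir(r))
E
```

```text
total 12
drwxr-xr-x  3 agent agent 4096 Dec  6 17:23 .
drwxr-xr-x 23 root  root  4096 Dec  6 17:23 ..
drwxr-xr-x  2 agent agent 4096 Dec  6 17:23 pics
{'clock': 0.0, 'joints': array([-1.45009036,  0.47779929,  0.02232874,  1.55645287, -0.0115328 ,
        1.10929078, -0.08307625]), 'qvel': array([ 1.03084368e-03,  6.60821535e-04,  8.44514596e-04, -1.41898420e-05,
        1.41487620e-03,  7.56833606e-04,  1.17963348e-03]), 'tau': array([-3.05893730e-05, -5.96457803e+01,  1.60773687e+00, -2.81202382e+01,
        1.24477889e-02,  9.09321418e-03, -1.57942719e-05]), 'tcp_pos': array([0.15296421, 0.65683209, 0.23032544]), 'orientation': array([-3.58548553e-01, -3.12095587e+00,  2.85827371e-03]), 'contact_force': array([ 0.55088203,  0.0919309 , -0.61708569]), 'moment': array([-0.0580322 , -0.01400631,  0.03464322]), 'grip_width': 0.08534978593519144}
top 428.4069481400763 428.4069481400763 280.1190161057339 209.20086095136602 [[ 0.02489838 -0.98333665  0.18008082  0.29621744]
 [-0.99962043 -0.02236442  0.01608817 -0.06740166]
 [-0.01179269 -0.18041304 -0.98352024  1.41232054]
 [ 0.        
[... 359 characters left out ...]
608 270.17121880367483 212.15218489511517 [[-7.67321169e-04 -9.53153544e-01 -3.02485922e-01  7.64565787e-02]
 [ 9.99999269e-01 -1.01388434e-03  6.58102822e-04 -7.60998632e-04]
 [-9.33958775e-04 -3.02485196e-01  9.53153625e-01 -1.43063357e-01]
 [ 0.00000000e+00  0.00000000e+00  0.00000000e+00  1.00000000e+00]]
['Unreachable', '__class__', '__delattr__', '__dict__', '__dir__', '__doc__', '__eq__', '__format__', '__ge__', '__getattribute__', '__getstate__', '__gt__', '__hash__', '__init__', '__init_subclass__', '__le__', '__lt__', '__module__', '__ne__', '__new__', '__reduce__', '__reduce_ex__', '__repr__', '__setattr__', '__sizeof__', '__str__', '__subclasshook__', '__weakref__', 'grip_depth']
```

View pics/top0.png

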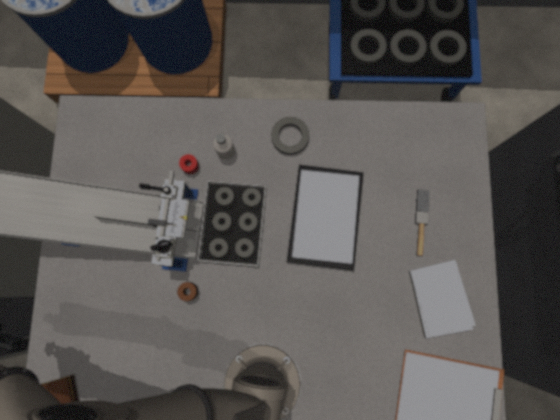

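View pics/side0.png

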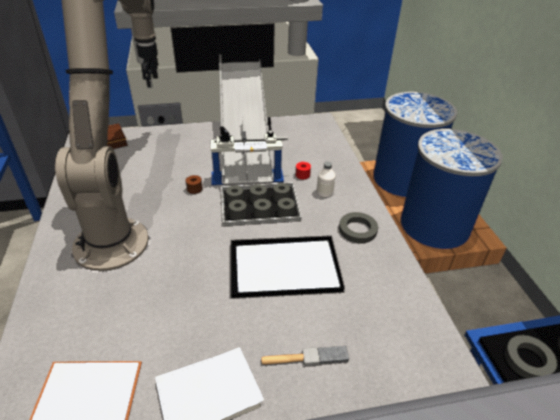

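View pics/wrist0.png

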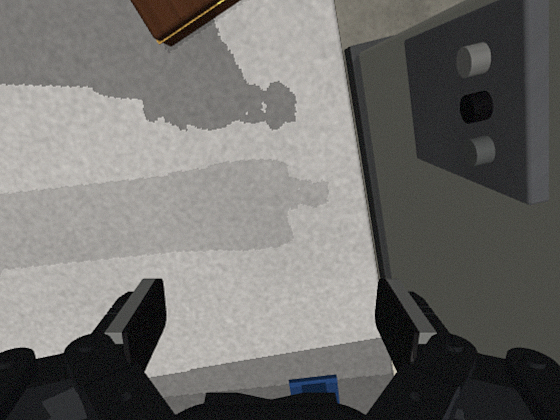

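The top view shows six bushes in the catch tray (about 205–265, 185–265). The sinter tray is at (326, 217) and the bridge with knob and lever at about (170, 220). Next I'll measure them.

```bash
cat > h.py <<'E'
from bench import status, eyes, workorder, spotter, r
import numpy as np, cv2
from scipy.spatial.transform import Rotation as R
def Tw(f,o=None):
    if "T" in f: return np.array(f["T"])
    T=np.eye(4); T[:3,:3]=R.from_rotvec(o["orientation"]).as_matrix(); T[:3,3]=o["tcp_pos"]
    return T@np.array(f["T_tool_cam"])
def cloud(f,o=None):
    z=f["range_z"]; v,u=np.mgrid[0:z.shape[0],0:z.shape[1]]
    p=np.stack([(u-f["cx"])/f["fx"]*z,(v-f["cy"])/f["fy"]*z,z,np.ones_like(z)],-1)
    p=p@Tw(f,o).T
    p[z<=0]=np.nan
    return p[...,:3]
def ray(f,u,v,z,o=None):
    T=Tw(f,o); d=T[:3,:3]@np.array([(u-f["cx"])/f["fx"],(v-f["cy"])/f["fy"],1]); c=T[:3,3]
    return c+d*(z-c[2])/d[2]
def proj(f,p,o=None):
    T=np.linalg.inv(Tw(f,o)); q=T@np.append(p,1)
    return f["fx"]*q[0]/q[2]+f["cx"], f["fy"]*q[1]/q[2]+f["cy"]
def grab(n):
    o=status.get_obs(); return eyes.grab_frame(n),o
E
python3 - <<'E'
from h import *
np.set_printoptions(precision=4,suppress=True)
for cam in ("top","side"):
    f,o=grab(cam); P=cloud(f)
    np.savez(f"/tmp/{cam}.npz",f=f["frame"],P=P)
    for t in ("bush1","sinter_tray","catch_tray","outfeed","knob","pointer_tip","index_tip","clamp","lever_end","big_ring","lube_bottle","brush"):
        for d in spotter.masks_of(cam,t)[:9]:
            m=d["mask"]; q=P[m]; q=q[~np.isnan(q[:,0])]
            print(cam,t,round(d["confidence"],2),np.round(np.array(d["position"])*[560,420],1),m.sum(),np.nanmedian(q,0) if len(q) else None, np.nanpercentile(q[:,2],95) if len(q) else None)
E
```

```text
top bush1 0.75 [187.5 293.4] 344 [0.2782 0.239  0.0433] 0.049284050418220135
top bush1 0.73 [242.4 245.5] 275 [0.418  0.0643 0.0489] 0.0541193509236417
top bush1 0.72 [250.3 220.9] 282 [0.5016 0.0559 0.0485] 0.053592062101011084
top bush1 0.71 [188.6 164.5] 321 [0.694  0.2624 0.0435] 0.049576632792720114
top bush1 0.63 [217.5 248.3] 265 [0.4163 0.1475 0.0491] 0.053589505144434744
top bush1 0.52 [225.1 199.5] 303 [0.5848 0.1368 0.0478] 0.0539140965270969
top sinter_tray 0.87 [328.7 219.1] 6664 [ 0.5271 -0.1972  0.0062] 0.020351798926116015
top catch_tray 0.56 [235.1 222. ] 3615 [0.498  0.1137 0.0047] 0.022323058654529992
top catch_tray 0.51 [250.7 221.2] 262 [0.5008 0.0553 0.0487] 0.053665553810500644
top catch_tray 0.46 [325.7 217.3] 6680 [ 0.528  -0.1965  0.0062] 0.0203324133512472
top outfeed 0.94 [107.9 217. ] 13375 [0.4994 0.4978 0.1263] 0.17594592173390142
top pointer_tip 0.78 [162.3 219.1] 602 [0.4874 0.3038 0.1646] 0.1762799302938793
top pointer_tip 0.6 [219.3 247.3] 295 [0.4161 0.1471 0.0488] 0.053556376322797215
top clamp 0.72 [151.6 188.6] 149 [0.5718 0.3248 0.1983] 0.21607
[... 1949 characters left out ...]
35.4] 877 [ 0.8049 -0.0798  0.0233] 0.02830458995403797
side index_tip 0.22 [233.2 193.3] 241 [0.413  0.1364 0.0464] 0.05240372096324507
side clamp 0.54 [269.1 128.1] 93 [0.5721 0.3283 0.1943] 0.2129716319219543
side clamp 0.45 [237.6 209.9] 335 [0.4156 0.0497 0.0409] 0.05204350432331119
side clamp 0.25 [357.2 224.5] 853 [ 0.8062 -0.0812  0.0234] 0.028324280933454942
side big_ring 0.86 [357.8 233.6] 838 [ 0.8057 -0.0827  0.0236] 0.02833336211537437
side lube_bottle 0.8 [328.7 181. ] 533 [0.7459 0.1269 0.0649] 0.12728091089469892
side lube_bottle 0.66 [243.9 134.7] 6893 [0.4996 0.3908 0.1235] 0.19498979481852494
side brush 0.77 [312.4 359. ] 1058 [ 0.5418 -0.514   0.017 ] 0.020862665913207713
```

```bash
python3 - <<'E'
from h import *
from scipy.optimize import least_squares
np.set_printoptions(precision=4,suppress=True)
approx=[(.418,.0643),(.5016,.0559),(.583,.0485),(.4163,.1475),(.50,.138),(.585,.136)]
for cam in ("top","side"):
    d=np.load(f"/tmp/{cam}.npz"); P=d["P"].reshape(-1,3)
    sel=P[(P[:,0]>.36)&(P[:,0]<.65)&(P[:,1]>0)&(P[:,1]<.2)&(P[:,2]>.046)&(P[:,2]<.07)]
    for a in approx:
        c=np.array(a)
        for _ in range(15):
            q=sel[np.hypot(*(sel[:,:2]-c).T)<.04]; 
            # annulus: centroid
            c=q[:,:2].mean(0)
        print(cam,c,len(q),np.median(q[:,2]))
    # trays walls
    for nm,(cx,cy,hx,hy),(lo,hi) in (("sinter",(.526,-.197,.19,.14),(.015,.03)),("catch",(.498,.10,.16,.125),(.014,.026))):
        q=P[(abs(P[:,0]-cx)<hx)&(abs(P[:,1]-cy)<hy)&(P[:,2]>lo)&(P[:,2]<hi)]
        rect=cv2.minAreaRect(q[:,:2].astype(np.float32)); print(cam,nm,rect,len(q),np.median(q[:,2]), q[:,:2].min(0),q[:,:2].max(0))
    q=P[(abs(P[:,0]-.526)<.1)&(abs(P[:,1]+.197)<.08)]; print("floor sinter",np.nanmedian(q[:,2]))
    q=P[(P[:,0]>.3)&(P[:,0]<.65)&(P[:,1]>.2)&(P[:,1]<.36)&(P[:,2]>.165)&(P[:,2]<.18)]
    print(cam,"bridge",cv2.minAreaRect(q[:,:2].astype(np.float32)),q.min(0),q.max(0))
    q=P[(P[:,0]>.3)&(P[:,0]<.65)&(P[:,1]>.2)&(P[:,1]<.42)&(P[:,2]>.205)&(P[:,2]<.24)]
    for k in (q[:,0]<.5,q[:,0]>=.5): print("hi",cv2.minAreaRect(q[k,:2].astype(np.float32)),q[k].min(0),q[k].max(0),k.sum())
f=cv2.imread("pics/top0.png"); cv2.imwrite("pics/top_crop.png",cv2.resize(f[150:280,120:280],None,fx=4.5,fy=4.5,interpolation=cv2.INTER_CUBIC))
E
```

```text
top [0.4181 0.0651] 205 0.050167813748915435
top [0.5024 0.0573] 202 0.049733048016546655
top [0.5849 0.0492] 191 0.05036379683049885
top [0.4175 0.1482] 207 0.05005185409195678
top [0.5014 0.1413] 213 0.049857893060988534
top [0.5861 0.1369] 193 0.04993138393520424
top sinter ((0.5317609310150146, -0.1956666260957718), (0.22019676864147186, 0.3309858441352844), 84.10200500488281) 634 0.02071247082140093 [ 0.3575 -0.3197] [ 0.7038 -0.0708]
top catch ((0.5035238862037659, 0.1189722865819931), (0.21502763032913208, 0.2703888416290283), 86.4112777709961) 493 0.019476308254102737 [0.3629 0.0041] [0.6422 0.2247]
floor sinter 0.005852765757386136
top bridge ((0.4985896348953247, 0.28227299451828003), (0.10800589621067047, 0.26891642808914185), 82.3958969116211) [0.366 0.227 0.165] [0.6337 0.3397 0.1798]
hi ((0.40468332171440125, 0.2863123416900635), (0.014057843945920467, 0.05502022057771683), 20.13492774963379) [0.3908 0.2588 0.2052] [0.42   0.3129 0.223 ] 114
hi ((0.5753777623176575, 0.34758052229881287), (0.028415540233254433, 0.01373031735420227), 86.14837646484375) [0.568  0.3331 0.20
[... 468 characters left out ...]
 -0.0671]
side catch ((0.5017889142036438, 0.11701241135597229), (0.21824567019939423, 0.271192729473114), 85.59912872314453) 525 0.019216521159513444 [ 0.3602 -0.0018] [0.6408 0.2248]
floor sinter 0.005538492034416476
side bridge ((0.49662819504737854, 0.285216748714447), (0.11110983788967133, 0.2608341574668884), 71.84590911865234) [0.3662 0.2276 0.165 ] [0.6337 0.351  0.18  ]
hi ((0.4030819535255432, 0.28739768266677856), (0.015007450245320797, 0.05819596350193024), 18.9556827545166) [0.3906 0.2584 0.2053] [0.4161 0.3143 0.2219] 53
hi ((0.5743507742881775, 0.34926316142082214), (0.03629624471068382, 0.011161582544445992), 80.24188232421875) [0.5662 0.3311 0.2075] [0.5807 0.3668 0.2145] 21
```

View pics/top_crop.png

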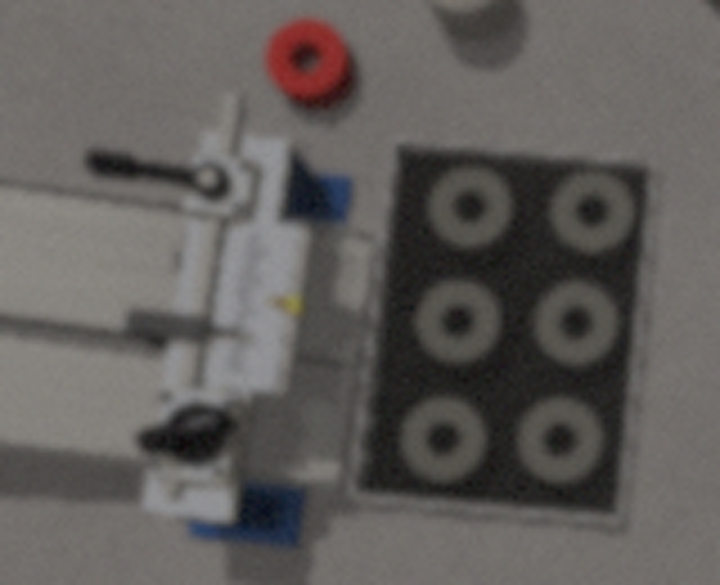

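Call:
drive_tool:
  commands:
    - {"tz": 1,"rz": 0.95,"grip": -0.65}
    - {"tz": 1,"rz": 0.95,"grip": -0.65}
    - {"tz": 1,"rz": 0.95,"tx": 0.5,"ty": -0.5,"grip": -0.65}
    - {"rz": 0.95,"tx": 0.85,"ty": -1,"grip": -0.65}
    - {"rz": 0.95,"tx": 0.85,"ty": -1,"grip": -0.65}
    - {"tx": 0.85,"ty": -1,"grip": -0.65}
    - {"tx": 0.85,"ty": -1,"grip": -0.65}

```text
validation failed for argument at $.co...
```

```bash
python3 - <<'E'
from h import *
o=status.get_obs(); print(o["joints"],o["grip_width"],R.from_rotvec(o["orientation"]).as_matrix().round(3))
E
```

```text
[-1.45009201  0.47700295  0.02239618  1.55540246 -0.01148322  1.10929939
 -0.08314088] 0.08555892711850982 [[-0.974  0.227  0.   ]
 [ 0.227  0.974  0.   ]
 [ 0.     0.    -1.   ]]
```

Call:
drive_tool:
  commands:
    - {"tx": 0.0,"ty": 0.0,"tz": 1.0,"rx": 0.0,"ry": 0.0,"rz": 0.95,"grip": -0.65}
    - {"tx": 0.0,"ty": 0.0,"tz": 1.0,"rx": 0.0,"ry": 0.0,"rz": 0.95,"grip": -0.65}
    - {"tx": 0.5,"ty": -0.5,"tz": 1.0,"rx": 0.0,"ry": 0.0,"rz": 0.95,"grip": -0.65}
    - {"tx": 0.85,"ty": -1.0,"tz": 0.0,"rx": 0.0,"ry": 0.0,"rz": 0.95,"grip": -0.65}
    - {"tx": 0.85,"ty": -1.0,"tz": 0.0,"rx": 0.0,"ry": 0.0,"rz": 0.95,"grip": -0.65}
  grip_force: 40

```text
clock: 2.08
tcp_pos: [0.1975, 0.607, 0.2916]
orientation: [-0.684, 3.066, 0.001]
contact_force: [0.1, -0.1, 0.3]
grip_width: 0.0704
```

```bash
python3 - <<'E'
from h import *
o=status.get_obs(); print(o["clock"],o["joints"],o["tcp_pos"],o["grip_width"],R.from_rotvec(o["orientation"]).as_matrix().round(3))
E
```

```text
2.075 [-1.28163496  0.37277287 -0.09721322  1.5722515   0.0380954   1.19780735
  0.62375127] [0.19754518 0.60700924 0.2916216 ] 0.07036808067015696 [[-0.905 -0.425  0.   ]
 [-0.425  0.905  0.001]
 [-0.     0.    -1.   ]]
```

Call:
drive_tool:
  commands:
    - {"tx": 0.82,"ty": -1.0,"tz": 0.0,"rx": 0.0,"ry": 0.0,"rz": 0.0,"grip": -0.65}
    - {"tx": 0.82,"ty": -1.0,"tz": 0.0,"rx": 0.0,"ry": 0.0,"rz": 0.0,"grip": -0.65}
    - {"tx": 0.82,"ty": -1.0,"tz": 0.0,"rx": 0.0,"ry": 0.0,"rz": 0.0,"grip": -0.65}
    - {"tx": 0.82,"ty": -1.0,"tz": 0.0,"rx": 0.0,"ry": 0.0,"rz": 0.0,"grip": -0.65}
    - {"tx": 0.82,"ty": -1.0,"tz": 0.0,"rx": 0.0,"ry": 0.0,"rz": 0.0,"grip": -0.65}
    - {"tx": 0.82,"ty": -1.0,"tz": 0.0,"rx": 0.0,"ry": 0.0,"rz": 0.0,"grip": -0.65}
    - {"tx": 0.82,"ty": -1.0,"tz": 0.0,"rx": 0.0,"ry": 0.0,"rz": 0.0,"grip": -0.65}
    - {"tx": 0.82,"ty": -1.0,"tz": 0.0,"rx": 0.0,"ry": 0.0,"rz": 0.0,"grip": -0.65}
    - {"tx": 0.82,"ty": -1.0,"tz": 0.0,"rx": 0.0,"ry": 0.0,"rz": 0.0,"grip": -0.65}
    - {"tx": 0.82,"ty": -1.0,"tz": 0.0,"rx": 0.0,"ry": 0.0,"rz": 0.0,"grip": -0.65}
  grip_force: 40

```text
clock: 3.32
tcp_pos: [0.3618, 0.4061, 0.2914]
orientation: [-0.674, 3.068, 0.0]
contact_force: [0.3, 0.7, 0.3]
grip_width: 0.0703
```

Call:
drive_tool:
  commands:
    - {"tx": 0.82,"ty": -1.0,"tz": 0.0,"rx": 0.0,"ry": 0.0,"rz": 0.0,"grip": -0.65}
    - {"tx": 0.82,"ty": -1.0,"tz": 0.0,"rx": 0.0,"ry": 0.0,"rz": 0.0,"grip": -0.65}
    - {"tx": 0.82,"ty": -1.0,"tz": 0.0,"rx": 0.0,"ry": 0.0,"rz": 0.0,"grip": -0.65}
    - {"tx": 0.82,"ty": -1.0,"tz": 0.0,"rx": 0.0,"ry": 0.0,"rz": 0.0,"grip": -0.65}
    - {"tx": 0.82,"ty": -1.0,"tz": 0.0,"rx": 0.0,"ry": 0.0,"rz": 0.0,"grip": -0.65}
    - {"tx": 0.82,"ty": -1.0,"tz": 0.0,"rx": 0.0,"ry": 0.0,"rz": 0.0,"grip": -0.65}
    - {"tx": 0.82,"ty": -1.0,"tz": 0.0,"rx": 0.0,"ry": 0.0,"rz": 0.0,"grip": -0.65}
    - {"tx": 0.82,"ty": -1.0,"tz": 0.0,"rx": 0.0,"ry": 0.0,"rz": 0.0,"grip": -0.65}
    - {"tx": 0.82,"ty": -1.0,"tz": 0.0,"rx": 0.0,"ry": 0.0,"rz": 0.0,"grip": -0.65}
    - {"tx": 0.82,"ty": -1.0,"tz": 0.0,"rx": 0.0,"ry": 0.0,"rz": 0.0,"grip": -0.65}
  grip_force: 40

```text
clock: 4.58
tcp_pos: [0.5255, 0.2061, 0.2914]
orientation: [-0.674, 3.068, 0.0]
contact_force: [0.0, -0.7, -0.2]
grip_width: 0.0706
```

Call:
drive_tool:
  commands:
    - {"tx": 0.74,"ty": -0.88,"tz": -1.0,"rx": 0.0,"ry": 0.0,"rz": 0.0,"grip": -0.65}
    - {"tx": 0.74,"ty": -0.88,"tz": -1.0,"rx": 0.0,"ry": 0.0,"rz": 0.0,"grip": -0.65}
    - {"tx": 0.74,"ty": -0.88,"tz": -1.0,"rx": 0.0,"ry": 0.0,"rz": 0.0,"grip": -0.65}
    - {"tx": 0.73,"ty": -0.87,"tz": -1.0,"rx": 0.0,"ry": 0.0,"rz": 0.0,"grip": -0.65}
  grip_force: 40

```text
clock: 5.08
tcp_pos: [0.5844, 0.1361, 0.2108]
orientation: [-0.674, 3.068, 0.0]
contact_force: [-1.4, 0.2, 0.2]
grip_width: 0.0703
```

```bash
cat > bushes.py <<'E'
from h import *
from scipy.ndimage import label
import sys
np.set_printoptions(precision=4,suppress=True)
def find(cam,name=None,ztop=.050):
    f,o=grab(cam); P=cloud(f,o)
    if name: cv2.imwrite(name,f["frame"])
    m=(P[...,2]>ztop-.006)&(P[...,2]<ztop+.006)
    m&=(P[...,0]>.3)&(P[...,0]<.75)&(P[...,1]>-.35)&(P[...,1]<.22)
    m=cv2.morphologyEx(m.astype(np.uint8),cv2.MORPH_OPEN,np.ones((2,2)))
    lab,n=label(m)
    for i in range(1,n+1):
        q=P[lab==i]
        if len(q)<60: continue
        (c,rad)=cv2.minEnclosingCircle(q[:,:2].astype(np.float32))
        print(cam,"mean",q[:,:2].mean(0),"circ",np.array(c),round(rad,4),"z",round(float(np.median(q[:,2])),4),len(q))
    return f,o,P
if __name__=="__main__":
    for a in sys.argv[1:]:
        c,_,n=a.partition(":"); find(c,n or None)
E
python3 bushes.py wrist:pics/w1.png top:pics/t1.png
```

```text
wrist mean [nan nan] circ [0.4143 0.1585] 0.0392 z nan 2518
wrist mean [nan nan] circ [0.5027 0.0552] 0.034 z nan 4246
wrist mean [nan nan] circ [0.5019 0.1497] 0.0353 z nan 3791
wrist mean [nan nan] circ [0.5932 0.0465] 0.0388 z nan 3486
wrist mean [nan nan] circ [0.5941 0.1437] 0.0384 z nan 3094
wrist mean [nan nan] circ [0.7583 0.1556] 0.041 z nan 436
top mean [nan nan] circ [0.5849 0.1322] 0.029 z nan 140
top mean [0.5828 0.0458] circ [0.5849 0.0456] 0.0317 z 0.0488 203
top mean [0.5031 0.1215] circ [0.5036 0.1277] 0.0234 z 0.0478 80
top mean [nan nan] circ [0.502  0.0538] 0.0307 z nan 218
top mean [nan nan] circ [0.4164 0.063 ] 0.0291 z nan 219
```

View pics/w1.png

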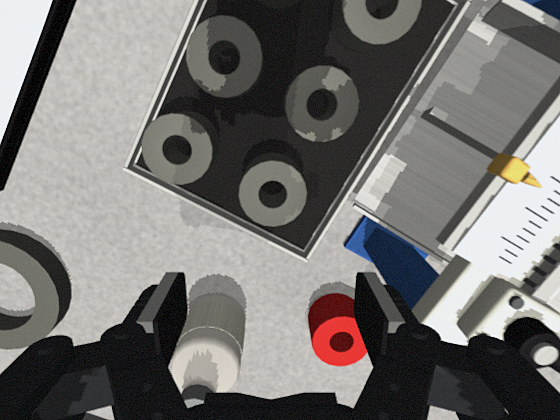

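```bash
cat > bushes.py <<'E'
from h import *
from scipy.ndimage import label
from scipy.optimize import least_squares
import sys
np.set_printoptions(precision=4,suppress=True)
def find(cam,name=None,ztop=.050,box=(.3,.75,-.35,.22)):
    f,o=grab(cam); P=cloud(f,o)
    if name: cv2.imwrite(name,f["frame"])
    m=(P[...,2]>ztop-.004)&(P[...,2]<ztop+.004)
    m&=(P[...,0]>box[0])&(P[...,0]<box[1])&(P[...,1]>box[2])&(P[...,1]<box[3])
    m2=cv2.morphologyEx(m.astype(np.uint8),cv2.MORPH_OPEN,np.ones((3,3)))
    lab,n=label(m2.astype(bool)&m)
    for i in range(1,n+1):
        q=P[lab==i]
        if len(q)<60: continue
        (c,rad)=cv2.minEnclosingCircle(q[:,:2].astype(np.float32))
        if rad>.05 or rad<.02: continue
        # fit: points must lie within annulus 12..30 mm
        def res(c):
            d=np.hypot(q[:,0]-c[0],q[:,1]-c[1]); return np.maximum(d-.0305,0)+np.maximum(.0115-d,0)
        s=least_squares(res,q[:,:2].mean(0),x_scale=.001,diff_step=1e-3)
        print(cam,"mean",q[:,:2].mean(0),"fit",s.x,"rms%.1fmm"%(1e3*np.sqrt(np.mean(s.fun**2))),"z",round(float(np.median(q[:,2])),4),len(q))
    return f,o,P
if __name__=="__main__":
    for a in sys.argv[1:]:
        c,_,n=a.partition(":"); find(c,n or None)
E
python3 bushes.py wrist:pics/w2.png top:pics/t2.png
python3 - <<'E'
from h import *
f,o=grab("wrist")
for p in [(.5845,.136,.05),(.5837,.0484,.05),(.5006,.1407,.05),(.5844,.1361,.05)]: print(p,proj(f,np.array(p),o))
P=cloud(f,o); print(P[215,273],P[192,250],P[60,195])
E
```

```text
wrist mean [0.4306 0.1548] fit [0.419  0.1499] rms0.0mm z 0.0506 2526
wrist mean [0.5027 0.0586] fit [0.5032 0.0589] rms0.0mm z 0.0505 4208
wrist mean [0.5022 0.143 ] fit [0.5027 0.143 ] rms0.0mm z 0.0505 3788
wrist mean [0.5843 0.0503] fit [0.5855 0.0503] rms0.0mm z 0.0504 3425
wrist mean [0.5858 0.1382] fit [0.5864 0.1385] rms0.0mm z 0.0505 3061
wrist mean [0.7274 0.1427] fit [0.7376 0.1463] rms0.0mm z 0.05 255
(0.5845, 0.136, 0.05) (np.float64(269.94863004563945), np.float64(190.81366534357957))
(0.5837, 0.0484, 0.05) (np.float64(174.7384110683525), np.float64(147.24289433067972))
(0.5006, 0.1407, 0.05) (np.float64(319.0260691789531), np.float64(100.92203280745434))
(0.5844, 0.1361, 0.05) (np.float64(270.10222878973605), np.float64(190.7585386490113))
[0.60297874 0.14745819 0.05121397] [0.59228054 0.12068908 0.05151065] [0.51382122 0.03966593 0.05124003]
```

Call:
drive_tool:
  commands:
    - {"tx": 0.03,"ty": 0.05,"tz": -1.0,"rx": 0.0,"ry": 0.0,"rz": 0.0,"grip": -0.65}
    - {"tx": 0.0,"ty": 0.0,"tz": -1.0,"rx": 0.0,"ry": 0.0,"rz": 0.0,"grip": -0.65}
    - {"tx": 0.0,"ty": 0.0,"tz": -1.0,"rx": 0.0,"ry": 0.0,"rz": 0.0,"grip": -0.65}
    - {"tx": 0.0,"ty": 0.0,"tz": -1.0,"rx": 0.0,"ry": 0.0,"rz": 0.0,"grip": -0.65}
    - {"tx": 0.0,"ty": 0.0,"tz": -1.0,"rx": 0.0,"ry": 0.0,"rz": 0.0,"grip": -0.65}
    - {"tx": 0.0,"ty": 0.0,"tz": -1.0,"rx": 0.0,"ry": 0.0,"rz": 0.0,"grip": -0.65}
    - {"tx": 0.0,"ty": 0.0,"tz": -1.0,"rx": 0.0,"ry": 0.0,"rz": 0.0,"grip": -0.65}
    - {"tx": 0.0,"ty": 0.0,"tz": -0.75,"rx": 0.0,"ry": 0.0,"rz": 0.0,"grip": -0.65}
  grip_force: 40

```text
clock: 6.32
tcp_pos: [0.5847, 0.1397, 0.0565]
orientation: [-0.679, 3.066, 0.001]
contact_force: [-0.4, 0.2, 0.2]
grip_width: 0.0707
```

```bash
python3 - <<'E'
from h import *
f,o=grab("wrist"); cv2.imwrite("pics/w3.png",f["frame"])
E
```

```text
(no output)
```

View pics/w3.png

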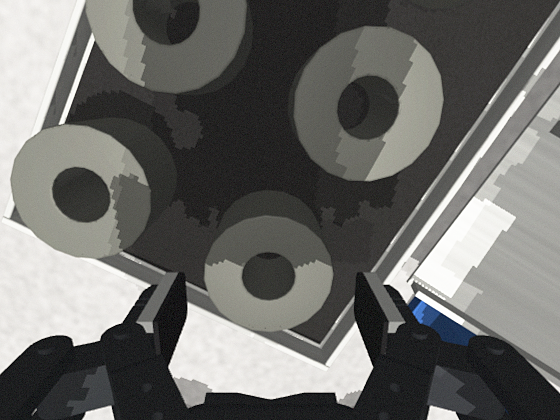

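```bash
python3 - <<'E'
from h import *
o=status.get_obs(); print(o["tcp_pos"],o["orientation"],o["contact_force"])
f,o=grab("wrist");print(proj(f,o["tcp_pos"],o), proj(f,np.array([.585,.1372,.05]),o))
E
python3 bushes.py wrist
```

```text
[0.58357825 0.1391482  0.05460531] [ 6.78606924e-01 -3.06571996e+00 -6.25144673e-04] [ 0.42212506  0.24125179 -1.57004162]
(np.float64(272.87919870198033), np.float64(280.70114098955395)) (np.float64(267.5558775404294), np.float64(276.73096339986876))
wrist mean [0.5139 0.0639] fit [0.5032 0.0586] rms0.0mm z 0.0504 10195
wrist mean [0.5015 0.1422] fit [0.5028 0.1427] rms0.0mm z 0.0505 15606
wrist mean [0.5834 0.0499] fit [0.585 0.05 ] rms0.0mm z 0.0504 13054
wrist mean [0.5849 0.1376] fit [0.5867 0.1384] rms0.0mm z 0.0504 10410
```

Call:
drive_tool:
  commands:
    - {"tx": 0.05,"ty": -0.05,"tz": -1.0,"rx": 0.0,"ry": 0.0,"rz": 0.0,"grip": -0.65}
    - {"tx": 0.0,"ty": 0.0,"tz": -0.5,"rx": 0.0,"ry": 0.0,"rz": 0.0,"grip": -0.65}
    - {"tx": 0.0,"ty": 0.0,"tz": 0.0,"rx": 0.0,"ry": 0.0,"rz": 0.0,"grip": -0.65}
  grip_force: 40

```text
clock: 6.85
tcp_pos: [0.5849, 0.1369, 0.0252]
orientation: [0.676, -3.066, 0.0]
contact_force: [-1.3, 0.2, -0.7]
grip_width: 0.0703
```

Call:
drive_tool:
  commands:
    - {"tx": 0.0,"ty": 0.0,"tz": 0.0,"rx": 0.0,"ry": 0.0,"rz": 0.0,"grip": 0.0}
    - {"tx": 0.0,"ty": 0.0,"tz": 0.0,"rx": 0.0,"ry": 0.0,"rz": 0.0,"grip": 0.0}
    - {"tx": 0.0,"ty": 0.0,"tz": 0.0,"rx": 0.0,"ry": 0.0,"rz": 0.0,"grip": 0.0}
  grip_force: 40

```text
clock: 7.22
tcp_pos: [0.5859, 0.1373, 0.0266]
orientation: [-0.677, 3.067, 0.0]
contact_force: [-0.6, 0.4, -0.2]
grip_width: 0.0587
```

Call:
drive_tool:
  commands:
    - {"tx": 0.0,"ty": 0.0,"tz": 0.5,"rx": 0.0,"ry": 0.0,"rz": 0.0,"grip": 0.0}
    - {"tx": 0.0,"ty": 0.0,"tz": 1.0,"rx": 0.0,"ry": 0.0,"rz": 0.0,"grip": 0.0}
    - {"tx": 0.0,"ty": 0.0,"tz": 1.0,"rx": 0.0,"ry": 0.0,"rz": 0.0,"grip": 0.0}
    - {"tx": 0.0,"ty": -0.6,"tz": 1.0,"rx": 0.0,"ry": 0.0,"rz": 0.0,"grip": 0.0}
    - {"tx": 0.1,"ty": -1.0,"tz": 0.5,"rx": 0.0,"ry": 0.0,"rz": 0.0,"grip": 0.0}
    - {"tx": 0.1,"ty": -1.0,"tz": 0.0,"rx": 0.0,"ry": 0.0,"rz": 0.0,"grip": 0.0}
    - {"tx": 0.1,"ty": -1.0,"tz": 0.0,"rx": 0.0,"ry": 0.0,"rz": 0.0,"grip": 0.0}
    - {"tx": 0.1,"ty": -1.0,"tz": 0.0,"rx": 0.0,"ry": 0.0,"rz": 0.0,"grip": 0.0}
    - {"tx": 0.1,"ty": -1.0,"tz": 0.0,"rx": 0.0,"ry": 0.0,"rz": 0.0,"grip": 0.0}
    - {"tx": 0.1,"ty": -1.0,"tz": 0.0,"rx": 0.0,"ry": 0.0,"rz": 0.0,"grip": 0.0}
  grip_force: 40

```text
clock: 8.48
tcp_pos: [0.5977, 0.0038, 0.106]
orientation: [0.677, -3.067, -0.0]
contact_force: [-0.5, -0.1, -3.7]
grip_width: 0.0589
```

Call:
drive_tool:
  commands:
    - {"tx": 0.1,"ty": -1.0,"tz": 0.0,"rx": 0.0,"ry": 0.0,"rz": 0.0,"grip": 0.0}
    - {"tx": 0.1,"ty": -1.0,"tz": 0.0,"rx": 0.0,"ry": 0.0,"rz": 0.0,"grip": 0.0}
    - {"tx": 0.1,"ty": -1.0,"tz": 0.0,"rx": 0.0,"ry": 0.0,"rz": 0.0,"grip": 0.0}
    - {"tx": 0.1,"ty": -1.0,"tz": 0.0,"rx": 0.0,"ry": 0.0,"rz": 0.0,"grip": 0.0}
    - {"tx": 0.1,"ty": -1.0,"tz": 0.0,"rx": 0.0,"ry": 0.0,"rz": 0.0,"grip": 0.0}
    - {"tx": 0.1,"ty": -1.0,"tz": 0.0,"rx": 0.0,"ry": 0.0,"rz": 0.0,"grip": 0.0}
    - {"tx": 0.1,"ty": -1.0,"tz": 0.0,"rx": 0.0,"ry": 0.0,"rz": 0.0,"grip": 0.0}
    - {"tx": 0.1,"ty": -1.0,"tz": 0.0,"rx": 0.0,"ry": 0.0,"rz": 0.0,"grip": 0.0}
    - {"tx": 0.1,"ty": -1.0,"tz": 0.0,"rx": 0.0,"ry": 0.0,"rz": 0.0,"grip": 0.0}
    - {"tx": 0.1,"ty": -1.0,"tz": 0.0,"rx": 0.0,"ry": 0.0,"rz": 0.0,"grip": 0.0}
  grip_force: 40

```text
clock: 9.72
tcp_pos: [0.6178, -0.1961, 0.1063]
orientation: [0.677, -3.068, -0.0]
contact_force: [0.1, -0.8, -3.3]
grip_width: 0.0584
```

```bash
python3 - <<'E'
from h import *
o=status.get_obs(); print(o["clock"],o["joints"],o["tcp_pos"],o["grip_width"],o["contact_force"])
f,o=grab("wrist"); cv2.imwrite("pics/w4.png",f["frame"])
f,o=grab("top"); cv2.imwrite("pics/t4.png",f["frame"])
E
```

```text
9.725 [ 0.06092421  0.57231449  0.20870683  1.73746844 -0.15027759  0.84745193
  2.3422824 ] [ 0.61779897 -0.19607749  0.10626305] 0.05839827987775156 [ 0.1339437  -0.76424047 -3.28998078]
```

View pics/w4.png

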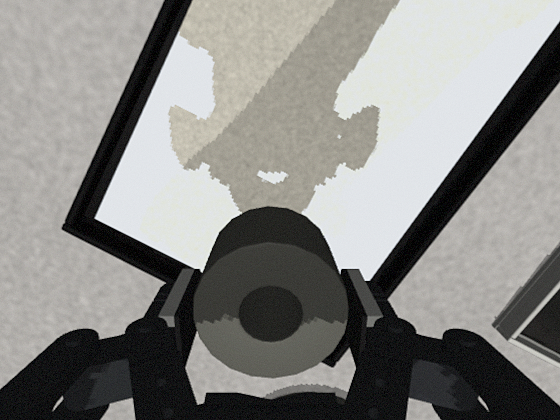

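View pics/t4.png

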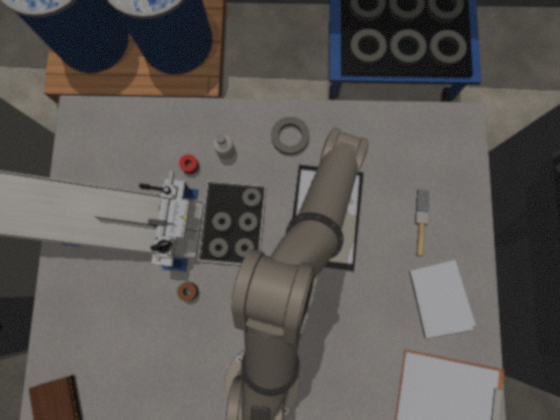

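Call:
drive_tool:
  commands:
    - {"tx": 0.12,"ty": -1.0,"tz": 0.0,"rx": 0.0,"ry": 0.0,"rz": 0.0,"grip": 0.0}
    - {"tx": 0.12,"ty": -1.0,"tz": 0.0,"rx": 0.0,"ry": 0.0,"rz": 0.0,"grip": 0.0}
    - {"tx": 0.11,"ty": -0.95,"tz": -0.7,"rx": 0.0,"ry": 0.0,"rz": 0.0,"grip": 0.0}
    - {"tx": 0.0,"ty": 0.0,"tz": -1.0,"rx": 0.0,"ry": 0.0,"rz": 0.0,"grip": 0.0}
    - {"tx": 0.0,"ty": 0.0,"tz": -1.0,"rx": 0.0,"ry": 0.0,"rz": 0.0,"grip": 0.0}
    - {"tx": 0.0,"ty": 0.0,"tz": -0.7,"rx": 0.0,"ry": 0.0,"rz": 0.0,"grip": 0.0}
    - {"tx": 0.0,"ty": 0.0,"tz": -0.3,"rx": 0.0,"ry": 0.0,"rz": 0.0,"grip": 0.0}
    - {"tx": 0.0,"ty": 0.0,"tz": 0.0,"rx": 0.0,"ry": 0.0,"rz": 0.0,"grip": 0.0}
  grip_force: 40

```text
clock: 10.82
tcp_pos: [0.6247, -0.2533, 0.0319]
orientation: [0.678, -3.067, -0.001]
contact_force: [0.1, 0.6, -3.6]
grip_width: 0.0587
```

Call:
drive_tool:
  commands:
    - {"tx": 0.0,"ty": 0.0,"tz": -0.07,"rx": 0.0,"ry": 0.0,"rz": 0.0,"grip": 0.0}
    - {"tx": 0.0,"ty": 0.0,"tz": -0.07,"rx": 0.0,"ry": 0.0,"rz": 0.0,"grip": 0.0}
    - {"tx": 0.0,"ty": 0.0,"tz": 0.0,"rx": 0.0,"ry": 0.0,"rz": 0.0,"grip": 0.0}
  grip_force: 40

```text
clock: 11.2
tcp_pos: [0.6248, -0.2538, 0.0298]
orientation: [-0.677, 3.067, -0.0]
contact_force: [0.1, 0.4, -3.3]
grip_width: 0.0586
```

Call:
drive_tool:
  commands:
    - {"tx": 0.0,"ty": 0.0,"tz": -0.06,"rx": 0.0,"ry": 0.0,"rz": 0.0,"grip": 0.0}
    - {"tx": 0.0,"ty": 0.0,"tz": 0.0,"rx": 0.0,"ry": 0.0,"rz": 0.0,"grip": 0.0}
  grip_force: 40

```text
clock: 11.45
tcp_pos: [0.6249, -0.2539, 0.0287]
orientation: [-0.677, 3.067, -0.0]
contact_force: [-0.4, 0.4, -0.2]
grip_width: 0.0586
```

Call:
drive_tool:
  commands:
    - {"tx": 0.0,"ty": 0.0,"tz": -0.05,"rx": 0.0,"ry": 0.0,"rz": 0.0,"grip": 0.0}
    - {"tx": 0.0,"ty": 0.0,"tz": 0.0,"rx": 0.0,"ry": 0.0,"rz": 0.0,"grip": 0.0}
  grip_force: 40

```text
clock: 11.7
tcp_pos: [0.625, -0.2539, 0.0286]
orientation: [-0.677, 3.067, 0.0]
contact_force: [-3.4, 1.6, 6.5]
grip_width: 0.0589
```

Call:
drive_tool:
  commands:
    - {"tx": 0.0,"ty": 0.0,"tz": 0.0,"rx": 0.0,"ry": 0.0,"rz": 0.0,"grip": -0.65}
    - {"tx": 0.0,"ty": 0.0,"tz": 0.0,"rx": 0.0,"ry": 0.0,"rz": 0.0,"grip": -0.65}
    - {"tx": 0.0,"ty": 0.0,"tz": 0.5,"rx": 0.0,"ry": 0.0,"rz": 0.0,"grip": -0.65}
    - {"tx": 0.0,"ty": 0.0,"tz": 1.0,"rx": 0.0,"ry": 0.0,"rz": 0.0,"grip": -0.65}
    - {"tx": 0.0,"ty": 0.0,"tz": 1.0,"rx": 0.0,"ry": 0.0,"rz": 0.0,"grip": -0.65}
    - {"tx": -0.31,"ty": 0.99,"tz": 0.6,"rx": 0.0,"ry": 0.0,"rz": 0.0,"grip": -0.65}
    - {"tx": -0.31,"ty": 0.99,"tz": 0.0,"rx": 0.0,"ry": 0.0,"rz": 0.0,"grip": -0.65}
    - {"tx": -0.31,"ty": 0.99,"tz": 0.0,"rx": 0.0,"ry": 0.0,"rz": 0.0,"grip": -0.65}
    - {"tx": -0.31,"ty": 0.99,"tz": 0.0,"rx": 0.0,"ry": 0.0,"rz": 0.0,"grip": -0.65}
    - {"tx": -0.31,"ty": 0.99,"tz": 0.0,"rx": 0.0,"ry": 0.0,"rz": 0.0,"grip": -0.65}
  grip_force: 40

```text
clock: 12.95
tcp_pos: [0.5929, -0.153, 0.0888]
orientation: [0.678, -3.067, -0.001]
contact_force: [0.5, -0.1, -0.5]
grip_width: 0.0705
```

Call:
drive_tool:
  commands:
    - {"tx": -0.31,"ty": 0.99,"tz": 0.0,"rx": 0.0,"ry": 0.0,"rz": 0.0,"grip": -0.65}
    - {"tx": -0.31,"ty": 0.99,"tz": 0.0,"rx": 0.0,"ry": 0.0,"rz": 0.0,"grip": -0.65}
    - {"tx": -0.31,"ty": 0.99,"tz": 0.0,"rx": 0.0,"ry": 0.0,"rz": 0.0,"grip": -0.65}
    - {"tx": -0.31,"ty": 0.99,"tz": 0.0,"rx": 0.0,"ry": 0.0,"rz": 0.0,"grip": -0.65}
    - {"tx": -0.31,"ty": 0.99,"tz": 0.0,"rx": 0.0,"ry": 0.0,"rz": 0.0,"grip": -0.65}
    - {"tx": -0.31,"ty": 0.99,"tz": 0.0,"rx": 0.0,"ry": 0.0,"rz": 0.0,"grip": -0.65}
    - {"tx": -0.31,"ty": 0.99,"tz": 0.0,"rx": 0.0,"ry": 0.0,"rz": 0.0,"grip": -0.65}
    - {"tx": -0.31,"ty": 0.99,"tz": 0.0,"rx": 0.0,"ry": 0.0,"rz": 0.0,"grip": -0.65}
    - {"tx": -0.31,"ty": 0.99,"tz": 0.0,"rx": 0.0,"ry": 0.0,"rz": 0.0,"grip": -0.65}
    - {"tx": -0.31,"ty": 0.99,"tz": 0.0,"rx": 0.0,"ry": 0.0,"rz": 0.0,"grip": -0.65}
  grip_force: 40

```text
clock: 14.2
tcp_pos: [0.5312, 0.0445, 0.0893]
orientation: [-0.677, 3.068, 0.0]
contact_force: [-0.6, 0.9, 0.1]
grip_width: 0.071
```

```bash
python3 bushes.py wrist:pics/w5.png top:pics/t5.png; python3 -c "
from h import *
o=status.get_obs();print(o['tcp_pos'],o['joints'])"
```

```text
wrist mean [0.4191 0.0663] fit [0.4192 0.0666] rms0.0mm z 0.0505 11440
wrist mean [0.4263 0.1363] fit [0.4189 0.1497] rms0.0mm z 0.0505 5091
wrist mean [0.502  0.0576] fit [0.5032 0.0582] rms0.0mm z 0.0505 8130
wrist mean [0.5014 0.1413] fit [0.5027 0.1429] rms0.0mm z 0.0505 7299
wrist mean [0.5833 0.0492] fit [0.585 0.05 ] rms0.0mm z 0.0504 6176
[0.53086282 0.04631626 0.08923854] [-0.35261494  0.43652439  0.18614467  2.02489903 -0.12504133  0.69098398
  1.92219883]
```

View pics/t5.png

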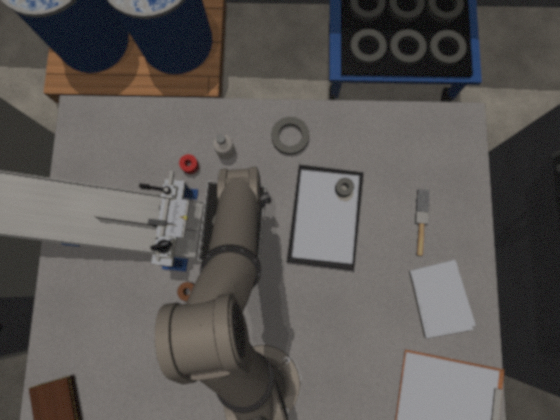

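Call:
drive_tool:
  commands:
    - {"tx": -0.29,"ty": 0.97,"tz": 0.0,"rx": 0.0,"ry": 0.0,"rz": 0.0,"grip": -0.65}
    - {"tx": -0.29,"ty": 0.97,"tz": 0.0,"rx": 0.0,"ry": 0.0,"rz": 0.0,"grip": -0.65}
    - {"tx": -0.29,"ty": 0.97,"tz": 0.0,"rx": 0.0,"ry": 0.0,"rz": 0.0,"grip": -0.65}
    - {"tx": -0.29,"ty": 0.97,"tz": 0.0,"rx": 0.0,"ry": 0.0,"rz": 0.0,"grip": -0.65}
    - {"tx": -0.29,"ty": 0.97,"tz": 0.0,"rx": 0.0,"ry": 0.0,"rz": 0.0,"grip": -0.65}
    - {"tx": 0.0,"ty": 0.0,"tz": -0.7,"rx": 0.0,"ry": 0.0,"rz": 0.0,"grip": -0.65}
    - {"tx": 0.0,"ty": 0.0,"tz": -0.5,"rx": 0.0,"ry": 0.0,"rz": 0.0,"grip": -0.65}
    - {"tx": 0.0,"ty": 0.0,"tz": 0.0,"rx": 0.0,"ry": 0.0,"rz": 0.0,"grip": -0.65}
  grip_force: 40

```text
clock: 15.3
tcp_pos: [0.5021, 0.1385, 0.064]
orientation: [0.674, -3.066, 0.002]
contact_force: [0.1, -0.2, -0.3]
grip_width: 0.0707
```

Call:
drive_tool:
  commands:
    - {"tx": 0.0,"ty": 0.15,"tz": -0.6,"rx": 0.0,"ry": 0.0,"rz": 0.0,"grip": -0.65}
    - {"tx": 0.0,"ty": 0.0,"tz": -0.8,"rx": 0.0,"ry": 0.0,"rz": 0.0,"grip": -0.65}
    - {"tx": 0.0,"ty": 0.0,"tz": -0.5,"rx": 0.0,"ry": 0.0,"rz": 0.0,"grip": -0.65}
    - {"tx": 0.0,"ty": 0.0,"tz": 0.0,"rx": 0.0,"ry": 0.0,"rz": 0.0,"grip": -0.65}
  grip_force: 40

```text
clock: 15.8
tcp_pos: [0.5019, 0.1429, 0.0262]
orientation: [0.676, -3.066, 0.001]
contact_force: [-0.6, -0.6, 0.3]
grip_width: 0.0703
```

```bash
python3 -c "
from h import *
o=status.get_obs();print(o['tcp_pos'],o['joints'])
f,o=grab('wrist');cv2.imwrite('pics/w6.png',f['frame']);o=status.get_obs();print(o['tcp_pos'])"
```

```text
[0.50193787 0.14286286 0.02617759] [-0.51412366  0.53017779  0.14694193  2.07387126 -0.1422636   0.548933
  1.73975944]
[0.50238457 0.1429885  0.02680036]
```

View pics/w6.png

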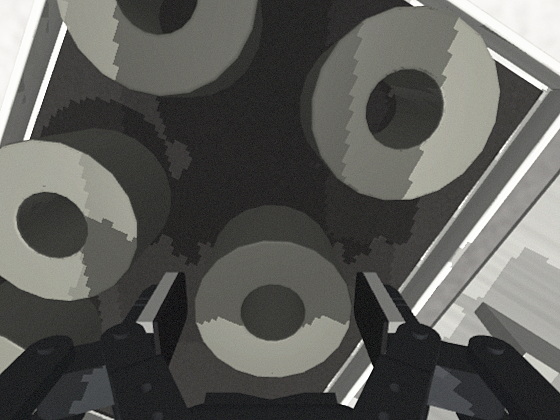

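Call:
drive_tool:
  commands:
    - {"tx": 0.0,"ty": 0.0,"tz": 0.0,"rx": 0.0,"ry": 0.0,"rz": 0.0,"grip": 0.0}
    - {"tx": 0.0,"ty": 0.0,"tz": 0.0,"rx": 0.0,"ry": 0.0,"rz": 0.0,"grip": 0.0}
    - {"tx": 0.0,"ty": 0.0,"tz": 0.0,"rx": 0.0,"ry": 0.0,"rz": 0.0,"grip": 0.0}
    - {"tx": 0.0,"ty": 0.0,"tz": 0.5,"rx": 0.0,"ry": 0.0,"rz": 0.0,"grip": 0.0}
    - {"tx": 0.0,"ty": 0.0,"tz": 1.0,"rx": 0.0,"ry": 0.0,"rz": 0.0,"grip": 0.0}
    - {"tx": 0.0,"ty": 0.0,"tz": 1.0,"rx": 0.0,"ry": 0.0,"rz": 0.0,"grip": 0.0}
    - {"tx": 0.0,"ty": 0.0,"tz": 1.0,"rx": 0.0,"ry": 0.0,"rz": 0.0,"grip": 0.0}
    - {"tx": 0.0,"ty": -0.2,"tz": 0.5,"rx": 0.0,"ry": 0.0,"rz": 0.0,"grip": 0.0}
    - {"tx": 0.06,"ty": -1.0,"tz": 0.0,"rx": 0.0,"ry": 0.0,"rz": 0.0,"grip": 0.0}
    - {"tx": 0.06,"ty": -1.0,"tz": 0.0,"rx": 0.0,"ry": 0.0,"rz": 0.0,"grip": 0.0}
  grip_force: 40

```text
clock: 17.1
tcp_pos: [0.5047, 0.0984, 0.1072]
orientation: [0.678, -3.067, 0.0]
contact_force: [-0.4, 0.6, -3.0]
grip_width: 0.0588
```

Call:
drive_tool:
  commands:
    - {"tx": 0.06,"ty": -1.0,"tz": 0.0,"rx": 0.0,"ry": 0.0,"rz": 0.0,"grip": 0.0}
    - {"tx": 0.06,"ty": -1.0,"tz": 0.0,"rx": 0.0,"ry": 0.0,"rz": 0.0,"grip": 0.0}
    - {"tx": 0.06,"ty": -1.0,"tz": 0.0,"rx": 0.0,"ry": 0.0,"rz": 0.0,"grip": 0.0}
    - {"tx": 0.06,"ty": -1.0,"tz": 0.0,"rx": 0.0,"ry": 0.0,"rz": 0.0,"grip": 0.0}
    - {"tx": 0.06,"ty": -1.0,"tz": 0.0,"rx": 0.0,"ry": 0.0,"rz": 0.0,"grip": 0.0}
    - {"tx": 0.06,"ty": -1.0,"tz": 0.0,"rx": 0.0,"ry": 0.0,"rz": 0.0,"grip": 0.0}
    - {"tx": 0.06,"ty": -1.0,"tz": 0.0,"rx": 0.0,"ry": 0.0,"rz": 0.0,"grip": 0.0}
    - {"tx": 0.06,"ty": -1.0,"tz": 0.0,"rx": 0.0,"ry": 0.0,"rz": 0.0,"grip": 0.0}
    - {"tx": 0.06,"ty": -1.0,"tz": 0.0,"rx": 0.0,"ry": 0.0,"rz": 0.0,"grip": 0.0}
    - {"tx": 0.06,"ty": -1.0,"tz": 0.0,"rx": 0.0,"ry": 0.0,"rz": 0.0,"grip": 0.0}
  grip_force: 40

```text
clock: 18.35
tcp_pos: [0.5164, -0.1017, 0.107]
orientation: [0.676, -3.067, -0.0]
contact_force: [0.1, -0.5, -3.6]
grip_width: 0.0586
```

Call:
drive_tool:
  commands:
    - {"tx": 0.06,"ty": -1.0,"tz": 0.0,"rx": 0.0,"ry": 0.0,"rz": 0.0,"grip": 0.0}
    - {"tx": 0.06,"ty": -1.0,"tz": 0.0,"rx": 0.0,"ry": 0.0,"rz": 0.0,"grip": 0.0}
    - {"tx": 0.06,"ty": -1.0,"tz": 0.0,"rx": 0.0,"ry": 0.0,"rz": 0.0,"grip": 0.0}
    - {"tx": 0.06,"ty": -1.0,"tz": 0.0,"rx": 0.0,"ry": 0.0,"rz": 0.0,"grip": 0.0}
    - {"tx": 0.06,"ty": -1.0,"tz": 0.0,"rx": 0.0,"ry": 0.0,"rz": 0.0,"grip": 0.0}
    - {"tx": 0.06,"ty": -1.0,"tz": 0.0,"rx": 0.0,"ry": 0.0,"rz": 0.0,"grip": 0.0}
    - {"tx": 0.06,"ty": -1.0,"tz": -0.5,"rx": 0.0,"ry": 0.0,"rz": 0.0,"grip": 0.0}
    - {"tx": 0.0,"ty": -0.1,"tz": -1.0,"rx": 0.0,"ry": 0.0,"rz": 0.0,"grip": 0.0}
    - {"tx": 0.0,"ty": 0.0,"tz": -1.0,"rx": 0.0,"ry": 0.0,"rz": 0.0,"grip": 0.0}
  grip_force: 40

```text
clock: 19.48
tcp_pos: [0.5255, -0.244, 0.0568]
orientation: [-0.676, 3.068, -0.001]
contact_force: [0.2, 0.7, -3.5]
grip_width: 0.0586
```

Call:
drive_tool:
  commands:
    - {"tx": 0.0,"ty": 0.0,"tz": -0.7,"rx": 0.0,"ry": 0.0,"rz": 0.0,"grip": 0.0}
    - {"tx": 0.0,"ty": 0.0,"tz": -0.4,"rx": 0.0,"ry": 0.0,"rz": 0.0,"grip": 0.0}
    - {"tx": 0.0,"ty": 0.0,"tz": -0.1,"rx": 0.0,"ry": 0.0,"rz": 0.0,"grip": 0.0}
    - {"tx": 0.0,"ty": 0.0,"tz": -0.05,"rx": 0.0,"ry": 0.0,"rz": 0.0,"grip": 0.0}
    - {"tx": 0.0,"ty": 0.0,"tz": 0.0,"rx": 0.0,"ry": 0.0,"rz": 0.0,"grip": 0.0}
  grip_force: 40

```text
clock: 20.1
tcp_pos: [0.5258, -0.2429, 0.0328]
orientation: [-0.677, 3.067, -0.001]
contact_force: [-0.3, -1.0, -4.2]
grip_width: 0.0586
```

Call:
drive_tool:
  commands:
    - {"tx": 0.0,"ty": 0.0,"tz": -0.08,"rx": 0.0,"ry": 0.0,"rz": 0.0,"grip": 0.0}
    - {"tx": 0.0,"ty": 0.0,"tz": -0.05,"rx": 0.0,"ry": 0.0,"rz": 0.0,"grip": 0.0}
    - {"tx": 0.0,"ty": 0.0,"tz": 0.0,"rx": 0.0,"ry": 0.0,"rz": 0.0,"grip": 0.0}
  grip_force: 40

```text
clock: 20.48
tcp_pos: [0.5256, -0.2428, 0.0299]
orientation: [-0.677, 3.068, -0.0]
contact_force: [-0.6, 0.6, -1.5]
grip_width: 0.0583
```

Call:
drive_tool:
  commands:
    - {"tx": 0.0,"ty": 0.0,"tz": -0.05,"rx": 0.0,"ry": 0.0,"rz": 0.0,"grip": 0.0}
    - {"tx": 0.0,"ty": 0.0,"tz": 0.0,"rx": 0.0,"ry": 0.0,"rz": 0.0,"grip": 0.0}
  grip_force: 40

```text
clock: 20.72
tcp_pos: [0.5256, -0.2428, 0.0298]
orientation: [-0.677, 3.067, 0.0]
contact_force: [-3.7, 1.4, 9.6]
grip_width: 0.0587
```

Call:
drive_tool:
  commands:
    - {"tx": 0.0,"ty": 0.0,"tz": 0.0,"rx": 0.0,"ry": 0.0,"rz": 0.0,"grip": -0.65}
    - {"tx": 0.0,"ty": 0.0,"tz": 0.0,"rx": 0.0,"ry": 0.0,"rz": 0.0,"grip": -0.65}
    - {"tx": 0.0,"ty": 0.0,"tz": 0.5,"rx": 0.0,"ry": 0.0,"rz": 0.0,"grip": -0.65}
    - {"tx": 0.0,"ty": 0.0,"tz": 1.0,"rx": 0.0,"ry": 0.0,"rz": 0.0,"grip": -0.65}
    - {"tx": 0.0,"ty": 0.0,"tz": 1.0,"rx": 0.0,"ry": 0.0,"rz": 0.0,"grip": -0.65}
    - {"tx": -0.27,"ty": 0.98,"tz": 0.6,"rx": 0.0,"ry": 0.0,"rz": 0.0,"grip": -0.65}
    - {"tx": -0.27,"ty": 0.98,"tz": 0.0,"rx": 0.0,"ry": 0.0,"rz": 0.0,"grip": -0.65}
    - {"tx": -0.27,"ty": 0.98,"tz": 0.0,"rx": 0.0,"ry": 0.0,"rz": 0.0,"grip": -0.65}
    - {"tx": -0.27,"ty": 0.98,"tz": 0.0,"rx": 0.0,"ry": 0.0,"rz": 0.0,"grip": -0.65}
    - {"tx": -0.27,"ty": 0.98,"tz": 0.0,"rx": 0.0,"ry": 0.0,"rz": 0.0,"grip": -0.65}
  grip_force: 40

```text
clock: 21.98
tcp_pos: [0.4976, -0.1429, 0.0902]
orientation: [0.678, -3.067, -0.001]
contact_force: [0.5, 0.9, 0.8]
grip_width: 0.0703
```

Call:
drive_tool:
  commands:
    - {"tx": -0.27,"ty": 0.98,"tz": 0.0,"rx": 0.0,"ry": 0.0,"rz": 0.0,"grip": -0.65}
    - {"tx": -0.27,"ty": 0.98,"tz": 0.0,"rx": 0.0,"ry": 0.0,"rz": 0.0,"grip": -0.65}
    - {"tx": -0.27,"ty": 0.98,"tz": 0.0,"rx": 0.0,"ry": 0.0,"rz": 0.0,"grip": -0.65}
    - {"tx": -0.27,"ty": 0.98,"tz": 0.0,"rx": 0.0,"ry": 0.0,"rz": 0.0,"grip": -0.65}
    - {"tx": -0.27,"ty": 0.98,"tz": 0.0,"rx": 0.0,"ry": 0.0,"rz": 0.0,"grip": -0.65}
    - {"tx": -0.27,"ty": 0.98,"tz": 0.0,"rx": 0.0,"ry": 0.0,"rz": 0.0,"grip": -0.65}
    - {"tx": -0.27,"ty": 0.98,"tz": 0.0,"rx": 0.0,"ry": 0.0,"rz": 0.0,"grip": -0.65}
    - {"tx": -0.27,"ty": 0.98,"tz": 0.0,"rx": 0.0,"ry": 0.0,"rz": 0.0,"grip": -0.65}
    - {"tx": -0.27,"ty": 0.98,"tz": 0.0,"rx": 0.0,"ry": 0.0,"rz": 0.0,"grip": -0.65}
    - {"tx": -0.27,"ty": 0.98,"tz": 0.0,"rx": 0.0,"ry": 0.0,"rz": 0.0,"grip": -0.65}
  grip_force: 40

```text
clock: 23.22
tcp_pos: [0.4434, 0.0525, 0.0903]
orientation: [0.678, -3.067, -0.0]
contact_force: [0.6, 1.2, 0.2]
grip_width: 0.0705
```

```bash
python3 bushes.py wrist:pics/w7.png top:pics/t7.png side:pics/s7.png; python3 -c "
from h import *
o=status.get_obs();print(o['tcp_pos'],o['joints'])"
```

```text
wrist mean [0.4178 0.0661] fit [0.4189 0.0667] rms0.0mm z 0.0505 7956
wrist mean [0.4167 0.1481] fit [0.4181 0.1492] rms0.0mm z 0.0506 7065
wrist mean [0.5012 0.0576] fit [0.5032 0.0584] rms0.0mm z 0.0504 6029
side mean [0.5719 0.0466] fit [0.5805 0.0507] rms0.1mm z 0.049 69
side mean [0.418  0.0608] fit [0.4173 0.0649] rms0.1mm z 0.0492 113
side mean [ 0.6162 -0.2485] fit [ 0.6232 -0.2546] rms0.0mm z 0.0506 101
side mean [ 0.6339 -0.2723] fit [ 0.6288 -0.2735] rms3.3mm z 0.0505 69
side mean [ 0.5288 -0.2623] fit [ 0.5287 -0.2466] rms0.0mm z 0.0508 61
[0.44361146 0.05239421 0.0903883 ] [-0.43277822  0.3189918   0.205711    2.21755476 -0.11159406  0.6151052
  1.86216614]
```

View pics/t7.png

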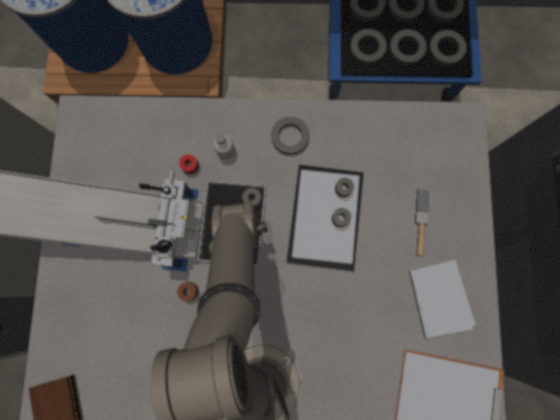

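Call:
drive_tool:
  commands:
    - {"tx": -0.26,"ty": 0.97,"tz": 0.0,"rx": 0.0,"ry": 0.0,"rz": 0.0,"grip": -0.65}
    - {"tx": -0.26,"ty": 0.97,"tz": 0.0,"rx": 0.0,"ry": 0.0,"rz": 0.0,"grip": -0.65}
    - {"tx": -0.26,"ty": 0.97,"tz": 0.0,"rx": 0.0,"ry": 0.0,"rz": 0.0,"grip": -0.65}
    - {"tx": -0.26,"ty": 0.97,"tz": 0.0,"rx": 0.0,"ry": 0.0,"rz": 0.0,"grip": -0.65}
    - {"tx": -0.26,"ty": 0.97,"tz": 0.0,"rx": 0.0,"ry": 0.0,"rz": 0.0,"grip": -0.65}
    - {"tx": 0.0,"ty": 0.0,"tz": -1.0,"rx": 0.0,"ry": 0.0,"rz": 0.0,"grip": -0.65}
    - {"tx": 0.0,"ty": 0.0,"tz": -0.3,"rx": 0.0,"ry": 0.0,"rz": 0.0,"grip": -0.65}
    - {"tx": 0.0,"ty": 0.0,"tz": 0.0,"rx": 0.0,"ry": 0.0,"rz": 0.0,"grip": -0.65}
  grip_force: 40

```text
clock: 24.38
tcp_pos: [0.4183, 0.1473, 0.0644]
orientation: [0.675, -3.067, 0.001]
contact_force: [0.5, 0.3, -0.1]
grip_width: 0.0703
```

```bash
python3 -c "
from h import *
o=status.get_obs();print(o['tcp_pos'],o['joints'])
f,o=grab('wrist');cv2.imwrite('pics/w8.png',f['frame']);o=status.get_obs();print(o['tcp_pos'])"
```

```text
[0.41831659 0.14732101 0.06441512] [-0.62002173  0.36507098  0.16577329  2.23699875 -0.11258298  0.54820053
  1.63523508]
[0.41861428 0.14752304 0.06476378]
```

View pics/w8.png

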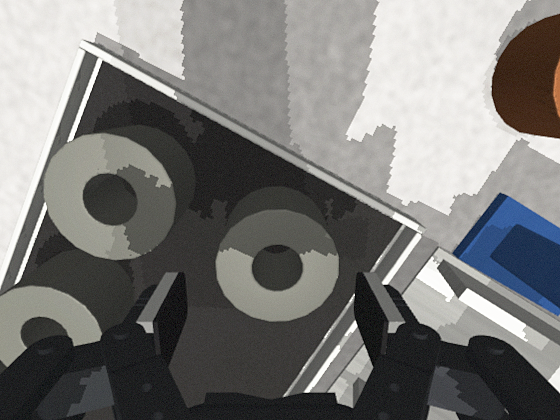

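Call:
drive_tool:
  commands:
    - {"tx": -0.05,"ty": 0.1,"tz": -0.8,"rx": 0.0,"ry": 0.0,"rz": 0.0,"grip": -0.65}
    - {"tx": 0.0,"ty": 0.0,"tz": -0.8,"rx": 0.0,"ry": 0.0,"rz": 0.0,"grip": -0.65}
    - {"tx": 0.0,"ty": 0.0,"tz": -0.32,"rx": 0.0,"ry": 0.0,"rz": 0.0,"grip": -0.65}
    - {"tx": 0.0,"ty": 0.0,"tz": 0.0,"rx": 0.0,"ry": 0.0,"rz": 0.0,"grip": -0.65}
    - {"tx": 0.0,"ty": 0.0,"tz": 0.0,"rx": 0.0,"ry": 0.0,"rz": 0.0,"grip": 0.0}
    - {"tx": 0.0,"ty": 0.0,"tz": 0.0,"rx": 0.0,"ry": 0.0,"rz": 0.0,"grip": 0.0}
    - {"tx": 0.0,"ty": 0.0,"tz": 0.0,"rx": 0.0,"ry": 0.0,"rz": 0.0,"grip": 0.0}
  grip_force: 40

```text
clock: 25.3
tcp_pos: [0.4179, 0.1503, 0.0271]
orientation: [-0.676, 3.067, 0.0]
contact_force: [-0.5, 0.0, 6.2]
grip_width: 0.0588
```

Call:
drive_tool:
  commands:
    - {"tx": 0.0,"ty": 0.0,"tz": 0.5,"rx": 0.0,"ry": 0.0,"rz": 0.0,"grip": 0.0}
    - {"tx": 0.0,"ty": 0.0,"tz": 1.0,"rx": 0.0,"ry": 0.0,"rz": 0.0,"grip": 0.0}
    - {"tx": 0.0,"ty": 0.0,"tz": 1.0,"rx": 0.0,"ry": 0.0,"rz": 0.0,"grip": 0.0}
    - {"tx": 0.0,"ty": 0.0,"tz": 1.0,"rx": 0.0,"ry": 0.0,"rz": 0.0,"grip": 0.0}
    - {"tx": 0.3,"ty": -0.2,"tz": 0.5,"rx": 0.0,"ry": 0.0,"rz": 0.0,"grip": 0.0}
    - {"tx": 0.3,"ty": -1.0,"tz": 0.0,"rx": 0.0,"ry": 0.0,"rz": 0.0,"grip": 0.0}
    - {"tx": 0.3,"ty": -1.0,"tz": 0.0,"rx": 0.0,"ry": 0.0,"rz": 0.0,"grip": 0.0}
    - {"tx": 0.3,"ty": -1.0,"tz": 0.0,"rx": 0.0,"ry": 0.0,"rz": 0.0,"grip": 0.0}
    - {"tx": 0.3,"ty": -1.0,"tz": 0.0,"rx": 0.0,"ry": 0.0,"rz": 0.0,"grip": 0.0}
    - {"tx": 0.3,"ty": -1.0,"tz": 0.0,"rx": 0.0,"ry": 0.0,"rz": 0.0,"grip": 0.0}
  grip_force: 40

```text
clock: 26.55
tcp_pos: [0.4536, 0.0451, 0.1062]
orientation: [0.676, -3.067, 0.0]
contact_force: [-0.6, 0.4, -3.8]
grip_width: 0.0583
```

Call:
drive_tool:
  commands:
    - {"tx": 0.3,"ty": -1.0,"tz": 0.0,"rx": 0.0,"ry": 0.0,"rz": 0.0,"grip": 0.0}
    - {"tx": 0.0,"ty": -1.0,"tz": 0.0,"rx": 0.0,"ry": 0.0,"rz": 0.0,"grip": 0.0}
    - {"tx": 0.0,"ty": -1.0,"tz": 0.0,"rx": 0.0,"ry": 0.0,"rz": 0.0,"grip": 0.0}
    - {"tx": 0.0,"ty": -1.0,"tz": 0.0,"rx": 0.0,"ry": 0.0,"rz": 0.0,"grip": 0.0}
    - {"tx": 0.0,"ty": -1.0,"tz": 0.0,"rx": 0.0,"ry": 0.0,"rz": 0.0,"grip": 0.0}
    - {"tx": 0.0,"ty": -1.0,"tz": 0.0,"rx": 0.0,"ry": 0.0,"rz": 0.0,"grip": 0.0}
    - {"tx": 0.0,"ty": -1.0,"tz": 0.0,"rx": 0.0,"ry": 0.0,"rz": 0.0,"grip": 0.0}
    - {"tx": -0.3,"ty": -1.0,"tz": 0.0,"rx": 0.0,"ry": 0.0,"rz": 0.0,"grip": 0.0}
    - {"tx": -0.3,"ty": -1.0,"tz": 0.0,"rx": 0.0,"ry": 0.0,"rz": 0.0,"grip": 0.0}
    - {"tx": -0.3,"ty": -1.0,"tz": 0.0,"rx": 0.0,"ry": 0.0,"rz": 0.0,"grip": 0.0}
  grip_force: 40

```text
clock: 27.8
tcp_pos: [0.441, -0.1548, 0.1062]
orientation: [0.677, -3.067, -0.0]
contact_force: [-0.3, 0.5, -3.3]
grip_width: 0.0589
```

Call:
drive_tool:
  commands:
    - {"tx": -0.19,"ty": -1.0,"tz": 0.0,"rx": 0.0,"ry": 0.0,"rz": 0.0,"grip": 0.0}
    - {"tx": -0.19,"ty": -1.0,"tz": 0.0,"rx": 0.0,"ry": 0.0,"rz": 0.0,"grip": 0.0}
    - {"tx": -0.19,"ty": -1.0,"tz": 0.0,"rx": 0.0,"ry": 0.0,"rz": 0.0,"grip": 0.0}
    - {"tx": -0.19,"ty": -1.0,"tz": -0.5,"rx": 0.0,"ry": 0.0,"rz": 0.0,"grip": 0.0}
    - {"tx": 0.0,"ty": 0.0,"tz": -1.0,"rx": 0.0,"ry": 0.0,"rz": 0.0,"grip": 0.0}
    - {"tx": 0.0,"ty": 0.0,"tz": -1.0,"rx": 0.0,"ry": 0.0,"rz": 0.0,"grip": 0.0}
    - {"tx": 0.0,"ty": 0.0,"tz": -0.7,"rx": 0.0,"ry": 0.0,"rz": 0.0,"grip": 0.0}
    - {"tx": 0.0,"ty": 0.0,"tz": -0.4,"rx": 0.0,"ry": 0.0,"rz": 0.0,"grip": 0.0}
    - {"tx": 0.0,"ty": 0.0,"tz": -0.1,"rx": 0.0,"ry": 0.0,"rz": 0.0,"grip": 0.0}
    - {"tx": 0.0,"ty": 0.0,"tz": 0.0,"rx": 0.0,"ry": 0.0,"rz": 0.0,"grip": 0.0}
  grip_force: 40

```text
clock: 29.05
tcp_pos: [0.4266, -0.2339, 0.0326]
orientation: [-0.677, 3.067, -0.0]
contact_force: [0.9, 0.1, -3.6]
grip_width: 0.0586
```

Call:
drive_tool:
  commands:
    - {"tx": 0.0,"ty": 0.0,"tz": -0.05,"rx": 0.0,"ry": 0.0,"rz": 0.0,"grip": 0.0}
    - {"tx": 0.0,"ty": 0.0,"tz": 0.0,"rx": 0.0,"ry": 0.0,"rz": 0.0,"grip": 0.0}
  grip_force: 40

```text
clock: 29.3
tcp_pos: [0.4265, -0.2338, 0.0316]
orientation: [-0.677, 3.067, -0.0]
contact_force: [-0.4, -0.8, -3.5]
grip_width: 0.0588
```

Call:
drive_tool:
  commands:
    - {"tx": 0.0,"ty": 0.0,"tz": -0.06,"rx": 0.0,"ry": 0.0,"rz": 0.0,"grip": 0.0}
    - {"tx": 0.0,"ty": 0.0,"tz": 0.0,"rx": 0.0,"ry": 0.0,"rz": 0.0,"grip": 0.0}
  grip_force: 40

```text
clock: 29.55
tcp_pos: [0.4263, -0.2337, 0.0301]
orientation: [0.677, -3.068, -0.0]
contact_force: [-0.1, 0.1, -2.7]
grip_width: 0.0587
```

Call:
drive_tool:
  commands:
    - {"tx": 0.0,"ty": 0.0,"tz": -0.05,"rx": 0.0,"ry": 0.0,"rz": 0.0,"grip": 0.0}
    - {"tx": 0.0,"ty": 0.0,"tz": 0.0,"rx": 0.0,"ry": 0.0,"rz": 0.0,"grip": 0.0}
  grip_force: 40

```text
clock: 29.8
tcp_pos: [0.4263, -0.2338, 0.0292]
orientation: [-0.677, 3.068, 0.0]
contact_force: [0.3, 0.7, -0.5]
grip_width: 0.0587
```

Call:
drive_tool:
  commands:
    - {"tx": 0.0,"ty": 0.0,"tz": 0.0,"rx": 0.0,"ry": 0.0,"rz": 0.0,"grip": -0.65}
    - {"tx": 0.0,"ty": 0.0,"tz": 0.0,"rx": 0.0,"ry": 0.0,"rz": 0.0,"grip": -0.65}
    - {"tx": 0.0,"ty": 0.0,"tz": 0.5,"rx": 0.0,"ry": 0.0,"rz": 0.0,"grip": -0.65}
    - {"tx": 0.0,"ty": 0.0,"tz": 1.0,"rx": 0.0,"ry": 0.0,"rz": 0.0,"grip": -0.65}
    - {"tx": 0.0,"ty": 0.0,"tz": 1.0,"rx": 0.0,"ry": 0.0,"rz": 0.0,"grip": -0.65}
    - {"tx": 0.53,"ty": 0.94,"tz": 0.6,"rx": 0.0,"ry": 0.0,"rz": 0.0,"grip": -0.65}
    - {"tx": 0.53,"ty": 0.94,"tz": 0.0,"rx": 0.0,"ry": 0.0,"rz": 0.0,"grip": -0.65}
    - {"tx": 0.53,"ty": 0.94,"tz": 0.0,"rx": 0.0,"ry": 0.0,"rz": 0.0,"grip": -0.65}
    - {"tx": 0.53,"ty": 0.94,"tz": 0.0,"rx": 0.0,"ry": 0.0,"rz": 0.0,"grip": -0.65}
    - {"tx": 0.53,"ty": 0.94,"tz": 0.0,"rx": 0.0,"ry": 0.0,"rz": 0.0,"grip": -0.65}
  grip_force: 40

```text
clock: 31.05
tcp_pos: [0.4798, -0.1392, 0.0919]
orientation: [-0.677, 3.067, -0.0]
contact_force: [0.1, -0.2, -0.3]
grip_width: 0.0704
```

Call:
drive_tool:
  commands:
    - {"tx": 0.53,"ty": 0.94,"tz": 0.0,"rx": 0.0,"ry": 0.0,"rz": 0.0,"grip": -0.65}
    - {"tx": 0.53,"ty": 0.94,"tz": 0.0,"rx": 0.0,"ry": 0.0,"rz": 0.0,"grip": -0.65}
    - {"tx": 0.53,"ty": 0.94,"tz": 0.0,"rx": 0.0,"ry": 0.0,"rz": 0.0,"grip": -0.65}
    - {"tx": 0.53,"ty": 0.94,"tz": 0.0,"rx": 0.0,"ry": 0.0,"rz": 0.0,"grip": -0.65}
    - {"tx": 0.53,"ty": 0.94,"tz": 0.0,"rx": 0.0,"ry": 0.0,"rz": 0.0,"grip": -0.65}
    - {"tx": 0.53,"ty": 0.94,"tz": 0.0,"rx": 0.0,"ry": 0.0,"rz": 0.0,"grip": -0.65}
    - {"tx": 0.53,"ty": 0.94,"tz": 0.0,"rx": 0.0,"ry": 0.0,"rz": 0.0,"grip": -0.65}
    - {"tx": 0.53,"ty": 0.94,"tz": 0.0,"rx": 0.0,"ry": 0.0,"rz": 0.0,"grip": -0.65}
  grip_force: 40

```text
clock: 32.05
tcp_pos: [0.5648, 0.0119, 0.0911]
orientation: [0.677, -3.068, 0.0]
contact_force: [0.2, 0.8, 0.7]
grip_width: 0.0705
```

```bash
python3 bushes.py wrist:pics/w9.png top:pics/t9.png side:pics/s9.png; python3 -c "
from h import *
o=status.get_obs();print(o['tcp_pos'],o['joints'])"
```

```text
wrist mean [0.4302 0.0668] fit [0.4198 0.0666] rms0.0mm z 0.0505 7228
wrist mean [0.5023 0.0573] fit [0.5033 0.0582] rms0.0mm z 0.0505 8735
wrist mean [0.5847 0.0467] fit [0.585  0.0497] rms0.0mm z 0.0505 5938
side mean [0.5696 0.0518] fit [0.5818 0.0486] rms0.1mm z 0.0495 62
side mean [0.4956 0.0604] fit [0.5023 0.0561] rms0.4mm z 0.0489 85
side mean [ 0.4233 -0.234 ] fit [ 0.4243 -0.2354] rms0.0mm z 0.0511 180
side mean [ 0.6164 -0.2695] fit [ 0.6221 -0.2536] rms0.1mm z 0.0507 95
side mean [ 0.5688 -0.2764] fit [ 0.5523 -0.2709] rms0.0mm z 0.0504 72
[0.5645641  0.01202238 0.09092616] [-0.33591727  0.48240273  0.26232219  1.95405065 -0.18212037  0.72761351
  2.04184239]
```

View pics/t9.png

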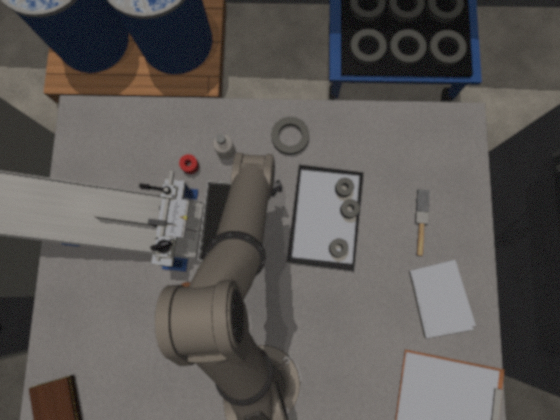

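View pics/w9.png

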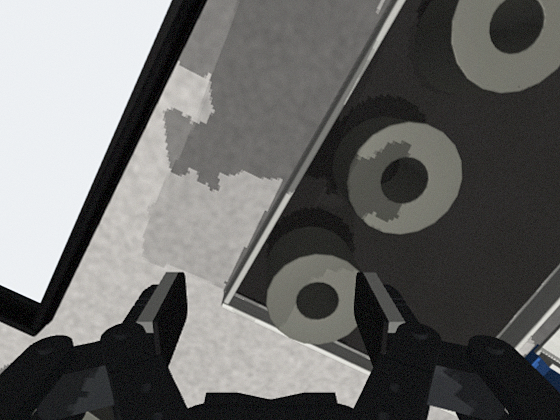

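Call:
drive_tool:
  commands:
    - {"tx": 0.5,"ty": 0.93,"tz": 0.0,"rx": 0.0,"ry": 0.0,"rz": 0.0,"grip": -0.65}
    - {"tx": 0.5,"ty": 0.93,"tz": 0.0,"rx": 0.0,"ry": 0.0,"rz": 0.0,"grip": -0.65}
    - {"tx": 0.0,"ty": 0.0,"tz": -0.8,"rx": 0.0,"ry": 0.0,"rz": 0.0,"grip": -0.65}
    - {"tx": 0.0,"ty": 0.0,"tz": -0.5,"rx": 0.0,"ry": 0.0,"rz": 0.0,"grip": -0.65}
    - {"tx": 0.0,"ty": 0.0,"tz": 0.0,"rx": 0.0,"ry": 0.0,"rz": 0.0,"grip": -0.65}
  grip_force: 40

```text
clock: 32.83
tcp_pos: [0.5826, 0.0468, 0.0636]
orientation: [0.675, -3.065, 0.001]
contact_force: [0.1, -0.9, -0.2]
grip_width: 0.0702
```

```bash
python3 -c "
from h import *
f,o=grab('wrist');cv2.imwrite('pics/w10.png',f['frame']);print(o['tcp_pos'])"
```

```text
[0.58263461 0.04678096 0.06355091]
```

View pics/w10.png

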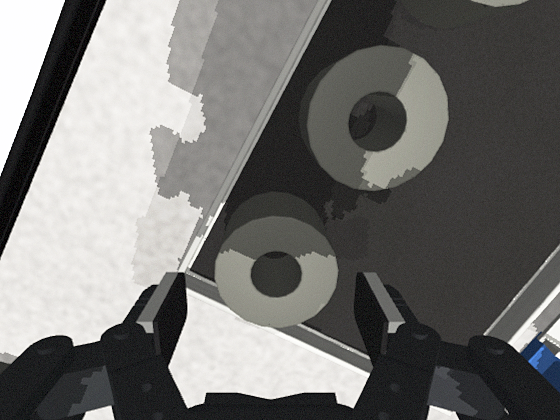

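Call:
drive_tool:
  commands:
    - {"tx": 0.07,"ty": 0.12,"tz": -0.8,"rx": 0.0,"ry": 0.0,"rz": 0.0,"grip": -0.65}
    - {"tx": 0.0,"ty": 0.0,"tz": -0.8,"rx": 0.0,"ry": 0.0,"rz": 0.0,"grip": -0.65}
    - {"tx": 0.0,"ty": 0.0,"tz": -0.28,"rx": 0.0,"ry": 0.0,"rz": 0.0,"grip": -0.65}
    - {"tx": 0.0,"ty": 0.0,"tz": 0.0,"rx": 0.0,"ry": 0.0,"rz": 0.0,"grip": -0.65}
    - {"tx": 0.0,"ty": 0.0,"tz": 0.0,"rx": 0.0,"ry": 0.0,"rz": 0.0,"grip": 0.0}
    - {"tx": 0.0,"ty": 0.0,"tz": 0.0,"rx": 0.0,"ry": 0.0,"rz": 0.0,"grip": 0.0}
    - {"tx": 0.0,"ty": 0.0,"tz": 0.0,"rx": 0.0,"ry": 0.0,"rz": 0.0,"grip": 0.0}
  grip_force: 40

```text
clock: 33.75
tcp_pos: [0.5859, 0.0502, 0.028]
orientation: [-0.677, 3.067, -0.0]
contact_force: [0.0, -0.2, 2.5]
grip_width: 0.0586
```

Call:
drive_tool:
  commands:
    - {"tx": 0.0,"ty": 0.0,"tz": 0.5,"rx": 0.0,"ry": 0.0,"rz": 0.0,"grip": 0.0}
    - {"tx": 0.0,"ty": 0.0,"tz": 1.0,"rx": 0.0,"ry": 0.0,"rz": 0.0,"grip": 0.0}
    - {"tx": 0.0,"ty": 0.0,"tz": 1.0,"rx": 0.0,"ry": 0.0,"rz": 0.0,"grip": 0.0}
    - {"tx": 0.24,"ty": -1.0,"tz": 0.5,"rx": 0.0,"ry": 0.0,"rz": 0.0,"grip": 0.0}
    - {"tx": 0.24,"ty": -1.0,"tz": 0.0,"rx": 0.0,"ry": 0.0,"rz": 0.0,"grip": 0.0}
    - {"tx": 0.24,"ty": -1.0,"tz": 0.0,"rx": 0.0,"ry": 0.0,"rz": 0.0,"grip": 0.0}
    - {"tx": 0.24,"ty": -1.0,"tz": 0.0,"rx": 0.0,"ry": 0.0,"rz": 0.0,"grip": 0.0}
    - {"tx": 0.24,"ty": -1.0,"tz": 0.0,"rx": 0.0,"ry": 0.0,"rz": 0.0,"grip": 0.0}
    - {"tx": 0.24,"ty": -1.0,"tz": 0.0,"rx": 0.0,"ry": 0.0,"rz": 0.0,"grip": 0.0}
    - {"tx": 0.24,"ty": -1.0,"tz": 0.0,"rx": 0.0,"ry": 0.0,"rz": 0.0,"grip": 0.0}
  grip_force: 40

```text
clock: 35.0
tcp_pos: [0.6193, -0.0911, 0.0873]
orientation: [0.677, -3.068, -0.0]
contact_force: [0.2, -0.2, -3.0]
grip_width: 0.0584
```

```bash
python3 bushes.py wrist:pics/w11.png; python3 -c "
from h import *
o=status.get_obs();print(o['tcp_pos'],o['joints'],o['contact_force'])"
```

```text
wrist mean [ 0.62   -0.2305] fit [ 0.6261 -0.2488] rms0.0mm z 0.0519 2111
[ 0.61979654 -0.09518768  0.08772855] [-0.14422429  0.57209843  0.26694291  1.80537981 -0.19885621  0.78909485
  2.22434447] [ 0.47431204 -2.81204289 -3.32527238]
```

View pics/w11.png

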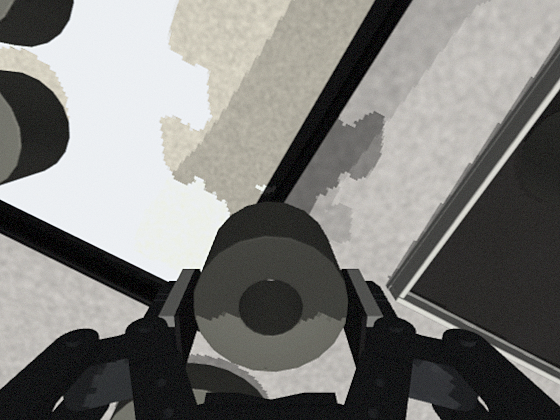

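Call:
drive_tool:
  commands:
    - {"tx": 0.26,"ty": -1.0,"tz": 0.0,"rx": 0.0,"ry": 0.0,"rz": 0.0,"grip": 0.0}
    - {"tx": 0.26,"ty": -1.0,"tz": 0.0,"rx": 0.0,"ry": 0.0,"rz": 0.0,"grip": 0.0}
    - {"tx": 0.26,"ty": -1.0,"tz": 0.0,"rx": 0.0,"ry": 0.0,"rz": 0.0,"grip": 0.0}
    - {"tx": 0.0,"ty": 0.0,"tz": -1.0,"rx": 0.0,"ry": 0.0,"rz": 0.0,"grip": 0.0}
    - {"tx": 0.0,"ty": 0.0,"tz": -0.9,"rx": 0.0,"ry": 0.0,"rz": 0.0,"grip": 0.0}
    - {"tx": 0.0,"ty": 0.0,"tz": -0.6,"rx": 0.0,"ry": 0.0,"rz": 0.0,"grip": 0.0}
    - {"tx": 0.0,"ty": 0.0,"tz": -0.2,"rx": 0.0,"ry": 0.0,"rz": 0.0,"grip": 0.0}
    - {"tx": 0.0,"ty": 0.0,"tz": 0.0,"rx": 0.0,"ry": 0.0,"rz": 0.0,"grip": 0.0}
  grip_force: 40

```text
clock: 36.05
tcp_pos: [0.6347, -0.1494, 0.0333]
orientation: [0.678, -3.067, -0.0]
contact_force: [-0.0, -0.9, -3.7]
grip_width: 0.0585
```

Call:
drive_tool:
  commands:
    - {"tx": 0.0,"ty": 0.0,"tz": -0.05,"rx": 0.0,"ry": 0.0,"rz": 0.0,"grip": 0.0}
    - {"tx": 0.0,"ty": 0.0,"tz": 0.0,"rx": 0.0,"ry": 0.0,"rz": 0.0,"grip": 0.0}
  grip_force: 40

```text
clock: 36.3
tcp_pos: [0.635, -0.1498, 0.033]
orientation: [-0.677, 3.067, -0.0]
contact_force: [0.0, 0.5, -3.7]
grip_width: 0.0588
```

Call:
drive_tool:
  commands:
    - {"tx": 0.0,"ty": -0.2,"tz": -0.07,"rx": 0.0,"ry": 0.0,"rz": 0.0,"grip": 0.0}
    - {"tx": 0.0,"ty": 0.0,"tz": -0.05,"rx": 0.0,"ry": 0.0,"rz": 0.0,"grip": 0.0}
    - {"tx": 0.0,"ty": 0.0,"tz": 0.0,"rx": 0.0,"ry": 0.0,"rz": 0.0,"grip": 0.0}
  grip_force: 40

```text
clock: 36.67
tcp_pos: [0.6346, -0.154, 0.0301]
orientation: [0.676, -3.068, 0.0]
contact_force: [0.0, 0.2, -4.2]
grip_width: 0.0586
```

Call:
drive_tool:
  commands:
    - {"tx": 0.0,"ty": 0.0,"tz": -0.05,"rx": 0.0,"ry": 0.0,"rz": 0.0,"grip": 0.0}
    - {"tx": 0.0,"ty": 0.0,"tz": 0.0,"rx": 0.0,"ry": 0.0,"rz": 0.0,"grip": 0.0}
  grip_force: 40

```text
clock: 36.92
tcp_pos: [0.6347, -0.1539, 0.03]
orientation: [-0.677, 3.068, 0.0]
contact_force: [-3.3, 0.6, 4.6]
grip_width: 0.0592
```

Call:
drive_tool:
  commands:
    - {"tx": 0.0,"ty": 0.0,"tz": 0.0,"rx": 0.0,"ry": 0.0,"rz": 0.0,"grip": -0.65}
    - {"tx": 0.0,"ty": 0.0,"tz": 0.0,"rx": 0.0,"ry": 0.0,"rz": 0.0,"grip": -0.65}
    - {"tx": 0.0,"ty": 0.0,"tz": 0.5,"rx": 0.0,"ry": 0.0,"rz": 0.0,"grip": -0.65}
    - {"tx": 0.0,"ty": 0.0,"tz": 1.0,"rx": 0.0,"ry": 0.0,"rz": 0.0,"grip": -0.65}
    - {"tx": 0.0,"ty": 0.0,"tz": 1.0,"rx": 0.0,"ry": 0.0,"rz": 0.0,"grip": -0.65}
    - {"tx": -0.6,"ty": 0.96,"tz": 0.6,"rx": 0.0,"ry": 0.0,"rz": 0.0,"grip": -0.65}
    - {"tx": -0.6,"ty": 0.96,"tz": 0.0,"rx": 0.0,"ry": 0.0,"rz": 0.0,"grip": -0.65}
    - {"tx": -0.6,"ty": 0.96,"tz": 0.0,"rx": 0.0,"ry": 0.0,"rz": 0.0,"grip": -0.65}
    - {"tx": -0.6,"ty": 0.96,"tz": 0.0,"rx": 0.0,"ry": 0.0,"rz": 0.0,"grip": -0.65}
    - {"tx": -0.6,"ty": 0.96,"tz": 0.0,"rx": 0.0,"ry": 0.0,"rz": 0.0,"grip": -0.65}
  grip_force: 40

```text
clock: 38.17
tcp_pos: [0.574, -0.0565, 0.0913]
orientation: [-0.677, 3.068, 0.0]
contact_force: [0.0, 0.3, 0.9]
grip_width: 0.0704
```

Call:
drive_tool:
  commands:
    - {"tx": -0.6,"ty": 0.96,"tz": 0.0,"rx": 0.0,"ry": 0.0,"rz": 0.0,"grip": -0.65}
    - {"tx": -0.6,"ty": 0.96,"tz": 0.0,"rx": 0.0,"ry": 0.0,"rz": 0.0,"grip": -0.65}
    - {"tx": -0.6,"ty": 0.96,"tz": 0.0,"rx": 0.0,"ry": 0.0,"rz": 0.0,"grip": -0.65}
    - {"tx": -0.6,"ty": 0.96,"tz": 0.0,"rx": 0.0,"ry": 0.0,"rz": 0.0,"grip": -0.65}
    - {"tx": -0.6,"ty": 0.96,"tz": 0.0,"rx": 0.0,"ry": 0.0,"rz": 0.0,"grip": -0.65}
    - {"tx": -0.6,"ty": 0.96,"tz": 0.0,"rx": 0.0,"ry": 0.0,"rz": 0.0,"grip": -0.65}
    - {"tx": 0.0,"ty": 0.0,"tz": 0.0,"rx": 0.0,"ry": 0.0,"rz": 0.0,"grip": -0.65}
  grip_force: 40

```text
clock: 39.05
tcp_pos: [0.5015, 0.0594, 0.091]
orientation: [0.682, -3.066, -0.001]
contact_force: [-0.1, -0.6, -0.1]
grip_width: 0.0704
```

```bash
python3 bushes.py wrist:pics/w12.png top:pics/t12.png side:pics/s12.png; python3 -c "
from h import *
o=status.get_obs();print(o['tcp_pos'],o['joints'])"
```

```text
wrist mean [0.4181 0.0662] fit [0.4191 0.0666] rms0.0mm z 0.0505 10208
wrist mean [0.5017 0.0577] fit [0.503  0.0583] rms0.0mm z 0.0505 7351
side mean [0.4177 0.0647] fit [0.4167 0.0669] rms0.0mm z 0.0492 125
side mean [0.489 0.049] fit [0.5014 0.0578] rms0.4mm z 0.05 62
side mean [ 0.6393 -0.1529] fit [ 0.6298 -0.1552] rms0.3mm z 0.051 96
side mean [ 0.6217 -0.2556] fit [ 0.6238 -0.2546] rms0.1mm z 0.051 160
side mean [ 0.4274 -0.2353] fit [ 0.4236 -0.2345] rms0.1mm z 0.0511 172
side mean [ 0.5522 -0.2727] fit [ 0.5529 -0.2708] rms0.2mm z 0.0509 182
[0.50309788 0.05678751 0.09124508] [-0.44793842  0.40184601  0.25950059  2.08908562 -0.16177415  0.6685977
  1.92350013]
```

View pics/t12.png

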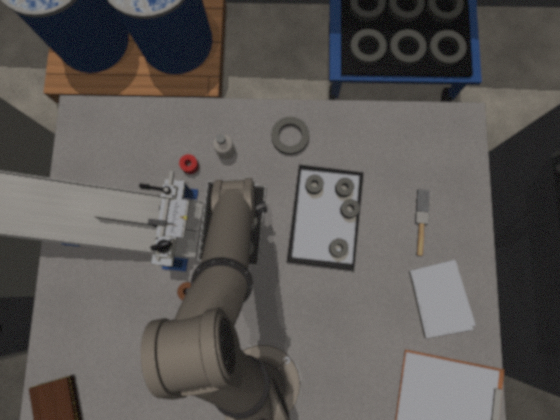

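View pics/s12.png

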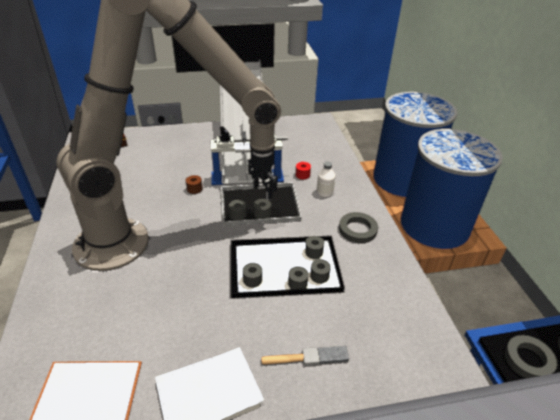

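Call:
drive_tool:
  commands:
    - {"tx": 0.0,"ty": 0.04,"tz": -1.0,"rx": 0.0,"ry": 0.0,"rz": 0.0,"grip": -0.65}
    - {"tx": 0.0,"ty": 0.0,"tz": -0.3,"rx": 0.0,"ry": 0.0,"rz": 0.0,"grip": -0.65}
    - {"tx": 0.0,"ty": 0.0,"tz": 0.0,"rx": 0.0,"ry": 0.0,"rz": 0.0,"grip": -0.65}
  grip_force: 40

```text
clock: 39.58
tcp_pos: [0.5027, 0.0575, 0.0649]
orientation: [0.675, -3.067, 0.001]
contact_force: [-0.3, -0.2, -0.0]
grip_width: 0.0704
```

```bash
python3 -c "
from h import *
f,o=grab('wrist');cv2.imwrite('pics/w13.png',f['frame']);print(o['tcp_pos'])"
```

```text
[0.50265204 0.05751239 0.06485561]
```

View pics/w13.png

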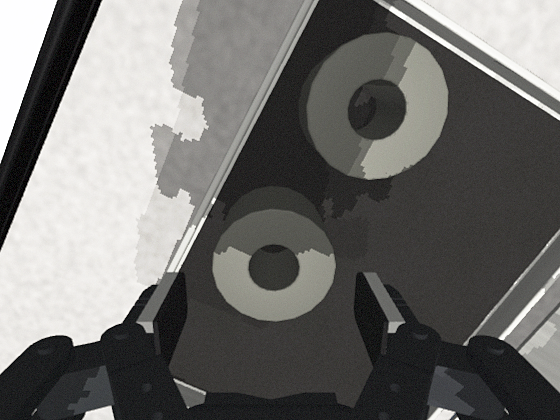

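Call:
drive_tool:
  commands:
    - {"tx": -0.02,"ty": 0.05,"tz": -0.8,"rx": 0.0,"ry": 0.0,"rz": 0.0,"grip": -0.65}
    - {"tx": 0.0,"ty": 0.0,"tz": -0.8,"rx": 0.0,"ry": 0.0,"rz": 0.0,"grip": -0.65}
    - {"tx": 0.0,"ty": 0.0,"tz": -0.32,"rx": 0.0,"ry": 0.0,"rz": 0.0,"grip": -0.65}
    - {"tx": 0.0,"ty": 0.0,"tz": 0.0,"rx": 0.0,"ry": 0.0,"rz": 0.0,"grip": -0.65}
    - {"tx": 0.0,"ty": 0.0,"tz": 0.0,"rx": 0.0,"ry": 0.0,"rz": 0.0,"grip": 0.0}
    - {"tx": 0.0,"ty": 0.0,"tz": 0.0,"rx": 0.0,"ry": 0.0,"rz": 0.0,"grip": 0.0}
    - {"tx": 0.0,"ty": 0.0,"tz": 0.0,"rx": 0.0,"ry": 0.0,"rz": 0.0,"grip": 0.0}
  grip_force: 40

```text
clock: 40.5
tcp_pos: [0.5025, 0.0591, 0.027]
orientation: [-0.677, 3.067, -0.0]
contact_force: [-0.6, -0.7, 1.5]
grip_width: 0.0587
```

Call:
drive_tool:
  commands:
    - {"tx": 0.0,"ty": 0.0,"tz": 0.5,"rx": 0.0,"ry": 0.0,"rz": 0.0,"grip": 0.0}
    - {"tx": 0.0,"ty": 0.0,"tz": 1.0,"rx": 0.0,"ry": 0.0,"rz": 0.0,"grip": 0.0}
    - {"tx": 0.0,"ty": 0.0,"tz": 1.0,"rx": 0.0,"ry": 0.0,"rz": 0.0,"grip": 0.0}
    - {"tx": 0.16,"ty": -1.0,"tz": 0.5,"rx": 0.0,"ry": 0.0,"rz": 0.0,"grip": 0.0}
    - {"tx": 0.16,"ty": -1.0,"tz": 0.0,"rx": 0.0,"ry": 0.0,"rz": 0.0,"grip": 0.0}
    - {"tx": 0.16,"ty": -1.0,"tz": 0.0,"rx": 0.0,"ry": 0.0,"rz": 0.0,"grip": 0.0}
    - {"tx": 0.16,"ty": -1.0,"tz": 0.0,"rx": 0.0,"ry": 0.0,"rz": 0.0,"grip": 0.0}
    - {"tx": 0.16,"ty": -1.0,"tz": 0.0,"rx": 0.0,"ry": 0.0,"rz": 0.0,"grip": 0.0}
    - {"tx": 0.16,"ty": -1.0,"tz": 0.0,"rx": 0.0,"ry": 0.0,"rz": 0.0,"grip": 0.0}
    - {"tx": 0.16,"ty": -1.0,"tz": 0.0,"rx": 0.0,"ry": 0.0,"rz": 0.0,"grip": 0.0}
  grip_force: 40

```text
clock: 41.75
tcp_pos: [0.5242, -0.0829, 0.0867]
orientation: [0.675, -3.067, 0.0]
contact_force: [-0.5, -0.2, -3.9]
grip_width: 0.0586
```

Call:
drive_tool:
  commands:
    - {"tx": 0.16,"ty": -1.0,"tz": 0.0,"rx": 0.0,"ry": 0.0,"rz": 0.0,"grip": 0.0}
    - {"tx": 0.16,"ty": -1.0,"tz": 0.0,"rx": 0.0,"ry": 0.0,"rz": 0.0,"grip": 0.0}
    - {"tx": 0.16,"ty": -1.0,"tz": 0.0,"rx": 0.0,"ry": 0.0,"rz": 0.0,"grip": 0.0}
    - {"tx": 0.0,"ty": -0.2,"tz": -1.0,"rx": 0.0,"ry": 0.0,"rz": 0.0,"grip": 0.0}
    - {"tx": 0.0,"ty": 0.0,"tz": -0.9,"rx": 0.0,"ry": 0.0,"rz": 0.0,"grip": 0.0}
    - {"tx": 0.0,"ty": 0.0,"tz": -0.6,"rx": 0.0,"ry": 0.0,"rz": 0.0,"grip": 0.0}
    - {"tx": 0.0,"ty": 0.0,"tz": -0.2,"rx": 0.0,"ry": 0.0,"rz": 0.0,"grip": 0.0}
    - {"tx": 0.0,"ty": 0.0,"tz": 0.0,"rx": 0.0,"ry": 0.0,"rz": 0.0,"grip": 0.0}
  grip_force: 40

```text
clock: 42.75
tcp_pos: [0.5343, -0.1445, 0.0326]
orientation: [0.678, -3.067, -0.0]
contact_force: [-0.4, 0.3, -3.3]
grip_width: 0.0588
```

Call:
drive_tool:
  commands:
    - {"tx": 0.0,"ty": 0.0,"tz": -0.08,"rx": 0.0,"ry": 0.0,"rz": 0.0,"grip": 0.0}
    - {"tx": 0.0,"ty": 0.0,"tz": -0.05,"rx": 0.0,"ry": 0.0,"rz": 0.0,"grip": 0.0}
    - {"tx": 0.0,"ty": 0.0,"tz": 0.0,"rx": 0.0,"ry": 0.0,"rz": 0.0,"grip": 0.0}
  grip_force: 40

```text
clock: 43.12
tcp_pos: [0.5344, -0.1448, 0.0303]
orientation: [-0.677, 3.067, -0.0]
contact_force: [-0.2, -0.1, -3.3]
grip_width: 0.0584
```

Call:
drive_tool:
  commands:
    - {"tx": 0.0,"ty": 0.0,"tz": -0.05,"rx": 0.0,"ry": 0.0,"rz": 0.0,"grip": 0.0}
    - {"tx": 0.0,"ty": 0.0,"tz": 0.0,"rx": 0.0,"ry": 0.0,"rz": 0.0,"grip": 0.0}
  grip_force: 40

```text
clock: 43.38
tcp_pos: [0.5343, -0.1448, 0.0291]
orientation: [0.677, -3.068, -0.0]
contact_force: [0.3, 0.1, -3.4]
grip_width: 0.0589
```

Call:
drive_tool:
  commands:
    - {"tx": 0.0,"ty": 0.0,"tz": -0.05,"rx": 0.0,"ry": 0.0,"rz": 0.0,"grip": 0.0}
    - {"tx": 0.0,"ty": 0.0,"tz": 0.0,"rx": 0.0,"ry": 0.0,"rz": 0.0,"grip": 0.0}
  grip_force: 40

```text
clock: 43.62
tcp_pos: [0.5343, -0.1448, 0.029]
orientation: [-0.677, 3.068, 0.001]
contact_force: [-4.4, 1.7, 7.4]
grip_width: 0.0586
```

Call:
drive_tool:
  commands:
    - {"tx": 0.0,"ty": 0.0,"tz": 0.0,"rx": 0.0,"ry": 0.0,"rz": 0.0,"grip": -0.65}
    - {"tx": 0.0,"ty": 0.0,"tz": 0.0,"rx": 0.0,"ry": 0.0,"rz": 0.0,"grip": -0.65}
    - {"tx": 0.0,"ty": 0.0,"tz": 0.5,"rx": 0.0,"ry": 0.0,"rz": 0.0,"grip": -0.65}
    - {"tx": 0.0,"ty": 0.0,"tz": 1.0,"rx": 0.0,"ry": 0.0,"rz": 0.0,"grip": -0.65}
    - {"tx": 0.0,"ty": 0.0,"tz": 1.0,"rx": 0.0,"ry": 0.0,"rz": 0.0,"grip": -0.65}
    - {"tx": -0.53,"ty": 0.96,"tz": 0.6,"rx": 0.0,"ry": 0.0,"rz": 0.0,"grip": -0.65}
    - {"tx": -0.53,"ty": 0.96,"tz": 0.0,"rx": 0.0,"ry": 0.0,"rz": 0.0,"grip": -0.65}
    - {"tx": -0.53,"ty": 0.96,"tz": 0.0,"rx": 0.0,"ry": 0.0,"rz": 0.0,"grip": -0.65}
    - {"tx": -0.53,"ty": 0.96,"tz": 0.0,"rx": 0.0,"ry": 0.0,"rz": 0.0,"grip": -0.65}
    - {"tx": -0.53,"ty": 0.96,"tz": 0.0,"rx": 0.0,"ry": 0.0,"rz": 0.0,"grip": -0.65}
  grip_force: 40

```text
clock: 44.88
tcp_pos: [0.4802, -0.0475, 0.0898]
orientation: [0.678, -3.067, -0.0]
contact_force: [0.5, 0.3, 0.5]
grip_width: 0.0705
```

Call:
drive_tool:
  commands:
    - {"tx": -0.52,"ty": 0.96,"tz": 0.0,"rx": 0.0,"ry": 0.0,"rz": 0.0,"grip": -0.65}
    - {"tx": -0.52,"ty": 0.96,"tz": 0.0,"rx": 0.0,"ry": 0.0,"rz": 0.0,"grip": -0.65}
    - {"tx": -0.52,"ty": 0.96,"tz": 0.0,"rx": 0.0,"ry": 0.0,"rz": 0.0,"grip": -0.65}
    - {"tx": -0.52,"ty": 0.96,"tz": 0.0,"rx": 0.0,"ry": 0.0,"rz": 0.0,"grip": -0.65}
    - {"tx": -0.52,"ty": 0.96,"tz": 0.0,"rx": 0.0,"ry": 0.0,"rz": 0.0,"grip": -0.65}
    - {"tx": -0.52,"ty": 0.96,"tz": 0.0,"rx": 0.0,"ry": 0.0,"rz": 0.0,"grip": -0.65}
    - {"tx": 0.0,"ty": 0.0,"tz": -1.0,"rx": 0.0,"ry": 0.0,"rz": 0.0,"grip": -0.65}
    - {"tx": 0.0,"ty": 0.0,"tz": -0.3,"rx": 0.0,"ry": 0.0,"rz": 0.0,"grip": -0.65}
    - {"tx": 0.0,"ty": 0.0,"tz": 0.0,"rx": 0.0,"ry": 0.0,"rz": 0.0,"grip": -0.65}
  grip_force: 40

```text
clock: 46.0
tcp_pos: [0.4183, 0.0662, 0.0638]
orientation: [0.676, -3.066, 0.0]
contact_force: [-0.7, 0.1, -0.5]
grip_width: 0.0704
```

```bash
python3 bushes.py wrist:pics/w14.png;python3 -c "
from h import *
o=status.get_obs();print(o['tcp_pos'],o['joints'],o['orientation'])"
```

```text
wrist mean [0.4173 0.066 ] fit [0.4189 0.0665] rms0.0mm z 0.0504 9630
[0.41872725 0.06623669 0.06411631] [-0.50510365  0.34458514  0.23522657  2.28395438 -0.1567334   0.52773521
  1.85729907] [ 6.76288942e-01 -3.06738586e+00  2.54212463e-04]
```

View pics/w14.png

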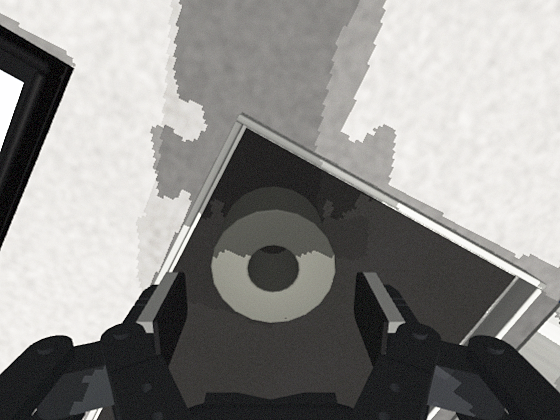

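Reachable and centred (bore at about (274, 268)). I'll grip.

Call:
drive_tool:
  commands:
    - {"tx": -0.03,"ty": 0.05,"tz": -0.8,"rx": 0.0,"ry": 0.0,"rz": 0.0,"grip": -0.65}
    - {"tx": 0.0,"ty": 0.0,"tz": -0.8,"rx": 0.0,"ry": 0.0,"rz": 0.0,"grip": -0.65}
    - {"tx": 0.0,"ty": 0.0,"tz": -0.28,"rx": 0.0,"ry": 0.0,"rz": 0.0,"grip": -0.65}
    - {"tx": 0.0,"ty": 0.0,"tz": 0.0,"rx": 0.0,"ry": 0.0,"rz": 0.0,"grip": -0.65}
    - {"tx": 0.0,"ty": 0.0,"tz": 0.0,"rx": 0.0,"ry": 0.0,"rz": 0.0,"grip": 0.0}
    - {"tx": 0.0,"ty": 0.0,"tz": 0.0,"rx": 0.0,"ry": 0.0,"rz": 0.0,"grip": 0.0}
    - {"tx": 0.0,"ty": 0.0,"tz": 0.0,"rx": 0.0,"ry": 0.0,"rz": 0.0,"grip": 0.0}
  grip_force: 40

```text
clock: 46.92
tcp_pos: [0.4186, 0.0675, 0.0272]
orientation: [-0.677, 3.067, 0.0]
contact_force: [-0.5, -0.9, 7.0]
grip_width: 0.0588
```

Call:
drive_tool:
  commands:
    - {"tx": 0.0,"ty": 0.0,"tz": 0.5,"rx": 0.0,"ry": 0.0,"rz": 0.0,"grip": 0.0}
    - {"tx": 0.0,"ty": 0.0,"tz": 1.0,"rx": 0.0,"ry": 0.0,"rz": 0.0,"grip": 0.0}
    - {"tx": 0.0,"ty": 0.0,"tz": 1.0,"rx": 0.0,"ry": 0.0,"rz": 0.0,"grip": 0.0}
    - {"tx": 0.5,"ty": -1.0,"tz": 0.5,"rx": 0.0,"ry": 0.0,"rz": 0.0,"grip": 0.0}
    - {"tx": 0.5,"ty": -1.0,"tz": 0.0,"rx": 0.0,"ry": 0.0,"rz": 0.0,"grip": 0.0}
    - {"tx": 0.5,"ty": -1.0,"tz": 0.0,"rx": 0.0,"ry": 0.0,"rz": 0.0,"grip": 0.0}
    - {"tx": 0.2,"ty": -1.0,"tz": 0.0,"rx": 0.0,"ry": 0.0,"rz": 0.0,"grip": 0.0}
    - {"tx": 0.0,"ty": -1.0,"tz": 0.0,"rx": 0.0,"ry": 0.0,"rz": 0.0,"grip": 0.0}
    - {"tx": 0.0,"ty": -1.0,"tz": 0.0,"rx": 0.0,"ry": 0.0,"rz": 0.0,"grip": 0.0}
    - {"tx": 0.0,"ty": -1.0,"tz": 0.0,"rx": 0.0,"ry": 0.0,"rz": 0.0,"grip": 0.0}
  grip_force: 40

```text
clock: 48.18
tcp_pos: [0.4519, -0.0732, 0.0869]
orientation: [0.677, -3.068, -0.0]
contact_force: [0.4, -0.3, -3.2]
grip_width: 0.0587
```

Call:
drive_tool:
  commands:
    - {"tx": -0.25,"ty": -1.0,"tz": 0.0,"rx": 0.0,"ry": 0.0,"rz": 0.0,"grip": 0.0}
    - {"tx": -0.25,"ty": -1.0,"tz": 0.0,"rx": 0.0,"ry": 0.0,"rz": 0.0,"grip": 0.0}
    - {"tx": -0.25,"ty": -1.0,"tz": 0.0,"rx": 0.0,"ry": 0.0,"rz": 0.0,"grip": 0.0}
    - {"tx": 0.0,"ty": -0.15,"tz": -1.0,"rx": 0.0,"ry": 0.0,"rz": 0.0,"grip": 0.0}
    - {"tx": 0.0,"ty": 0.0,"tz": -0.9,"rx": 0.0,"ry": 0.0,"rz": 0.0,"grip": 0.0}
    - {"tx": 0.0,"ty": 0.0,"tz": -0.6,"rx": 0.0,"ry": 0.0,"rz": 0.0,"grip": 0.0}
    - {"tx": 0.0,"ty": 0.0,"tz": -0.2,"rx": 0.0,"ry": 0.0,"rz": 0.0,"grip": 0.0}
    - {"tx": 0.0,"ty": 0.0,"tz": 0.0,"rx": 0.0,"ry": 0.0,"rz": 0.0,"grip": 0.0}
  grip_force: 40

```text
clock: 49.18
tcp_pos: [0.4374, -0.1355, 0.0327]
orientation: [0.677, -3.068, -0.0]
contact_force: [-0.3, 0.3, -3.0]
grip_width: 0.0588
```

Call:
drive_tool:
  commands:
    - {"tx": 0.0,"ty": 0.0,"tz": -0.08,"rx": 0.0,"ry": 0.0,"rz": 0.0,"grip": 0.0}
    - {"tx": 0.0,"ty": 0.0,"tz": -0.05,"rx": 0.0,"ry": 0.0,"rz": 0.0,"grip": 0.0}
    - {"tx": 0.0,"ty": 0.0,"tz": 0.0,"rx": 0.0,"ry": 0.0,"rz": 0.0,"grip": 0.0}
  grip_force: 40

```text
clock: 49.55
tcp_pos: [0.4374, -0.1356, 0.03]
orientation: [-0.677, 3.068, -0.0]
contact_force: [-0.1, 0.3, -2.8]
grip_width: 0.0585
```

Call:
drive_tool:
  commands:
    - {"tx": 0.0,"ty": 0.0,"tz": -0.05,"rx": 0.0,"ry": 0.0,"rz": 0.0,"grip": 0.0}
    - {"tx": 0.0,"ty": 0.0,"tz": 0.0,"rx": 0.0,"ry": 0.0,"rz": 0.0,"grip": 0.0}
  grip_force: 40

```text
clock: 49.8
tcp_pos: [0.4374, -0.1356, 0.0293]
orientation: [-0.677, 3.068, 0.0]
contact_force: [-1.9, 0.3, 4.2]
grip_width: 0.0589
```

Call:
drive_tool:
  commands:
    - {"tx": 0.0,"ty": 0.0,"tz": 0.0,"rx": 0.0,"ry": 0.0,"rz": 0.0,"grip": -0.65}
    - {"tx": 0.0,"ty": 0.0,"tz": 0.0,"rx": 0.0,"ry": 0.0,"rz": 0.0,"grip": -0.65}
    - {"tx": 0.0,"ty": 0.0,"tz": 0.5,"rx": 0.0,"ry": 0.0,"rz": 0.0,"grip": -0.65}
    - {"tx": 0.0,"ty": 0.0,"tz": 1.0,"rx": 0.0,"ry": 0.0,"rz": 0.0,"grip": -0.65}
    - {"tx": 0.0,"ty": 0.0,"tz": 1.0,"rx": 0.0,"ry": 0.0,"rz": 0.0,"grip": -0.65}
    - {"tx": 0.5,"ty": 0.5,"tz": 1.0,"rx": 0.0,"ry": 0.0,"rz": 0.0,"grip": -0.65}
    - {"tx": 0.5,"ty": 0.5,"tz": 1.0,"rx": 0.0,"ry": 0.0,"rz": 0.0,"grip": -0.65}
    - {"tx": 0.5,"ty": 1.0,"tz": 1.0,"rx": 0.0,"ry": 0.0,"rz": 0.0,"grip": -0.65}
    - {"tx": 0.5,"ty": 1.0,"tz": 1.0,"rx": 0.0,"ry": 0.0,"rz": 0.0,"grip": -0.65}
    - {"tx": 0.5,"ty": 1.0,"tz": 1.0,"rx": 0.0,"ry": 0.0,"rz": 0.0,"grip": -0.65}
  grip_force: 40

```text
clock: 51.05
tcp_pos: [0.4875, -0.055, 0.1802]
orientation: [-0.676, 3.067, -0.0]
contact_force: [-0.1, -0.1, -0.6]
grip_width: 0.0702
```

Call:
drive_tool:
  commands:
    - {"tx": 0.5,"ty": 1.0,"tz": 1.0,"rx": 0.0,"ry": 0.0,"rz": 0.0,"grip": -0.65}
    - {"tx": 0.5,"ty": 1.0,"tz": 1.0,"rx": 0.0,"ry": 0.0,"rz": 0.0,"grip": -0.65}
    - {"tx": 0.0,"ty": 1.0,"tz": 1.0,"rx": 0.0,"ry": 0.0,"rz": 0.0,"grip": -0.65}
    - {"tx": 0.0,"ty": 1.0,"tz": 0.5,"rx": 0.0,"ry": 0.0,"rz": 0.0,"grip": -0.65}
    - {"tx": 0.0,"ty": 1.0,"tz": 0.0,"rx": 0.0,"ry": 0.0,"rz": 0.0,"grip": -0.65}
    - {"tx": 0.0,"ty": 1.0,"tz": 0.0,"rx": 0.0,"ry": 0.0,"rz": 0.0,"grip": -0.65}
    - {"tx": 0.0,"ty": 1.0,"tz": 0.0,"rx": 0.0,"ry": 0.0,"rz": 0.0,"grip": -0.65}
    - {"tx": 0.0,"ty": 1.0,"tz": 0.0,"rx": 0.0,"ry": 0.0,"rz": 0.0,"grip": -0.65}
    - {"tx": 0.0,"ty": 1.0,"tz": 0.0,"rx": 0.0,"ry": 0.0,"rz": 0.0,"grip": -0.65}
  grip_force: 40

```text
clock: 52.18
tcp_pos: [0.5071, 0.1248, 0.2495]
orientation: [-0.676, 3.067, -0.0]
contact_force: [0.4, -1.1, -0.0]
grip_width: 0.0702
```

```bash
python3 bushes.py top:pics/t15.png side:pics/s15.png; python3 -c "
from h import *
f,o=grab('wrist');cv2.imwrite('pics/w15.png',f['frame']);print(o['tcp_pos'],o['joints'])"
```

```text
side mean [ 0.6206 -0.158 ] fit [ 0.6333 -0.1556] rms0.2mm z 0.0505 92
side mean [ 0.4321 -0.1453] fit [ 0.4346 -0.1368] rms0.1mm z 0.0502 124
side mean [ 0.5676 -0.2685] fit [ 0.5532 -0.2713] rms0.1mm z 0.051 77
side mean [ 0.6305 -0.2721] fit [ 0.6224 -0.2546] rms0.4mm z 0.051 70
side mean [ 0.4344 -0.2524] fit [ 0.4244 -0.2377] rms0.0mm z 0.0508 65
[0.50694289 0.12665248 0.24937721] [-0.54988876  0.20574429  0.21619357  1.90902495 -0.05192085  1.03152837
  1.69725513]
```

View pics/t15.png

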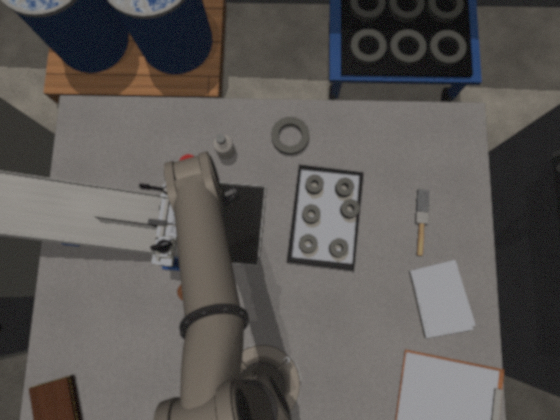

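View pics/w15.png

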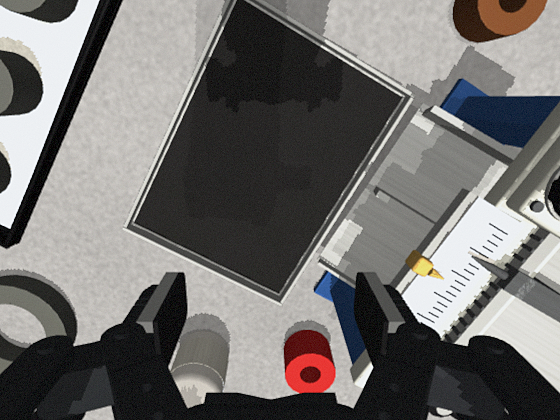

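```bash
python3 - <<'E'
from h import *
np.set_printoptions(precision=4,suppress=True)
f,o=grab("wrist"); P=cloud(f,o); q=P.reshape(-1,3)
m=(q[:,2]>.016)&(q[:,2]<.024)&(q[:,0]>.3)&(q[:,0]<.66)&(q[:,1]>-.03)&(q[:,1]<.235)
r_=cv2.minAreaRect(q[m][:,:2].astype(np.float32)); print(r_,m.sum())
# lower wall line: points with y lowest per x
w=q[m]; 
for lo in np.arange(.36,.64,.04):
    s=w[(w[:,0]>lo)&(w[:,0]<lo+.04)]
    if len(s): print(lo,s[:,1].min(),s[:,1].max(),len(s))
E
```

```text
((0.46630361676216125, 0.11868825554847717), (0.20739217102527618, 0.3476482331752777), 85.63463592529297) 4205
0.36 0.020148528986199038 0.22150437240665422 1247
0.39999999999999997 0.017685909100750477 0.22005734226543644 437
0.43999999999999995 0.014582444825570778 0.21730642330470096 401
0.4799999999999999 0.01218841819869787 0.2149188606929769 366
0.5199999999999999 0.009842037985294691 0.2119038833009415 337
0.5599999999999998 0.006958857257752096 0.20955831550377962 307
0.5999999999999999 0.005034761797794607 0.2067031610909143 941
0.6399999999999999 0.13881262999764976 0.20370629252973793 111
```

Call:
drive_tool:
  commands:
    - {"tx": 0.0,"ty": 0.0,"tz": 1.0,"rx": 0.0,"ry": 0.0,"rz": -1.0,"grip": -0.3}
    - {"tx": 0.0,"ty": 0.0,"tz": 1.0,"rx": 0.0,"ry": 0.0,"rz": -1.0,"grip": -0.3}
    - {"tx": 0.3,"ty": 0.9,"tz": 0.5,"rx": 0.0,"ry": 0.0,"rz": -1.0,"grip": -0.3}
    - {"tx": 0.3,"ty": 0.9,"tz": 0.0,"rx": 0.0,"ry": 0.0,"rz": -1.0,"grip": -0.3}
    - {"tx": 0.3,"ty": 0.9,"tz": 0.0,"rx": 0.0,"ry": 0.0,"rz": -1.0,"grip": -0.3}
    - {"tx": 0.3,"ty": 0.9,"tz": 0.0,"rx": 0.0,"ry": 0.0,"rz": -1.0,"grip": -0.3}
    - {"tx": 0.3,"ty": 0.9,"tz": 0.0,"rx": 0.0,"ry": 0.0,"rz": -1.0,"grip": -0.3}
    - {"tx": 0.3,"ty": 0.9,"tz": 0.0,"rx": 0.0,"ry": 0.0,"rz": -1.0,"grip": -0.3}
    - {"tx": 0.3,"ty": 0.9,"tz": 0.0,"rx": 0.0,"ry": 0.0,"rz": -1.0,"grip": -0.3}
    - {"tx": 0.3,"ty": 0.9,"tz": 0.0,"rx": 0.0,"ry": 0.0,"rz": -1.0,"grip": -0.3}
  grip_force: 40

```text
clock: 53.62
tcp_pos: [0.5559, 0.2671, 0.2991]
orientation: [1.462, 2.78, -0.001]
contact_force: [-0.6, -0.4, -0.1]
grip_width: 0.056
```

Call:
drive_tool:
  commands:
    - {"tx": 0.1,"ty": 0.9,"tz": 0.0,"rx": 0.0,"ry": 0.0,"rz": -1.0,"grip": -0.3}
    - {"tx": 0.0,"ty": 0.0,"tz": 0.0,"rx": 0.0,"ry": 0.0,"rz": 0.0,"grip": -0.3}
  grip_force: 40

```text
clock: 53.88
tcp_pos: [0.5572, 0.2866, 0.2987]
orientation: [1.641, 2.679, -0.001]
contact_force: [-0.6, -0.0, 0.8]
grip_width: 0.0554
```

```bash
python3 - <<'E'
from h import *
np.set_printoptions(precision=4,suppress=True)
f,o=grab("wrist"); cv2.imwrite("pics/w16.png",f["frame"]); np.savez("/tmp/w16.npz",P=cloud(f,o))
print(o["tcp_pos"],o["joints"],o["grip_width"],R.from_rotvec(o["orientation"]).as_matrix())
for t in ("lever_end","clamp","knob","pointer_tip","index_tip","lever_pivot"):
    for d in spotter.masks_of("wrist",t)[:3]:
        m=d["mask"]; q=cloud(f,o)[m]; q=q[~np.isnan(q[:,0])]
        print(t,round(d["confidence"],2),np.array(d["position"])*[560,420],m.sum(),np.median(q,0) if len(q) else None)
E
```

```text
[0.5572 0.2866 0.2987] [-0.8594  0.3559  0.3796  1.617  -0.1389  1.1959  0.0211] 0.05540233589162216 [[-0.4542  0.8909 -0.0003]
 [ 0.8909  0.4542 -0.0005]
 [-0.0003 -0.0005 -1.    ]]
lever_end 0.61 [319.312 173.082] 2960 [0.5729 0.3253 0.1997]
clamp 0.86 [317.184 172.62 ] 2860 [0.5728 0.3255 0.2   ]
pointer_tip 0.63 [211.512 122.682] 7318 [0.4854 0.3022 0.1693]
index_tip 0.73 [171.416 219.282] 286 [0.4953 0.2382 0.1674]
lever_pivot 0.87 [313.824 174.384] 2977 [0.5729 0.3248 0.1996]
```

View pics/w16.png

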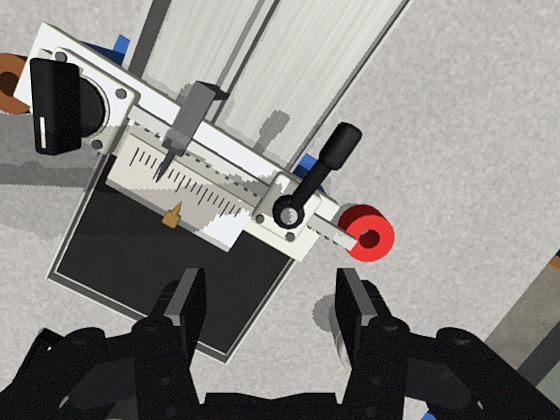

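```bash
python3 - <<'E'
from h import *
np.set_printoptions(precision=4,suppress=True)
f,o=grab("wrist"); P=cloud(f,o)
im=f["frame"]; cv2.imwrite("pics/w16c.png",cv2.resize(im[120:240,100:260],None,fx=5,fy=5,interpolation=cv2.INTER_CUBIC))
q=P.reshape(-1,3)
m=(q[:,2]>.206)&(q[:,2]<.222)
for k in (q[:,0]<.5,q[:,0]>=.5):
    s=q[m&k]; print(cv2.minAreaRect(s[:,:2].astype(np.float32)),s.min(0),s.max(0),np.percentile(s[:,2],[5,50,95]),len(s))
for u,v in ((159,178),(181,205),(290,211),(170,165),(140,160)):
    print(u,v,P[v,u],f["range_z"][v,u])
E
```

```text
((0.40663841366767883, 0.2883113622665405), (0.015157044865190983, 0.05589163303375244), 19.241533279418945) [0.3916 0.2609 0.206 ] [0.4214 0.3158 0.2219] [0.208  0.2187 0.2205] 3185
((0.5768049955368042, 0.34826746582984924), (0.029977556318044662, 0.014373748563230038), 85.19908142089844) [0.5689 0.3332 0.2061] [0.5846 0.3632 0.218 ] [0.2099 0.2148 0.2163] 1096
159 178 [0.474  0.2625 0.1691] 0.27817196
181 205 [0.497  0.2488 0.1654] 0.28847986
290 211 [0.5708 0.2911 0.1958] 0.25814757
170 165 [0.4765 0.2736 0.1618] 0.28252143
140 160 [0.4543 0.2667 0.1618] 0.2812539
```

View pics/w16c.png

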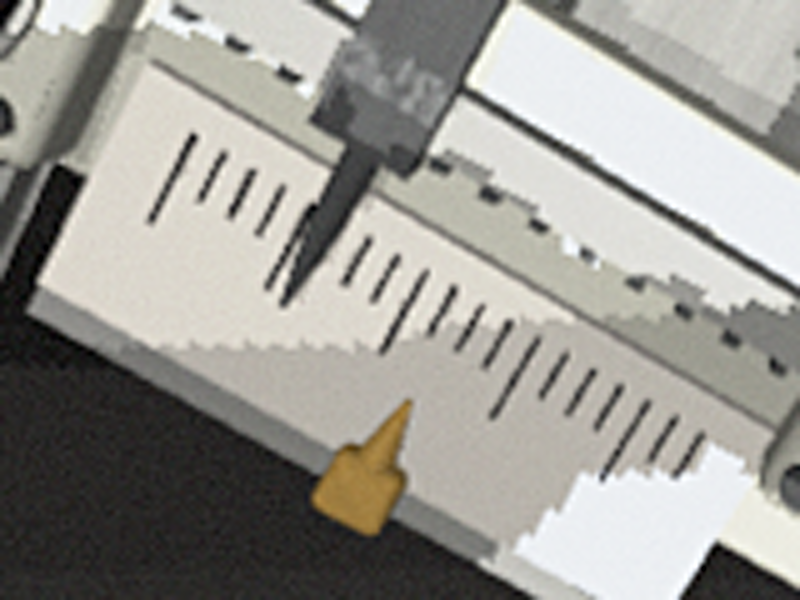

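Call:
drive_tool:
  commands:
    - {"tx": 0.32,"ty": 1.0,"tz": 0.0,"rx": 0.0,"ry": 0.0,"rz": 0.0,"grip": -0.1}
    - {"tx": 0.32,"ty": 1.0,"tz": 0.0,"rx": 0.0,"ry": 0.0,"rz": 0.0,"grip": -0.1}
    - {"tx": 0.32,"ty": 1.0,"tz": -0.5,"rx": 0.0,"ry": 0.0,"rz": 0.0,"grip": -0.1}
    - {"tx": 0.0,"ty": 0.07,"tz": -1.0,"rx": 0.0,"ry": 0.0,"rz": 0.0,"grip": -0.1}
    - {"tx": 0.0,"ty": 0.0,"tz": -1.0,"rx": 0.0,"ry": 0.0,"rz": 0.0,"grip": -0.1}
    - {"tx": 0.0,"ty": 0.0,"tz": 0.0,"rx": 0.0,"ry": 0.0,"rz": 0.0,"grip": -0.1}
  grip_force: 40

```text
clock: 55.02
tcp_pos: [0.575, 0.3465, 0.2457]
orientation: [-1.644, -2.675, 0.008]
contact_force: [1.1, 0.2, 0.1]
grip_width: 0.0468
```

```bash
python3 - <<'E'
from h import *
np.set_printoptions(precision=4,suppress=True)
f,o=grab("wrist"); P=cloud(f,o); cv2.imwrite("pics/w17.png",f["frame"]); print(o["tcp_pos"],o["grip_width"])
q=P.reshape(-1,3); s=q[(q[:,2]>.206)&(q[:,2]<.222)&(q[:,0]>.54)&(q[:,0]<.61)&(q[:,1]>.32)&(q[:,1]<.375)]
print(cv2.minAreaRect(s[:,:2].astype(np.float32)),len(s))
E
```

```text
[0.575  0.3465 0.2457] 0.04678537831852601
((0.5767525434494019, 0.34904053807258606), (0.02952144481241703, 0.014267027378082275), 85.00433349609375) 1474
```

View pics/w17.png

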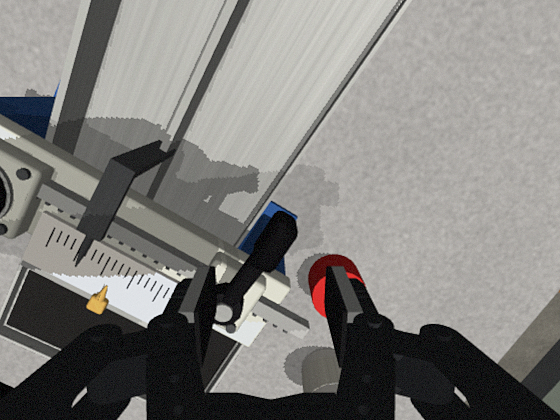

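Call:
drive_tool:
  commands:
    - {"tx": 0.06,"ty": 0.1,"tz": -1.0,"rx": 0.0,"ry": 0.0,"rz": 0.0,"grip": -0.1}
    - {"tx": 0.0,"ty": 0.0,"tz": -1.0,"rx": 0.0,"ry": 0.0,"rz": 0.0,"grip": -0.1}
    - {"tx": 0.0,"ty": 0.0,"tz": -0.8,"rx": 0.0,"ry": 0.0,"rz": 0.0,"grip": -0.1}
    - {"tx": 0.0,"ty": 0.0,"tz": 0.0,"rx": 0.0,"ry": 0.0,"rz": 0.0,"grip": -0.1}
  grip_force: 40

```text
clock: 55.58
tcp_pos: [0.5766, 0.3492, 0.1908]
orientation: [-1.643, -2.676, 0.005]
contact_force: [-0.9, 0.8, -0.2]
grip_width: 0.0474
```

Call:
drive_tool:
  commands:
    - {"tx": -0.63,"ty": -0.17,"tz": 0.0,"rx": 0.0,"ry": 0.0,"rz": 0.0,"grip": -0.1}
    - {"tx": -0.63,"ty": -0.17,"tz": 0.0,"rx": 0.0,"ry": 0.0,"rz": 0.0,"grip": -0.1}
    - {"tx": -0.3,"ty": -0.1,"tz": 0.0,"rx": 0.0,"ry": 0.0,"rz": 0.0,"grip": -0.1}
    - {"tx": -0.31,"ty": -0.09,"tz": 0.0,"rx": 0.0,"ry": 0.0,"rz": 0.0,"grip": -0.1}
    - {"tx": -0.26,"ty": -0.12,"tz": 0.0,"rx": 0.0,"ry": 0.0,"rz": 0.0,"grip": -0.1}
    - {"tx": -0.26,"ty": -0.12,"tz": 0.0,"rx": 0.0,"ry": 0.0,"rz": 0.0,"grip": -0.1}
  grip_force: 40

```text
clock: 56.32
tcp_pos: [0.5297, 0.3344, 0.1931]
orientation: [1.644, 2.677, 0.001]
contact_force: [1.9, 1.9, 1.5]
grip_width: 0.0467
```

Call:
drive_tool:
  commands:
    - {"tx": -0.17,"ty": -0.12,"tz": 0.0,"rx": 0.0,"ry": 0.0,"rz": 0.0,"grip": -0.1}
    - {"tx": -0.16,"ty": -0.13,"tz": 0.0,"rx": 0.0,"ry": 0.0,"rz": 0.0,"grip": -0.1}
    - {"tx": -0.14,"ty": -0.16,"tz": 0.0,"rx": 0.0,"ry": 0.0,"rz": 0.0,"grip": -0.1}
    - {"tx": -0.14,"ty": -0.17,"tz": 0.0,"rx": 0.0,"ry": 0.0,"rz": 0.0,"grip": -0.1}
  grip_force: 40

```text
clock: 56.82
tcp_pos: [0.5176, 0.3225, 0.1928]
orientation: [1.644, 2.677, -0.0]
contact_force: [1.5, 2.1, 0.6]
grip_width: 0.0467
```

Call:
drive_tool:
  commands:
    - {"tx": -0.1,"ty": -0.18,"tz": 0.0,"rx": 0.0,"ry": 0.0,"rz": 0.0,"grip": -0.1}
    - {"tx": -0.1,"ty": -0.18,"tz": 0.0,"rx": 0.0,"ry": 0.0,"rz": 0.0,"grip": -0.1}
    - {"tx": 0.0,"ty": 0.0,"tz": 0.0,"rx": 0.0,"ry": 0.0,"rz": 0.0,"grip": -0.1}
  grip_force: 40

```text
clock: 57.2
tcp_pos: [0.5133, 0.3151, 0.1928]
orientation: [-1.644, -2.676, 0.001]
contact_force: [0.4, 2.1, 0.4]
grip_width: 0.0473
```

Call:
drive_tool:
  commands:
    - {"tx": -0.1,"ty": -0.12,"tz": 0.0,"rx": 0.0,"ry": 0.0,"rz": 0.0,"grip": -0.1}
    - {"tx": 0.0,"ty": 0.0,"tz": 0.0,"rx": 0.0,"ry": 0.0,"rz": 0.0,"grip": -0.1}
  grip_force: 40

```text
clock: 57.45
tcp_pos: [0.5123, 0.3139, 0.1932]
orientation: [1.643, 2.677, 0.003]
contact_force: [1.4, 4.5, -0.3]
grip_width: 0.0468
```

Force is rising, so I'll nudge the lever until it is clearly against the stop.

Call:
drive_tool:
  commands:
    - {"tx": -0.08,"ty": -0.06,"tz": 0.0,"rx": 0.0,"ry": 0.0,"rz": 0.0,"grip": -0.1}
    - {"tx": 0.0,"ty": 0.0,"tz": 0.0,"rx": 0.0,"ry": 0.0,"rz": 0.0,"grip": -0.1}
  grip_force: 40

```text
clock: 57.7
tcp_pos: [0.512, 0.3137, 0.1933]
orientation: [1.642, 2.675, 0.008]
contact_force: [8.0, 7.4, -4.3]
grip_width: 0.0473
```

Call:
drive_tool:
  commands:
    - {"tx": -0.06,"ty": -0.05,"tz": 0.0,"rx": 0.0,"ry": 0.0,"rz": 0.0,"grip": -0.1}
    - {"tx": 0.0,"ty": 0.0,"tz": 0.0,"rx": 0.0,"ry": 0.0,"rz": 0.0,"grip": -0.1}
  grip_force: 40

```text
clock: 57.95
tcp_pos: [0.5119, 0.3136, 0.1936]
orientation: [1.641, 2.675, 0.012]
contact_force: [10.9, 9.9, -6.8]
grip_width: 0.047
```

Call:
drive_tool:
  commands:
    - {"tx": 0.5,"ty": 0.25,"tz": 0.0,"rx": 0.0,"ry": 0.0,"rz": 0.0,"grip": -0.1}
    - {"tx": 0.1,"ty": 0.1,"tz": 0.5,"rx": 0.0,"ry": 0.0,"rz": 0.0,"grip": -0.1}
    - {"tx": 0.0,"ty": 0.0,"tz": 1.0,"rx": 0.0,"ry": 0.0,"rz": 0.0,"grip": -0.1}
    - {"tx": 0.0,"ty": 0.0,"tz": 1.0,"rx": 0.0,"ry": 0.0,"rz": 0.0,"grip": -0.1}
    - {"tx": -0.5,"ty": -0.6,"tz": 1.0,"rx": 0.0,"ry": 0.0,"rz": -0.97,"grip": -0.1}
    - {"tx": -1.0,"ty": -0.9,"tz": 0.5,"rx": 0.0,"ry": 0.0,"rz": 0.0,"grip": -0.1}
    - {"tx": 0.0,"ty": 0.0,"tz": 0.0,"rx": 0.0,"ry": 0.0,"rz": 0.0,"grip": -0.1}
  grip_force: 40

```text
clock: 58.82
tcp_pos: [0.4904, 0.2862, 0.2742]
orientation: [-1.824, -2.558, -0.001]
contact_force: [0.4, 0.6, -0.2]
grip_width: 0.0469
```

```bash
cat > ptr.py <<'E'
from h import *
import sys
np.set_printoptions(precision=4,suppress=True)
f,o=grab("wrist"); P=cloud(f,o); cv2.imwrite(f"pics/{sys.argv[1]}.png",f["frame"]); print(o["tcp_pos"],o["joints"],o["grip_width"])
c=proj(f,np.array([.485,.255,.167]),o); u0,v0=int(max(0,c[0]-80)),int(max(0,c[1]-60)); print("crop origin",u0,v0)
cv2.imwrite(f"pics/{sys.argv[1]}c.png",cv2.resize(f["frame"][v0:v0+120,u0:u0+160],None,fx=5,fy=5,interpolation=cv2.INTER_CUBIC))
q=P.reshape(-1,3)
m=(q[:,2]>.206)&(q[:,2]<.222)&(q[:,1]>.25)&(q[:,1]<.38)
for k in (m&(q[:,0]<.45)&(q[:,0]>.36),m&(q[:,0]>=.48)&(q[:,0]<.62)):
    s=q[k]
    if len(s)>50: print(cv2.minAreaRect(s[:,:2].astype(np.float32)),np.percentile(s[:,2],95),len(s))
E
python3 ptr.py w18
```

```text
[0.4904 0.2862 0.2742] [-0.9643  0.2695  0.4011  1.7882 -0.1168  1.1068 -0.1917] 0.04686996584047994
crop origin 168 183
((0.4064925014972687, 0.2881692051887512), (0.014364010654389858, 0.05609748885035515), 19.43661117553711) 0.22032063177922862 2972
((0.5203801989555359, 0.3203820586204529), (0.013960609212517738, 0.029755115509033203), 57.79543685913086) 0.2162275061613851 1178
```

View pics/w18.png

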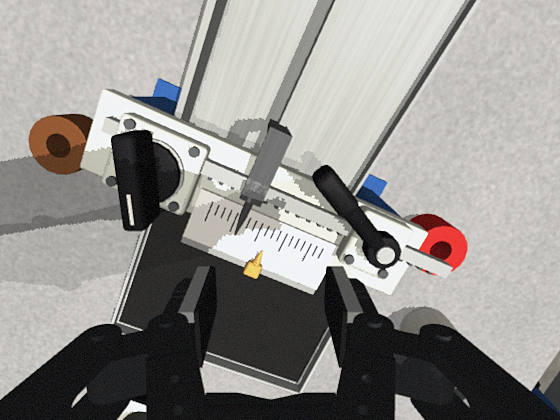

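View pics/w18c.png

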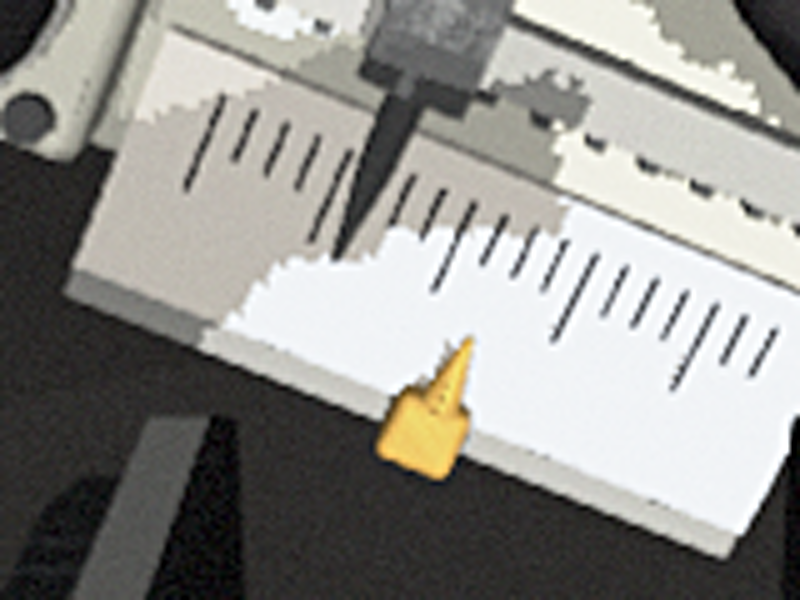

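```bash
python3 - <<'E'
from h import *
np.set_printoptions(precision=4,suppress=True)
f,o=grab("wrist"); P=cloud(f,o)
ex=np.array([np.cos(np.radians(-3.6)),np.sin(np.radians(-3.6)),0])
for nm,(u,v),w in (("ptr",(236,234.6),(3,4)),("clip",(262,250.6),(3,4))):
    z=P[int(v)-6:int(v)+8,int(u)-6:int(u)+7,2]; print(nm,np.unique(z.round(3),return_counts=True))
a=[ray(f,236,234.6,.168,o),ray(f,262,250.6,.167,o)]; print(a,(a[1]-a[0])@ex)
T=Tw(f,o); print("cam",T[:3,3])
# baseline other view
o2=dict(orientation=R.from_matrix(np.array([[-0.4542,.8909,-.0003],[.8909,.4542,-.0005],[-.0003,-.0005,-1]])).as_rotvec(),tcp_pos=np.array([.5572,.2866,.2987]))
a=[ray(f,157.6,180.6,.168,o2),ray(f,182,200.4,.167,o2)]; print(a,(a[1]-a[0])@ex)
E
```

```text
ptr (array([0.16 , 0.161, 0.162, 0.163, 0.164, 0.168, 0.169, 0.17 , 0.171,
         nan]), array([ 1, 11, 72, 61,  6,  6, 12, 11,  1,  1]))
clip (array([0.161, 0.162, 0.163, 0.164, 0.166, 0.167, 0.168, 0.169]), array([14, 68, 71,  7,  8,  9,  4,  1]))
[array([0.474 , 0.2606, 0.168 ]), array([0.4962, 0.2544, 0.167 ])] 0.022557694694517832
cam [0.4663 0.3595 0.4168]
[array([0.4735, 0.2609, 0.168 ]), array([0.4963, 0.2544, 0.167 ])] 0.02315326876916089
```

Call:
drive_tool:
  commands:
    - {"tx": -1.0,"ty": 0.0,"tz": 0.0,"rx": 0.0,"ry": 0.0,"rz": 0.0,"grip": -0.1}
    - {"tx": -1.0,"ty": 0.02,"tz": 0.0,"rx": 0.0,"ry": 0.0,"rz": 0.0,"grip": -0.1}
    - {"tx": -1.0,"ty": 0.02,"tz": 0.0,"rx": 0.0,"ry": 0.0,"rz": 0.0,"grip": -0.1}
    - {"tx": -1.0,"ty": 0.02,"tz": 0.0,"rx": 0.0,"ry": 0.0,"rz": 0.0,"grip": -0.1}
    - {"tx": -0.21,"ty": 0.02,"tz": -0.8,"rx": 0.0,"ry": 0.0,"rz": 0.0,"grip": -0.1}
    - {"tx": 0.0,"ty": 0.0,"tz": -0.7,"rx": 0.0,"ry": 0.0,"rz": 0.0,"grip": -0.1}
    - {"tx": 0.0,"ty": 0.0,"tz": 0.0,"rx": 0.0,"ry": 0.0,"rz": 0.0,"grip": -0.1}
  grip_force: 30

```text
clock: 59.8
tcp_pos: [0.4064, 0.2888, 0.2411]
orientation: [1.822, 2.559, -0.005]
contact_force: [0.2, 0.0, 0.2]
grip_width: 0.0468
```

```bash
python3 ptr.py w19
```

```text
[0.4064 0.2888 0.2411] [-1.0627  0.1766  0.3636  1.975  -0.073   1.0058 -0.3316] 0.046773531230652164
crop origin 282 243
((0.40553930401802063, 0.2883729934692383), (0.013996616937220097, 0.05588776618242264), 19.298725128173828) 0.22027115214781257 2944
((0.5200433135032654, 0.3203408122062683), (0.014075295068323612, 0.03068089298903942), 58.346126556396484) 0.2160684361060543 1609
```

View pics/w19.png

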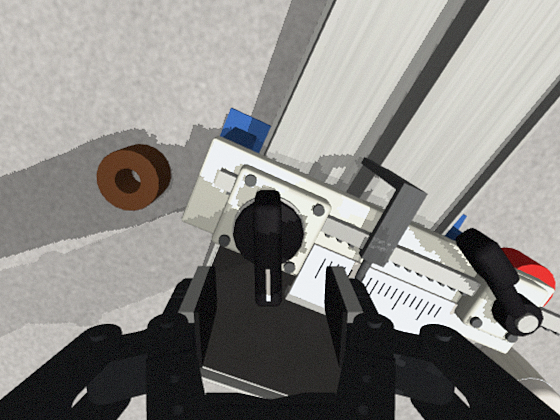

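Call:
drive_tool:
  commands:
    - {"tx": -0.03,"ty": -0.02,"tz": -1.0,"rx": 0.0,"ry": 0.0,"rz": 0.0,"grip": -0.1}
    - {"tx": 0.0,"ty": 0.0,"tz": -1.0,"rx": 0.0,"ry": 0.0,"rz": 0.0,"grip": -0.1}
    - {"tx": 0.0,"ty": 0.0,"tz": -0.45,"rx": 0.0,"ry": 0.0,"rz": 0.0,"grip": -0.1}
    - {"tx": 0.0,"ty": 0.0,"tz": 0.0,"rx": 0.0,"ry": 0.0,"rz": 0.0,"grip": 0.3}
    - {"tx": 0.0,"ty": 0.0,"tz": 0.0,"rx": 0.0,"ry": 0.0,"rz": 0.0,"grip": 0.9}
    - {"tx": 0.0,"ty": 0.0,"tz": 0.0,"rx": 0.0,"ry": 0.0,"rz": 0.0,"grip": 0.9}
    - {"tx": 0.0,"ty": 0.0,"tz": 0.0,"rx": 0.0,"ry": 0.0,"rz": 0.0,"grip": 0.9}
    - {"tx": 0.0,"ty": 0.0,"tz": 0.0,"rx": 0.0,"ry": 0.0,"rz": 0.0,"grip": 0.9}
  grip_force: 25

```text
clock: 60.85
tcp_pos: [0.405, 0.289, 0.1946]
orientation: [-1.82, -2.559, 0.002]
contact_force: [-5.5, -1.2, 4.8]
grip_width: 0.0133
```

Call:
drive_tool:
  commands:
    - {"tx": -0.03,"ty": 0.0,"tz": 0.05,"rx": 0.0,"ry": 0.0,"rz": -0.5,"grip": 0.9}
    - {"tx": 0.0,"ty": 0.0,"tz": 0.0,"rx": 0.0,"ry": 0.0,"rz": -1.0,"grip": 0.9}
    - {"tx": 0.0,"ty": 0.0,"tz": 0.0,"rx": 0.0,"ry": 0.0,"rz": -1.0,"grip": 0.9}
    - {"tx": 0.0,"ty": 0.0,"tz": 0.0,"rx": 0.0,"ry": 0.0,"rz": -1.0,"grip": 0.9}
  grip_force: 25

```text
clock: 61.35
tcp_pos: [0.405, 0.2889, 0.1947]
orientation: [2.391, 2.038, -0.001]
contact_force: [0.9, -0.0, -7.3]
grip_width: 0.0134
```

Call:
drive_tool:
  commands:
    - {"tx": 0.0,"ty": 0.0,"tz": -0.03,"rx": 0.0,"ry": 0.0,"rz": -1.0,"grip": 0.9}
    - {"tx": 0.0,"ty": 0.0,"tz": 0.0,"rx": 0.0,"ry": 0.0,"rz": -1.0,"grip": 0.9}
    - {"tx": 0.0,"ty": 0.0,"tz": 0.0,"rx": 0.0,"ry": 0.0,"rz": -1.0,"grip": 0.9}
    - {"tx": 0.0,"ty": 0.0,"tz": 0.0,"rx": 0.0,"ry": 0.0,"rz": -1.0,"grip": 0.9}
  grip_force: 25

```text
clock: 61.85
tcp_pos: [0.4051, 0.2889, 0.1947]
orientation: [-2.86, -1.3, 0.001]
contact_force: [-1.9, -0.9, -1.5]
grip_width: 0.0133
```

Call:
drive_tool:
  commands:
    - {"tx": 0.0,"ty": 0.0,"tz": 0.0,"rx": 0.0,"ry": 0.0,"rz": -1.0,"grip": 0.9}
    - {"tx": 0.0,"ty": 0.0,"tz": 0.0,"rx": 0.0,"ry": 0.0,"rz": -1.0,"grip": 0.9}
    - {"tx": 0.0,"ty": 0.0,"tz": 0.0,"rx": 0.0,"ry": 0.0,"rz": -1.0,"grip": 0.9}
    - {"tx": 0.0,"ty": 0.0,"tz": 0.0,"rx": 0.0,"ry": 0.0,"rz": -1.0,"grip": 0.9}
    - {"tx": 0.0,"ty": 0.0,"tz": 0.0,"rx": 0.0,"ry": 0.0,"rz": 0.0,"grip": 0.9}
  grip_force: 25

```text
clock: 62.48
tcp_pos: [0.4052, 0.2888, 0.1947]
orientation: [3.106, 0.47, -0.001]
contact_force: [-2.8, -2.9, 3.0]
grip_width: 0.0134
```

```bash
python3 ptr.py w20; python3 -c "
from h import *
f,o=grab('top');cv2.imwrite('pics/t20.png',cv2.resize(f['frame'][150:280,120:280],None,fx=4,fy=4))
f,o=grab('side');cv2.imwrite('pics/s20.png',cv2.resize(f['frame'][100:200,180:330],None,fx=5,fy=5))"
```

```text
[0.4052 0.2888 0.1947] [-1.292   0.2601  0.6493  2.0429 -0.1999  0.9006 -1.8045] 0.013395571110359326
crop origin 310 63
((0.40784764289855957, 0.2860412299633026), (0.05437331646680832, 0.037591565400362015), 40.765716552734375) 0.22054032359371498 6410
((0.5064451098442078, 0.3222638666629791), (0.0016092386795207858, 0.0061060599982738495), 17.366371154785156) 0.21193595001472507 92
```

View pics/w20.png

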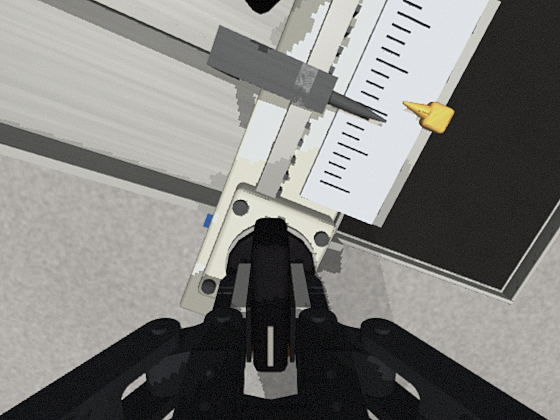

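View pics/s20.png

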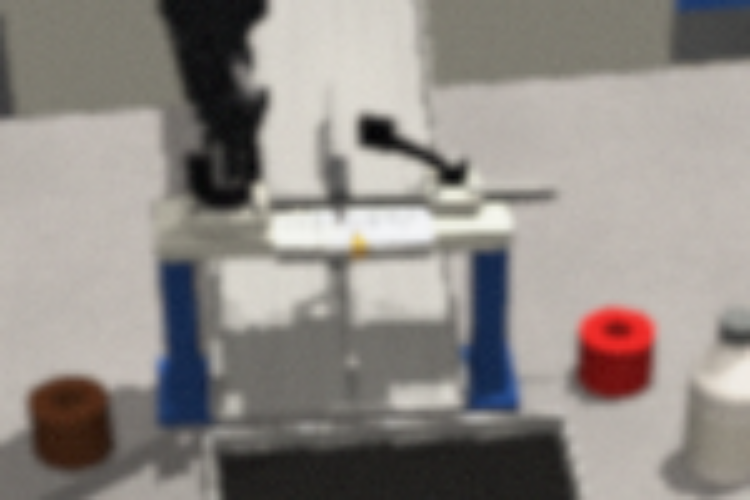

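```bash
cat > gap.py <<'E'
from h import *
import sys
np.set_printoptions(precision=4,suppress=True)
f,o=grab("wrist"); P=cloud(f,o); im=f["frame"]
c=proj(f,np.array([.488,.256,.167]),o); u0,v0=int(c[0])-50,int(c[1])-38
u0=max(0,min(u0,560-100));v0=max(0,min(v0,420-76))
cv2.imwrite(f"pics/{sys.argv[1]}.png",cv2.resize(im[v0:v0+76,u0:u0+100],None,fx=8,fy=8,interpolation=cv2.INTER_CUBIC))
print("origin",u0,v0,"x8",o["tcp_pos"],o["joints"][6])
E
cat > gap2.py <<'E'
from h import *
import sys
# args: origin u0 v0, ptr crop x y, clip crop x y
a=list(map(float,sys.argv[1:7])); u0,v0=a[:2]
f,o=grab("wrist")
px=lambda x,y:(u0+(x+.5)/8-.5,v0+(y+.5)/8-.5)
ex=np.array([np.cos(np.radians(-3.6)),np.sin(np.radians(-3.6)),0])
p=ray(f,*px(a[2],a[3]),.1685,o); c=ray(f,*px(a[4],a[5]),.167,o)
print(p,c,"gap x mm",1e3*(c-p)@ex,"rad",1e3*(c-p)@ex/8, "deg",np.degrees(1e3*(c-p)@ex/8))
E
python3 gap.py g1
```

```text
origin 340 78 x8 [0.4052 0.2888 0.1946] -1.8032298476242223
```

View pics/g1.png

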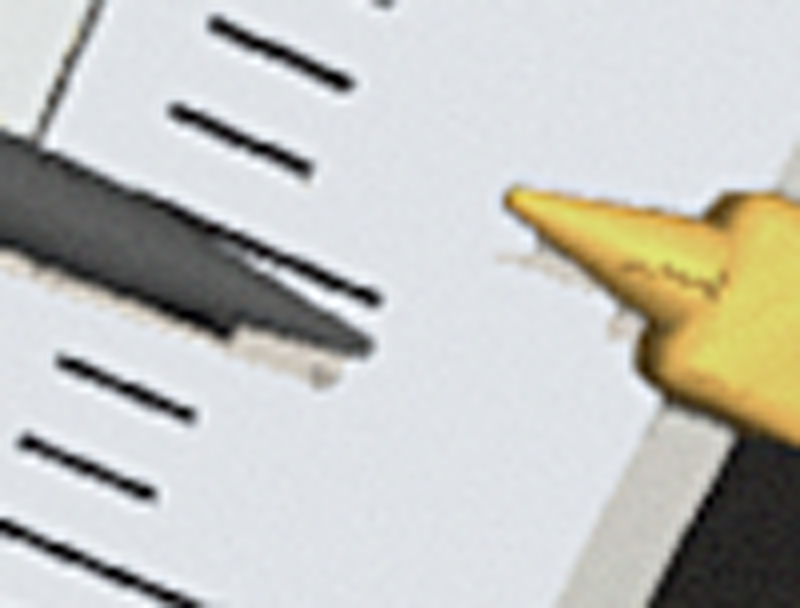

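```bash
python3 gap2.py 340 78 370 344 508 197
```

```text
[0.48574841 0.2580059  0.1685    ] [0.49552711 0.25324706 0.167     ] gap x mm 10.058216101466396 rad 1.2572770126832995 deg 72.03666650556913
```

Call:
drive_tool:
  commands:
    - {"tx": 0.0,"ty": 0.0,"tz": 0.0,"rx": 0.0,"ry": 0.0,"rz": 0.0,"grip": -0.1}
    - {"tx": 0.0,"ty": 0.0,"tz": 0.0,"rx": 0.0,"ry": 0.0,"rz": 0.0,"grip": -0.1}
    - {"tx": 0.0,"ty": 0.0,"tz": 0.5,"rx": 0.0,"ry": 0.0,"rz": 0.0,"grip": -0.1}
    - {"tx": 0.0,"ty": 0.0,"tz": 1.0,"rx": 0.0,"ry": 0.0,"rz": 0.0,"grip": -0.1}
    - {"tx": 0.0,"ty": 0.0,"tz": 1.0,"rx": 0.0,"ry": 0.0,"rz": 0.0,"grip": -0.1}
    - {"tx": 0.0,"ty": 0.0,"tz": 0.0,"rx": 0.0,"ry": 0.0,"rz": 1.0,"grip": -0.1}
    - {"tx": 0.0,"ty": 0.0,"tz": 0.0,"rx": 0.0,"ry": 0.0,"rz": 1.0,"grip": -0.1}
    - {"tx": 0.0,"ty": 0.0,"tz": 0.0,"rx": 0.0,"ry": 0.0,"rz": 1.0,"grip": -0.1}
    - {"tx": 0.0,"ty": 0.0,"tz": 0.0,"rx": 0.0,"ry": 0.0,"rz": 1.0,"grip": -0.1}
    - {"tx": 0.0,"ty": 0.0,"tz": 0.0,"rx": 0.0,"ry": 0.0,"rz": 1.0,"grip": -0.1}
  grip_force: 25

```text
clock: 63.98
tcp_pos: [0.4059, 0.2895, 0.2451]
orientation: [-2.755, -1.509, -0.002]
contact_force: [-0.6, 0.1, -0.3]
grip_width: 0.0467
```

Call:
drive_tool:
  commands:
    - {"tx": 0.0,"ty": 0.0,"tz": 0.0,"rx": 0.0,"ry": 0.0,"rz": 1.0,"grip": -0.1}
    - {"tx": 0.0,"ty": 0.0,"tz": 0.0,"rx": 0.0,"ry": 0.0,"rz": 1.0,"grip": -0.1}
    - {"tx": 0.0,"ty": 0.0,"tz": 0.0,"rx": 0.0,"ry": 0.0,"rz": 1.0,"grip": -0.1}
    - {"tx": 0.0,"ty": 0.0,"tz": 0.0,"rx": 0.0,"ry": 0.0,"rz": 1.0,"grip": -0.1}
    - {"tx": 0.0,"ty": 0.0,"tz": 0.0,"rx": 0.0,"ry": 0.0,"rz": 1.0,"grip": -0.1}
    - {"tx": 0.0,"ty": 0.0,"tz": 0.0,"rx": 0.0,"ry": 0.0,"rz": 1.0,"grip": -0.1}
    - {"tx": 0.0,"ty": 0.0,"tz": 0.0,"rx": 0.0,"ry": 0.0,"rz": 1.0,"grip": -0.1}
    - {"tx": 0.0,"ty": 0.0,"tz": 0.0,"rx": 0.0,"ry": 0.0,"rz": 1.0,"grip": -0.1}
    - {"tx": 0.0,"ty": 0.0,"tz": 0.0,"rx": 0.0,"ry": 0.0,"rz": 1.0,"grip": -0.1}
    - {"tx": 0.0,"ty": 0.0,"tz": 0.0,"rx": 0.0,"ry": 0.0,"rz": 1.0,"grip": -0.1}
  grip_force: 25

```text
clock: 65.22
tcp_pos: [0.4059, 0.2894, 0.2451]
orientation: [1.141, 2.926, 0.002]
contact_force: [0.6, -0.1, -0.3]
grip_width: 0.0469
```

Call:
drive_tool:
  commands:
    - {"tx": 0.0,"ty": 0.0,"tz": 0.0,"rx": 0.0,"ry": 0.0,"rz": 1.0,"grip": -0.1}
    - {"tx": 0.0,"ty": 0.0,"tz": 0.0,"rx": 0.0,"ry": 0.0,"rz": 1.0,"grip": -0.1}
    - {"tx": 0.0,"ty": 0.0,"tz": 0.0,"rx": 0.0,"ry": 0.0,"rz": 1.0,"grip": -0.1}
    - {"tx": 0.0,"ty": 0.0,"tz": 0.0,"rx": 0.0,"ry": 0.0,"rz": 1.0,"grip": -0.1}
    - {"tx": 0.0,"ty": 0.0,"tz": 0.0,"rx": 0.0,"ry": 0.0,"rz": 1.0,"grip": -0.1}
    - {"tx": 0.0,"ty": 0.0,"tz": 0.0,"rx": 0.0,"ry": 0.0,"rz": 1.0,"grip": -0.1}
    - {"tx": 0.0,"ty": 0.0,"tz": 0.0,"rx": 0.0,"ry": 0.0,"rz": 1.0,"grip": -0.1}
    - {"tx": 0.0,"ty": 0.0,"tz": 0.0,"rx": 0.0,"ry": 0.0,"rz": 0.5,"grip": -0.1}
    - {"tx": 0.0,"ty": 0.0,"tz": 0.0,"rx": 0.0,"ry": 0.0,"rz": 0.0,"grip": -0.1}
  grip_force: 25

```text
clock: 66.35
tcp_pos: [0.4059, 0.2894, 0.245]
orientation: [-0.467, 3.106, 0.001]
contact_force: [-0.6, -0.3, -0.4]
grip_width: 0.0471
```

```bash
python3 ptr.py w21; python3 -c "
from h import *
o=status.get_obs();print(R.from_rotvec(o['orientation']).as_matrix().round(3))"
```

```text
[0.4059 0.2894 0.245 ] [-0.9742  0.1677  0.2596  1.9682 -0.0505  1.0106  1.1778] 0.04710589915932562
crop origin 111 250
((0.40533000230789185, 0.2878739833831787), (0.055785998702049255, 0.013910340145230293), 17.283405303955078) 0.22040804451837442 2852
[[-0.956 -0.293  0.001]
 [-0.293  0.956  0.001]
 [-0.001  0.    -1.   ]]
```

View pics/w21.png

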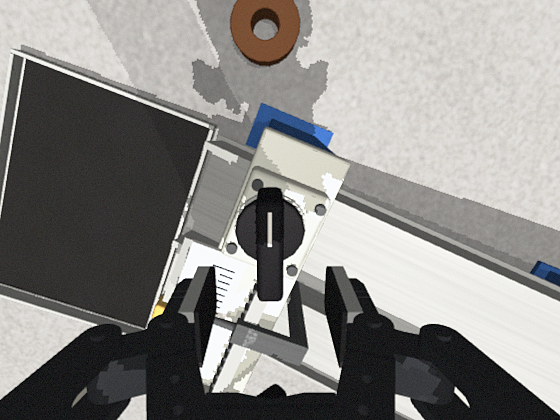

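Call:
drive_tool:
  commands:
    - {"tx": -0.03,"ty": -0.03,"tz": -1.0,"rx": 0.0,"ry": 0.0,"rz": 0.0,"grip": -0.1}
    - {"tx": 0.0,"ty": 0.0,"tz": -1.0,"rx": 0.0,"ry": 0.0,"rz": 0.0,"grip": -0.1}
    - {"tx": 0.0,"ty": 0.0,"tz": -0.5,"rx": 0.0,"ry": 0.0,"rz": 0.0,"grip": -0.1}
    - {"tx": 0.0,"ty": 0.0,"tz": 0.0,"rx": 0.0,"ry": 0.0,"rz": 0.0,"grip": 0.3}
    - {"tx": 0.0,"ty": 0.0,"tz": 0.0,"rx": 0.0,"ry": 0.0,"rz": 0.0,"grip": 0.9}
    - {"tx": 0.0,"ty": 0.0,"tz": 0.0,"rx": 0.0,"ry": 0.0,"rz": 0.0,"grip": 0.9}
    - {"tx": 0.0,"ty": 0.0,"tz": 0.0,"rx": 0.0,"ry": 0.0,"rz": 0.0,"grip": 0.9}
    - {"tx": 0.0,"ty": 0.0,"tz": 0.0,"rx": 0.0,"ry": 0.0,"rz": 0.0,"grip": 0.9}
  grip_force: 25

```text
clock: 67.4
tcp_pos: [0.4053, 0.2889, 0.195]
orientation: [-0.467, 3.106, 0.001]
contact_force: [0.6, -0.5, 5.2]
grip_width: 0.0134
```

Call:
drive_tool:
  commands:
    - {"tx": 0.0,"ty": 0.0,"tz": 0.02,"rx": 0.0,"ry": 0.0,"rz": -0.75,"grip": 0.9}
    - {"tx": 0.0,"ty": 0.0,"tz": 0.0,"rx": 0.0,"ry": 0.0,"rz": -1.0,"grip": 0.9}
    - {"tx": 0.0,"ty": 0.0,"tz": 0.0,"rx": 0.0,"ry": 0.0,"rz": -1.0,"grip": 0.9}
    - {"tx": 0.0,"ty": 0.0,"tz": 0.0,"rx": 0.0,"ry": 0.0,"rz": -1.0,"grip": 0.9}
    - {"tx": 0.0,"ty": 0.0,"tz": 0.0,"rx": 0.0,"ry": 0.0,"rz": -1.0,"grip": 0.9}
    - {"tx": 0.0,"ty": 0.0,"tz": 0.0,"rx": 0.0,"ry": 0.0,"rz": -1.0,"grip": 0.9}
    - {"tx": 0.0,"ty": 0.0,"tz": 0.0,"rx": 0.0,"ry": 0.0,"rz": -1.0,"grip": 0.9}
    - {"tx": 0.0,"ty": 0.0,"tz": 0.0,"rx": 0.0,"ry": 0.0,"rz": -1.0,"grip": 0.9}
    - {"tx": 0.0,"ty": 0.0,"tz": 0.0,"rx": 0.0,"ry": 0.0,"rz": -1.0,"grip": 0.9}
    - {"tx": 0.0,"ty": 0.0,"tz": 0.0,"rx": 0.0,"ry": 0.0,"rz": 0.0,"grip": 0.9}
  grip_force: 25

```text
clock: 68.65
tcp_pos: [0.4052, 0.2885, 0.195]
orientation: [1.397, 2.813, 0.0]
contact_force: [-0.6, -1.5, 4.6]
grip_width: 0.0136
```

```bash
python3 ptr.py w22; python3 -c "
from h import *
f,o=grab('top');cv2.imwrite('pics/t22.png',cv2.resize(f['frame'][190:250,150:220],None,fx=8,fy=8))"
```

```text
[0.4052 0.2885 0.195 ] [-1.135   0.2374  0.457   2.0353 -0.1329  0.8964  0.0429] 0.013615883336527315
crop origin 265 312
((0.4034038186073303, 0.2876274585723877), (0.037412554025650024, 0.0543631911277771), 12.5983304977417) 0.22038794969325992 6353
((0.5189887285232544, 0.32021090388298035), (0.01404047291725874, 0.02996067889034748), 57.05160140991211) 0.21589248750794024 2024
```

View pics/w22.png

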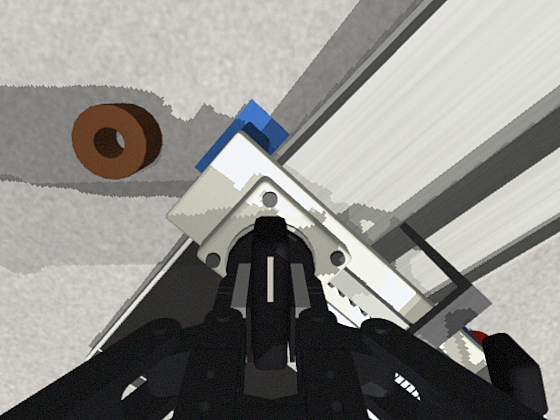

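View pics/t22.png

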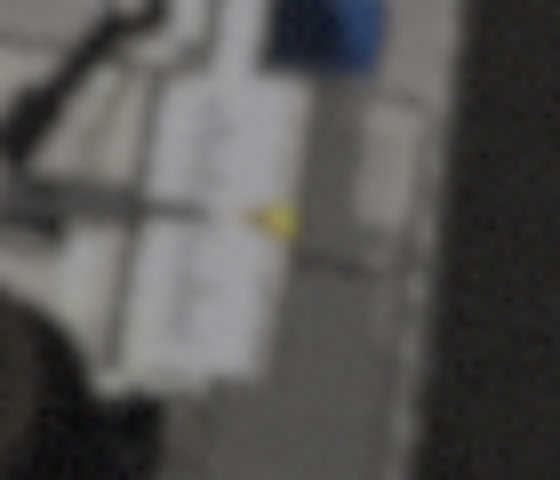

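Call:
drive_tool:
  commands:
    - {"tx": 0.0,"ty": 0.0,"tz": 0.0,"rx": 0.0,"ry": 0.0,"rz": 0.0,"grip": -0.1}
    - {"tx": 0.0,"ty": 0.0,"tz": 0.0,"rx": 0.0,"ry": 0.0,"rz": 0.0,"grip": -0.1}
    - {"tx": 0.0,"ty": 0.0,"tz": 0.5,"rx": 0.0,"ry": 0.0,"rz": 0.0,"grip": -0.1}
    - {"tx": 0.0,"ty": 0.0,"tz": 1.0,"rx": 0.0,"ry": 0.0,"rz": 0.0,"grip": -0.1}
    - {"tx": 0.0,"ty": 0.0,"tz": 1.0,"rx": 0.0,"ry": 0.0,"rz": 0.0,"grip": -0.1}
    - {"tx": 1.0,"ty": -0.3,"tz": 0.3,"rx": 0.0,"ry": 0.0,"rz": 0.0,"grip": -0.1}
    - {"tx": 1.0,"ty": -0.2,"tz": 0.0,"rx": 0.0,"ry": 0.0,"rz": 0.0,"grip": -0.1}
    - {"tx": 1.0,"ty": -0.2,"tz": 0.0,"rx": 0.0,"ry": 0.0,"rz": 0.0,"grip": -0.1}
    - {"tx": 1.0,"ty": -0.2,"tz": 0.0,"rx": 0.0,"ry": 0.0,"rz": 0.0,"grip": -0.1}
    - {"tx": 1.0,"ty": -0.2,"tz": 0.0,"rx": 0.0,"ry": 0.0,"rz": 0.0,"grip": -0.1}
  grip_force: 25

```text
clock: 70.0
tcp_pos: [0.5056, 0.2667, 0.2513]
orientation: [1.398, 2.813, 0.001]
contact_force: [-0.9, 0.2, -0.1]
grip_width: 0.047
```

Call:
drive_tool:
  commands:
    - {"tx": 1.0,"ty": -0.2,"tz": 0.0,"rx": 0.0,"ry": 0.0,"rz": 0.0,"grip": -0.1}
    - {"tx": 0.7,"ty": 0.0,"tz": 0.0,"rx": 0.0,"ry": 0.0,"rz": 0.0,"grip": -0.1}
    - {"tx": 0.0,"ty": 0.0,"tz": 0.0,"rx": 0.0,"ry": 0.0,"rz": 0.0,"grip": -0.1}
    - {"tx": 0.0,"ty": 0.0,"tz": 0.0,"rx": 0.0,"ry": 0.0,"rz": 0.0,"grip": -0.1}
  grip_force: 25

```text
clock: 70.5
tcp_pos: [0.5383, 0.2629, 0.2505]
orientation: [-1.398, -2.813, 0.001]
contact_force: [-0.5, 0.2, 0.1]
grip_width: 0.0471
```

```bash
python3 ptr.py w23; python3 gap.py g2
```

```text
[0.5383 0.2629 0.2505] [-0.952   0.3617  0.5125  1.749  -0.198   1.0831  0.2748] 0.04708258137603373
crop origin 115 120
((0.40917256474494934, 0.28460589051246643), (0.015030489303171635, 0.046336062252521515), 36.94164276123047) 0.22042111539233794 4472
((0.5207059383392334, 0.3202185332775116), (0.014098130166530609, 0.030047962442040443), 57.5444450378418) 0.21626206049431168 1679
origin 150 143 x8 [0.5382 0.263  0.2506] 0.274906266907732
```

View pics/w23.png

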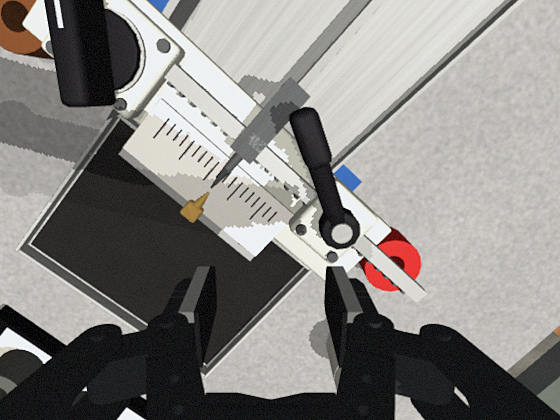

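View pics/g2.png

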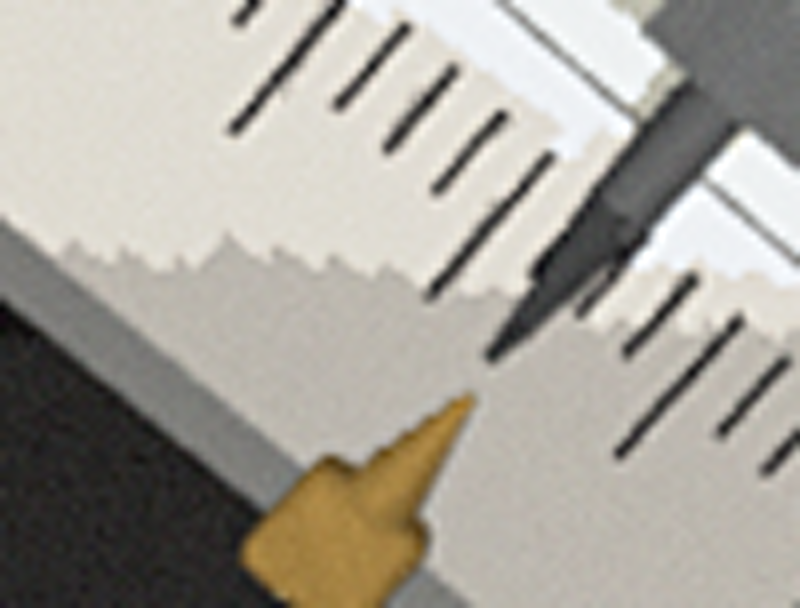

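```bash
python3 gap2.py 150 143 493 358 472 398; python3 gap2.py 150 143 405 28 550 155;python3 gap2.py 150 143 550 157 432 297
```

```text
[0.49534539 0.2575058  0.1685    ] [0.49588433 0.25331054 0.167     ] gap x mm 0.8013004242164138 rad 0.10016255302705172 deg 5.738891553705372
[0.47534483 0.27492885 0.1685    ] [0.48981212 0.27324412 0.167     ] gap x mm 14.544531976610878 rad 1.8180664970763598 deg 104.16753715660904
[0.48999249 0.27342105 0.1685    ] [0.48886141 0.25818208 0.167     ] gap x mm -0.17198066960032773 rad -0.021497583700040967 deg -1.2317208157415798
```

Call:
drive_tool:
  commands:
    - {"tx": -1.0,"ty": 0.2,"tz": 0.0,"rx": 0.0,"ry": 0.0,"rz": 0.0,"grip": -0.1}
    - {"tx": -1.0,"ty": 0.2,"tz": 0.0,"rx": 0.0,"ry": 0.0,"rz": 0.0,"grip": -0.1}
    - {"tx": -1.0,"ty": 0.2,"tz": 0.0,"rx": 0.0,"ry": 0.0,"rz": 0.0,"grip": -0.1}
    - {"tx": -1.0,"ty": 0.2,"tz": 0.0,"rx": 0.0,"ry": 0.0,"rz": 0.0,"grip": -0.1}
    - {"tx": -1.0,"ty": 0.2,"tz": 0.0,"rx": 0.0,"ry": 0.0,"rz": 0.0,"grip": -0.1}
    - {"tx": -1.0,"ty": 0.2,"tz": 0.0,"rx": 0.0,"ry": 0.0,"rz": 0.0,"grip": -0.1}
    - {"tx": -0.66,"ty": 0.08,"tz": 0.0,"rx": 0.0,"ry": 0.0,"rz": 0.0,"grip": -0.1}
    - {"tx": 0.0,"ty": 0.0,"tz": 0.0,"rx": 0.0,"ry": 0.0,"rz": 0.0,"grip": -0.1}
  grip_force: 25

```text
clock: 71.75
tcp_pos: [0.4048, 0.2885, 0.2509]
orientation: [-1.396, -2.814, -0.001]
contact_force: [1.1, 0.5, -0.5]
grip_width: 0.047
```

```bash
python3 ptr.py w24; python3 -c "
from h import *
o=status.get_obs();print(R.from_rotvec(o['orientation']).as_matrix().round(3))"
```

```text
[0.4048 0.2885 0.2509] [-1.1676  0.1642  0.4798  1.9744 -0.0892  1.0228  0.0029] 0.04704275728722599
crop origin 250 257
((0.4058655798435211, 0.28810104727745056), (0.013971270062029362, 0.05639571696519852), 37.02082824707031) 0.22031018975716415 2675
((0.519930362701416, 0.3205157220363617), (0.014447630383074284, 0.029962271451950073), 58.63850021362305) 0.21601663054108167 1224
[[-0.604  0.797  0.   ]
 [ 0.797  0.604  0.001]
 [ 0.     0.001 -1.   ]]
```

Call:
drive_tool:
  commands:
    - {"tx": 0.03,"ty": 0.0,"tz": -1.0,"rx": 0.0,"ry": 0.0,"rz": 0.0,"grip": -0.1}
    - {"tx": 0.0,"ty": 0.0,"tz": -1.0,"rx": 0.0,"ry": 0.0,"rz": 0.0,"grip": -0.1}
    - {"tx": 0.0,"ty": 0.0,"tz": -0.77,"rx": 0.0,"ry": 0.0,"rz": 0.0,"grip": -0.1}
    - {"tx": 0.0,"ty": 0.0,"tz": 0.0,"rx": 0.0,"ry": 0.0,"rz": 0.0,"grip": 0.3}
    - {"tx": 0.0,"ty": 0.0,"tz": 0.0,"rx": 0.0,"ry": 0.0,"rz": 0.0,"grip": 0.9}
    - {"tx": 0.0,"ty": 0.0,"tz": 0.0,"rx": 0.0,"ry": 0.0,"rz": 0.0,"grip": 0.9}
    - {"tx": 0.0,"ty": 0.0,"tz": 0.0,"rx": 0.0,"ry": 0.0,"rz": 0.0,"grip": 0.9}
    - {"tx": 0.0,"ty": 0.0,"tz": 0.0,"rx": 0.0,"ry": 0.0,"rz": -0.35,"grip": 0.9}
    - {"tx": 0.0,"ty": 0.0,"tz": 0.0,"rx": 0.0,"ry": 0.0,"rz": -0.34,"grip": 0.9}
    - {"tx": 0.0,"ty": 0.0,"tz": 0.0,"rx": 0.0,"ry": 0.0,"rz": 0.0,"grip": 0.9}
  grip_force: 25

```text
clock: 73.05
tcp_pos: [0.4059, 0.2876, 0.1958]
orientation: [-1.533, -2.741, 0.001]
contact_force: [-4.6, -3.3, 6.2]
grip_width: 0.0134
```

Call:
drive_tool:
  commands:
    - {"tx": 0.0,"ty": 0.0,"tz": 0.0,"rx": 0.0,"ry": 0.0,"rz": 0.0,"grip": 0.9}
    - {"tx": 0.0,"ty": 0.0,"tz": 0.0,"rx": 0.0,"ry": 0.0,"rz": 0.0,"grip": -0.1}
    - {"tx": 0.0,"ty": 0.0,"tz": 0.0,"rx": 0.0,"ry": 0.0,"rz": 0.0,"grip": -0.1}
    - {"tx": 0.0,"ty": 0.0,"tz": 0.5,"rx": 0.0,"ry": 0.0,"rz": 0.0,"grip": -0.1}
    - {"tx": 0.0,"ty": 0.0,"tz": 1.0,"rx": 0.0,"ry": 0.0,"rz": 0.0,"grip": -0.1}
    - {"tx": 0.0,"ty": 0.0,"tz": 1.0,"rx": 0.0,"ry": 0.0,"rz": 0.0,"grip": -0.1}
    - {"tx": 1.0,"ty": -0.2,"tz": 0.3,"rx": 0.0,"ry": 0.0,"rz": 0.0,"grip": -0.1}
    - {"tx": 1.0,"ty": -0.2,"tz": 0.0,"rx": 0.0,"ry": 0.0,"rz": 0.0,"grip": -0.1}
    - {"tx": 1.0,"ty": -0.2,"tz": 0.0,"rx": 0.0,"ry": 0.0,"rz": 0.0,"grip": -0.1}
    - {"tx": 1.0,"ty": -0.2,"tz": 0.0,"rx": 0.0,"ry": 0.0,"rz": 0.0,"grip": -0.1}
  grip_force: 25

```text
clock: 74.3
tcp_pos: [0.4872, 0.2724, 0.2522]
orientation: [1.532, 2.742, 0.002]
contact_force: [-0.6, 1.2, -0.4]
grip_width: 0.0468
```

Call:
drive_tool:
  commands:
    - {"tx": 1.0,"ty": -0.2,"tz": 0.0,"rx": 0.0,"ry": 0.0,"rz": 0.0,"grip": -0.1}
    - {"tx": 1.0,"ty": -0.2,"tz": 0.0,"rx": 0.0,"ry": 0.0,"rz": 0.0,"grip": -0.1}
    - {"tx": 0.66,"ty": -0.08,"tz": 0.0,"rx": 0.0,"ry": 0.0,"rz": 0.69,"grip": -0.1}
    - {"tx": 0.0,"ty": 0.0,"tz": 0.0,"rx": 0.0,"ry": 0.0,"rz": 0.0,"grip": -0.1}
    - {"tx": 0.0,"ty": 0.0,"tz": 0.0,"rx": 0.0,"ry": 0.0,"rz": 0.0,"grip": -0.1}
  grip_force: 25

```text
clock: 74.92
tcp_pos: [0.5391, 0.2628, 0.2513]
orientation: [-1.401, -2.812, 0.0]
contact_force: [-0.7, 0.1, -0.1]
grip_width: 0.047
```

```bash
python3 ptr.py w25; python3 gap.py g3
```

```text
[0.5391 0.2628 0.2513] [-0.9561  0.3629  0.5196  1.7471 -0.201   1.085   0.2764] 0.04704975696460739
crop origin 114 119
((0.40883827209472656, 0.2844321131706238), (0.014775785617530346, 0.046848997473716736), 31.886594772338867) 0.22035050009365054 4454
((0.5206684470176697, 0.3202877938747406), (0.01401455421000719, 0.030049752444028854), 58.100040435791016) 0.21626987881400708 1677
origin 149 142 x8 [0.539  0.2629 0.2513] 0.2767494461513378
```

View pics/g3.png

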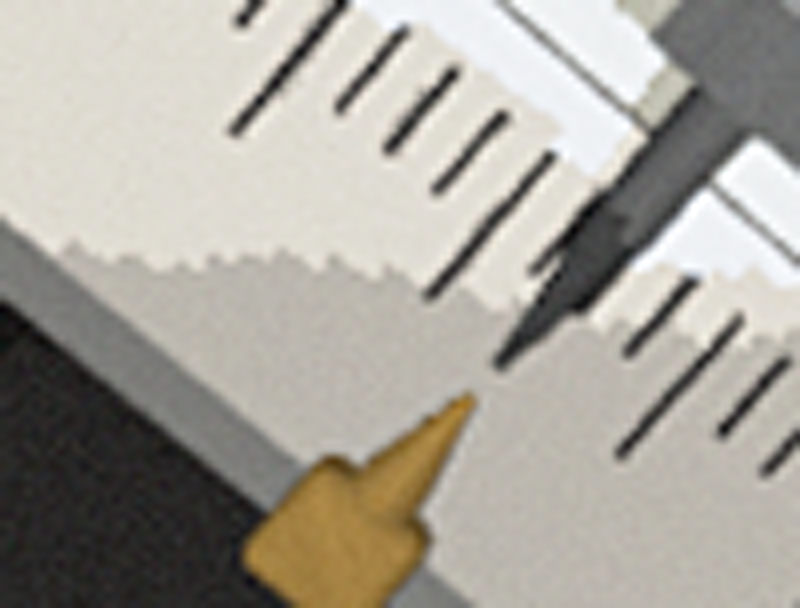

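```bash
python3 gap2.py 149 142 501 367 472 398
```

```text
[0.49616225 0.25724201 0.1685    ] [0.49576263 0.25326539 0.167     ] gap x mm -0.14913007913391518 rad -0.018641259891739398 deg -1.0680655166031654
```

Call:
drive_tool:
  commands:
    - {"tx": -0.32,"ty": 0.77,"tz": 0.0,"rx": 0.0,"ry": 0.0,"rz": -1.0,"grip": -0.1}
    - {"tx": -0.32,"ty": 0.77,"tz": 0.0,"rx": 0.0,"ry": 0.0,"rz": -1.0,"grip": -0.1}
    - {"tx": -0.32,"ty": 0.77,"tz": 0.0,"rx": 0.0,"ry": 0.0,"rz": 0.0,"grip": -0.1}
    - {"tx": -0.32,"ty": 0.77,"tz": 0.0,"rx": 0.0,"ry": 0.0,"rz": 0.0,"grip": -0.1}
    - {"tx": 0.0,"ty": 0.0,"tz": 0.0,"rx": 0.0,"ry": 0.0,"rz": 0.0,"grip": -0.1}
    - {"tx": 0.0,"ty": 0.0,"tz": 0.0,"rx": 0.0,"ry": 0.0,"rz": 0.0,"grip": -0.1}
  grip_force: 25

```text
clock: 75.82
tcp_pos: [0.5142, 0.3236, 0.2514]
orientation: [1.776, 2.591, -0.0]
contact_force: [-0.4, 0.2, -0.0]
grip_width: 0.0471
```

```bash
python3 ptr.py w26
```

```text
[0.5142 0.3236 0.2514] [-1.0891  0.3832  0.5612  1.7307 -0.2255  1.0925 -0.0872] 0.047067465386972804
crop origin 115 230
((0.4064200818538666, 0.2886638045310974), (0.01477276161313057, 0.055531617254018784), 32.177947998046875) 0.22020425448687556 3978
((0.5201057195663452, 0.32067909836769104), (0.01449107751250267, 0.02937125973403454), 57.25493621826172) 0.21606906060221884 1375
```

View pics/w26.png

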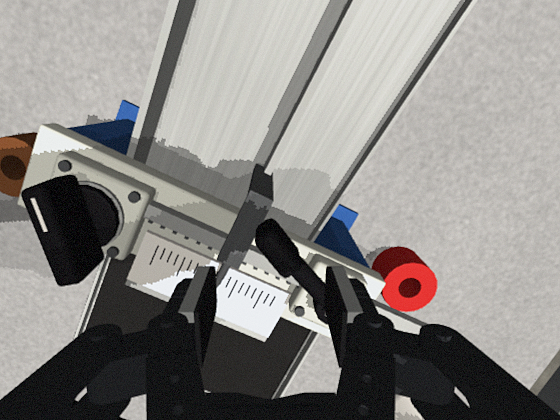

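Call:
drive_tool:
  commands:
    - {"tx": 0.0,"ty": 0.04,"tz": -1.0,"rx": 0.0,"ry": 0.0,"rz": 0.0,"grip": -0.1}
    - {"tx": 0.0,"ty": 0.0,"tz": -1.0,"rx": 0.0,"ry": 0.0,"rz": 0.0,"grip": -0.1}
    - {"tx": 0.0,"ty": 0.0,"tz": -0.5,"rx": 0.0,"ry": 0.0,"rz": 0.0,"grip": -0.1}
    - {"tx": 0.0,"ty": 0.0,"tz": -0.45,"rx": 0.0,"ry": 0.0,"rz": 0.0,"grip": -0.1}
    - {"tx": 0.0,"ty": 0.0,"tz": 0.0,"rx": 0.0,"ry": 0.0,"rz": 0.0,"grip": -0.1}
  grip_force: 25

```text
clock: 76.5
tcp_pos: [0.5139, 0.3247, 0.192]
orientation: [-1.777, -2.591, 0.001]
contact_force: [0.1, -0.1, -0.3]
grip_width: 0.0468
```

Call:
drive_tool:
  commands:
    - {"tx": 0.4,"ty": -0.04,"tz": 0.0,"rx": 0.0,"ry": 0.0,"rz": 0.0,"grip": -0.1}
    - {"tx": 0.39,"ty": -0.04,"tz": 0.0,"rx": 0.0,"ry": 0.0,"rz": 0.0,"grip": -0.1}
    - {"tx": 0.17,"ty": 0.21,"tz": 0.0,"rx": 0.0,"ry": 0.0,"rz": 0.0,"grip": -0.1}
    - {"tx": 0.17,"ty": 0.21,"tz": 0.0,"rx": 0.0,"ry": 0.0,"rz": 0.0,"grip": -0.1}
    - {"tx": 0.23,"ty": 0.2,"tz": 0.0,"rx": 0.0,"ry": 0.0,"rz": 0.0,"grip": -0.1}
    - {"tx": 0.23,"ty": 0.2,"tz": 0.0,"rx": 0.0,"ry": 0.0,"rz": 0.0,"grip": -0.1}
    - {"tx": 0.27,"ty": 0.17,"tz": 0.0,"rx": 0.0,"ry": 0.0,"rz": 0.0,"grip": -0.1}
    - {"tx": 0.27,"ty": 0.17,"tz": 0.0,"rx": 0.0,"ry": 0.0,"rz": 0.0,"grip": -0.1}
  grip_force: 25

```text
clock: 77.5
tcp_pos: [0.5569, 0.3469, 0.1923]
orientation: [1.776, 2.591, 0.0]
contact_force: [-2.4, 0.4, 0.6]
grip_width: 0.047
```

Call:
drive_tool:
  commands:
    - {"tx": 0.29,"ty": 0.13,"tz": 0.0,"rx": 0.0,"ry": 0.0,"rz": 0.0,"grip": -0.1}
    - {"tx": 0.28,"ty": 0.13,"tz": 0.0,"rx": 0.0,"ry": 0.0,"rz": 0.0,"grip": -0.1}
    - {"tx": 0.2,"ty": 0.04,"tz": 0.0,"rx": 0.0,"ry": 0.0,"rz": 0.0,"grip": -0.1}
    - {"tx": 0.2,"ty": 0.04,"tz": 0.0,"rx": 0.0,"ry": 0.0,"rz": 0.0,"grip": -0.1}
    - {"tx": 0.2,"ty": 0.0,"tz": 0.0,"rx": 0.0,"ry": 0.0,"rz": 0.0,"grip": -0.1}
  grip_force: 25

```text
clock: 78.12
tcp_pos: [0.58, 0.3539, 0.1923]
orientation: [-1.776, -2.591, -0.001]
contact_force: [-3.2, 2.7, -0.5]
grip_width: 0.0468
```

Call:
drive_tool:
  commands:
    - {"tx": 0.15,"ty": -0.02,"tz": 0.0,"rx": 0.0,"ry": 0.0,"rz": 0.0,"grip": -0.1}
    - {"tx": 0.15,"ty": -0.02,"tz": 0.0,"rx": 0.0,"ry": 0.0,"rz": 0.0,"grip": -0.1}
    - {"tx": 0.0,"ty": 0.0,"tz": 0.0,"rx": 0.0,"ry": 0.0,"rz": 0.0,"grip": -0.1}
  grip_force: 25

```text
clock: 78.5
tcp_pos: [0.5864, 0.3519, 0.1924]
orientation: [1.777, 2.59, -0.0]
contact_force: [-3.1, 1.4, -0.5]
grip_width: 0.047
```

Call:
drive_tool:
  commands:
    - {"tx": 0.06,"ty": 0.0,"tz": 0.0,"rx": 0.0,"ry": 0.0,"rz": 0.0,"grip": -0.1}
    - {"tx": 0.0,"ty": 0.0,"tz": 0.0,"rx": 0.0,"ry": 0.0,"rz": 0.0,"grip": -0.1}
  grip_force: 25

```text
clock: 78.75
tcp_pos: [0.5866, 0.3519, 0.1922]
orientation: [-1.777, -2.59, 0.003]
contact_force: [-5.5, -0.8, 1.1]
grip_width: 0.0471
```

Call:
drive_tool:
  commands:
    - {"tx": 0.07,"ty": 0.0,"tz": 0.0,"rx": 0.0,"ry": 0.0,"rz": 0.0,"grip": -0.1}
    - {"tx": 0.0,"ty": 0.0,"tz": 0.0,"rx": 0.0,"ry": 0.0,"rz": 0.0,"grip": -0.1}
  grip_force: 25

```text
clock: 79.0
tcp_pos: [0.5867, 0.352, 0.192]
orientation: [-1.775, -2.589, 0.005]
contact_force: [-9.3, -2.0, 4.5]
grip_width: 0.0471
```

Call:
drive_tool:
  commands:
    - {"tx": 0.06,"ty": 0.0,"tz": 0.0,"rx": 0.0,"ry": 0.0,"rz": 0.0,"grip": -0.1}
    - {"tx": 0.0,"ty": 0.0,"tz": 0.0,"rx": 0.0,"ry": 0.0,"rz": 0.0,"grip": -0.1}
  grip_force: 25

```text
clock: 79.25
tcp_pos: [0.5868, 0.352, 0.1919]
orientation: [-1.774, -2.588, 0.008]
contact_force: [-12.5, -1.0, 6.2]
grip_width: 0.0469
```

Call:
drive_tool:
  commands:
    - {"tx": -0.55,"ty": -0.1,"tz": 0.0,"rx": 0.0,"ry": 0.0,"rz": 0.0,"grip": -0.1}
    - {"tx": 0.0,"ty": 0.0,"tz": 0.5,"rx": 0.0,"ry": 0.0,"rz": 0.0,"grip": -0.1}
    - {"tx": 0.0,"ty": 0.0,"tz": 1.0,"rx": 0.0,"ry": 0.0,"rz": 0.0,"grip": -0.1}
    - {"tx": 0.0,"ty": 0.0,"tz": 1.0,"rx": 0.0,"ry": 0.0,"rz": 0.0,"grip": -0.1}
    - {"tx": 0.0,"ty": 0.0,"tz": 1.0,"rx": 0.0,"ry": 0.0,"rz": 1.0,"grip": -0.1}
    - {"tx": -0.5,"ty": -1.0,"tz": 0.0,"rx": 0.0,"ry": 0.0,"rz": 1.0,"grip": -0.1}
    - {"tx": -0.5,"ty": -1.0,"tz": 0.0,"rx": 0.0,"ry": 0.0,"rz": 0.0,"grip": -0.1}
    - {"tx": -0.4,"ty": -1.0,"tz": 0.0,"rx": 0.0,"ry": 0.0,"rz": 0.0,"grip": -0.1}
    - {"tx": -0.4,"ty": -1.0,"tz": 0.0,"rx": 0.0,"ry": 0.0,"rz": 0.0,"grip": -0.1}
    - {"tx": 0.0,"ty": 0.0,"tz": 0.0,"rx": 0.0,"ry": 0.0,"rz": 0.0,"grip": -0.1}
  grip_force: 25

```text
clock: 80.5
tcp_pos: [0.5435, 0.2691, 0.2641]
orientation: [1.402, 2.81, 0.003]
contact_force: [-0.2, -0.3, -0.6]
grip_width: 0.0472
```

Call:
drive_tool:
  commands:
    - {"tx": 0.0,"ty": 0.0,"tz": 0.0,"rx": 0.0,"ry": 0.0,"rz": 0.0,"grip": -0.1}
  grip_force: 25

```text
clock: 80.62
tcp_pos: [0.5433, 0.2718, 0.2632]
orientation: [1.397, 2.813, 0.003]
contact_force: [-0.6, 0.8, -0.1]
grip_width: 0.0469
```

```bash
python3 ptr.py w27; python3 gap.py g4
```

```text
[0.5433 0.2718 0.2632] [-0.9517  0.3623  0.5054  1.7158 -0.1933  1.1112  0.2607] 0.046915630287060084
crop origin 105 121
((0.4069153368473053, 0.2875734269618988), (0.014862582087516785, 0.054179199039936066), 31.334753036499023) 0.2204425158214876 4559
((0.5762509107589722, 0.34832724928855896), (0.03006499633193016, 0.013744640164077282), 84.74979400634766) 0.2162103883571539 1547
origin 140 145 x8 [0.5431 0.272  0.2629] 0.2607557416697146
```

View pics/w27.png

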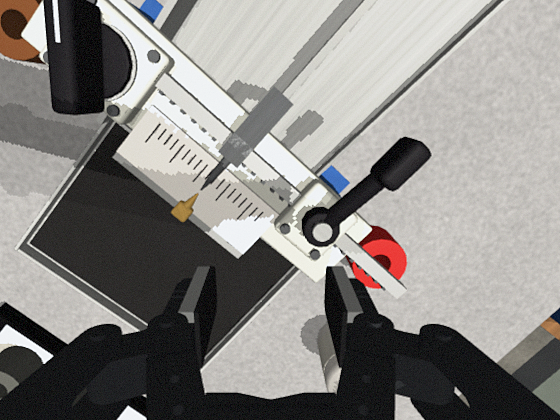

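View pics/g4.png

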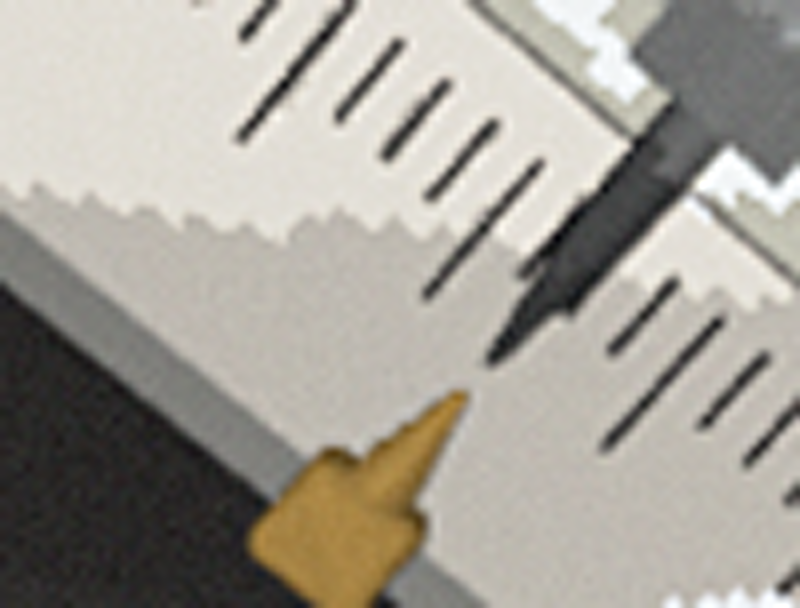

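```bash
python3 gap2.py 140 145 493 362 463 395
```

```text
[0.49604682 0.25745509 0.1685    ] [0.49562115 0.25304765 0.167     ] gap x mm -0.14808355685285604 rad -0.018510444606607005 deg -1.060570352869279
```

Call:
drive_tool:
  commands:
    - {"tx": 0.0,"ty": 0.0,"tz": 1.0,"rx": 0.0,"ry": 0.0,"rz": 0.0,"grip": -0.1}
    - {"tx": 0.0,"ty": -1.0,"tz": 1.0,"rx": 0.0,"ry": 0.0,"rz": 0.0,"grip": -0.1}
    - {"tx": 0.0,"ty": -1.0,"tz": 0.0,"rx": 0.0,"ry": 0.0,"rz": 0.0,"grip": -0.1}
    - {"tx": 0.0,"ty": -1.0,"tz": 0.0,"rx": 0.0,"ry": 0.0,"rz": 0.0,"grip": -0.1}
    - {"tx": 0.0,"ty": -1.0,"tz": 0.0,"rx": 0.0,"ry": 0.0,"rz": 0.0,"grip": -0.1}
    - {"tx": 0.0,"ty": -1.0,"tz": 0.0,"rx": 0.0,"ry": 0.0,"rz": 0.0,"grip": -0.1}
    - {"tx": 0.0,"ty": -1.0,"tz": 0.0,"rx": 0.0,"ry": 0.0,"rz": 0.0,"grip": -0.1}
    - {"tx": 0.0,"ty": -1.0,"tz": 0.0,"rx": 0.0,"ry": 0.0,"rz": 0.0,"grip": -0.1}
    - {"tx": 0.0,"ty": -1.0,"tz": 0.0,"rx": 0.0,"ry": 0.0,"rz": 0.0,"grip": -0.1}
    - {"tx": 0.0,"ty": -1.0,"tz": 0.0,"rx": 0.0,"ry": 0.0,"rz": 0.0,"grip": -0.1}
  grip_force: 25

```text
clock: 82.02
tcp_pos: [0.5427, 0.0893, 0.3023]
orientation: [1.398, 2.813, 0.0]
contact_force: [0.5, -0.2, -0.3]
grip_width: 0.0468
```

Call:
drive_tool:
  commands:
    - {"tx": 0.0,"ty": -1.0,"tz": 0.0,"rx": 0.0,"ry": 0.0,"rz": 0.0,"grip": -0.1}
    - {"tx": 0.0,"ty": -1.0,"tz": 0.0,"rx": 0.0,"ry": 0.0,"rz": 0.0,"grip": -0.1}
    - {"tx": 0.0,"ty": -1.0,"tz": 0.0,"rx": 0.0,"ry": 0.0,"rz": 0.0,"grip": -0.1}
    - {"tx": 0.0,"ty": -1.0,"tz": 0.0,"rx": 0.0,"ry": 0.0,"rz": 0.0,"grip": -0.1}
    - {"tx": 0.0,"ty": -1.0,"tz": 0.0,"rx": 0.0,"ry": 0.0,"rz": 0.0,"grip": -0.1}
    - {"tx": 0.0,"ty": -1.0,"tz": 0.0,"rx": 0.0,"ry": 0.0,"rz": 0.0,"grip": -0.1}
    - {"tx": 0.0,"ty": -1.0,"tz": 0.0,"rx": 0.0,"ry": 0.0,"rz": 0.0,"grip": -0.1}
    - {"tx": 0.0,"ty": -1.0,"tz": 0.0,"rx": 0.0,"ry": 0.0,"rz": 0.0,"grip": -0.1}
    - {"tx": 0.0,"ty": -1.0,"tz": 0.0,"rx": 0.0,"ry": 0.0,"rz": 0.0,"grip": -0.1}
    - {"tx": 0.0,"ty": 0.0,"tz": 0.0,"rx": 0.0,"ry": 0.0,"rz": 0.0,"grip": -0.1}
  grip_force: 25

```text
clock: 83.28
tcp_pos: [0.5423, -0.0916, 0.3024]
orientation: [1.403, 2.81, -0.001]
contact_force: [0.1, 0.2, -0.3]
grip_width: 0.0472
```

```bash
python3 bushes.py wrist:pics/w28.png top:pics/t28.png side:pics/s28.png;  python3 -c "
from h import *
o=status.get_obs();print(o['tcp_pos'],o['joints'])"
```

```text
wrist mean [0.7305 0.1325] fit [0.7389 0.1402] rms0.0mm z 0.0501 229
wrist mean [ 0.4384 -0.1355] fit [ 0.4384 -0.1357] rms0.0mm z 0.0524 2012
wrist mean [ 0.5352 -0.1442] fit [ 0.5355 -0.1447] rms0.0mm z 0.0523 1750
wrist mean [ 0.427  -0.2323] fit [ 0.427  -0.2338] rms0.0mm z 0.0523 1785
wrist mean [ 0.6339 -0.1535] fit [ 0.6349 -0.1545] rms0.0mm z 0.0522 1580
wrist mean [ 0.5346 -0.2651] fit [ 0.5482 -0.2694] rms0.0mm z 0.0521 320
wrist mean [ 0.626  -0.2521] fit [ 0.627 -0.254] rms0.0mm z 0.0522 1421
side mean [ 0.6214 -0.1479] fit [ 0.6333 -0.1551] rms0.2mm z 0.0505 80
side mean [ 0.4253 -0.1349] fit [ 0.4349 -0.1351] rms0.0mm z 0.0503 102
side mean [ 0.6364 -0.2592] fit [ 0.6237 -0.255 ] rms0.0mm z 0.0508 101
side mean [ 0.6082 -0.2533] fit [ 0.6241 -0.2548] rms0.0mm z 0.0506 62
side mean [ 0.4234 -0.2542] fit [ 0.424  -0.2342] rms0.0mm z 0.051 68
[ 0.54274833 -0.08848911  0.30218571] [-0.51884651  0.23570336  0.68567839  1.80414518 -0.16259812  1.15884948
  0.86788073]
```

View pics/w28.png

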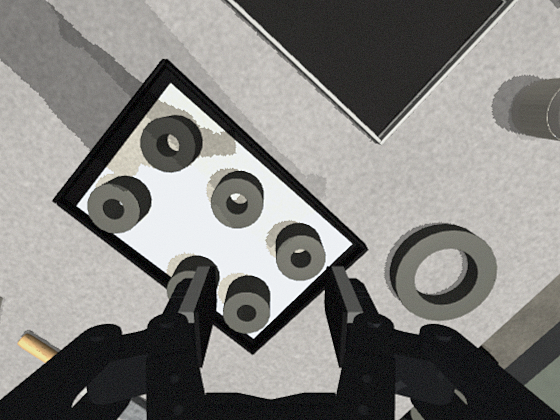

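View pics/s28.png

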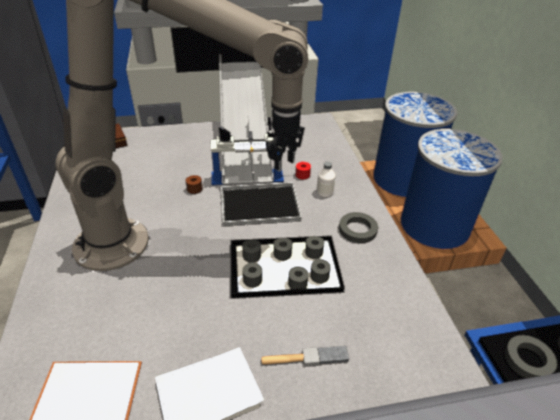

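Call:
drive_tool:
  commands:
    - {"tx": 0.3,"ty": -1.0,"tz": 0.0,"rx": 0.0,"ry": 0.0,"rz": 0.0,"grip": -0.1}
    - {"tx": 0.3,"ty": -1.0,"tz": 0.0,"rx": 0.0,"ry": 0.0,"rz": 0.0,"grip": -0.1}
    - {"tx": 0.3,"ty": -1.0,"tz": 0.0,"rx": 0.0,"ry": 0.0,"rz": 0.0,"grip": -0.1}
    - {"tx": 0.3,"ty": -1.0,"tz": 0.0,"rx": 0.0,"ry": 0.0,"rz": 0.0,"grip": -0.1}
    - {"tx": 0.0,"ty": 0.0,"tz": 0.0,"rx": 0.0,"ry": 0.0,"rz": 0.0,"grip": -0.1}
  grip_force: 25

```text
clock: 84.05
tcp_pos: [0.5668, -0.1698, 0.3022]
orientation: [1.4, 2.812, -0.001]
contact_force: [0.5, 0.7, -0.1]
grip_width: 0.047
```

```bash
python3 bushes.py wrist:pics/w29.png; python3 - <<'E'
from h import *
f,o=grab("wrist"); P=cloud(f,o)
for c in ((.5535,-.271),(.627,-.254),(.4275,-.234),(.5355,-.1447)):
    q=P.reshape(-1,3); q=q[(np.hypot(q[:,0]-c[0],q[:,1]-c[1])<.033)&(abs(q[:,2]-.052)<.006)]
    A=np.c_[q[:,:2]-q[:,:2].mean(0),np.ones(len(q))]; s=np.linalg.lstsq(A,q[:,2],rcond=None)[0]; print(c,len(q),"slope deg",np.degrees(s[:2]),s[2])
E
```

```text
wrist mean [ 0.4382 -0.1355] fit [ 0.4387 -0.1362] rms0.0mm z 0.0525 2292
wrist mean [ 0.5353 -0.1447] fit [ 0.5354 -0.1449] rms0.0mm z 0.0524 1988
wrist mean [ 0.4275 -0.2327] fit [ 0.4274 -0.2342] rms0.0mm z 0.0524 2086
wrist mean [ 0.6343 -0.1539] fit [ 0.6349 -0.1543] rms0.0mm z 0.0523 1793
wrist mean [ 0.555  -0.2699] fit [ 0.5558 -0.271 ] rms0.0mm z 0.0523 1668
wrist mean [ 0.6263 -0.2525] fit [ 0.6271 -0.2538] rms0.0mm z 0.0522 1581
(0.5535, -0.271) 1726 slope deg [-0.11782861 -0.53016091] 0.05208370142124042
(0.627, -0.254) 1624 slope deg [ 0.25913269 -0.44191699] 0.0520759533468968
(0.4275, -0.234) 2181 slope deg [-0.32463937 -0.37114147] 0.052200102605890725
(0.5355, -0.1447) 2096 slope deg [-0.06727454  0.15578093] 0.05247021800786701
```

View pics/w29.png

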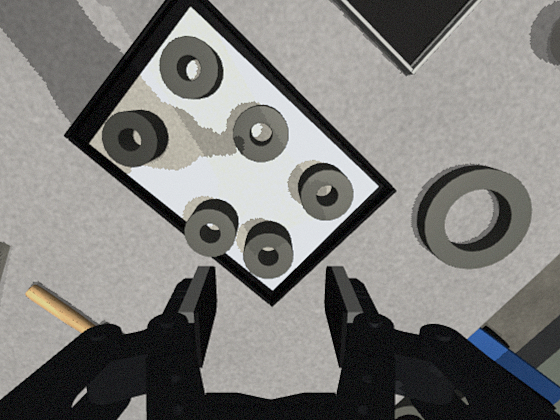

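```bash
python3 -c "
from h import *
print(workorder.hand_in()); print(status.get_obs()['clock'])"
```

```text
the job is handed in; nothing more can be done
None
the job is handed in; nothing more can be done
```

The changeover is done and handed in at about 84 s on the robot's clock. All six bushes stand in the sintering tray and the fence is re-set and clamped.

**Bushes:**
- Each one was lowered slowly onto the tray floor before I let go. The last wrist picture shows all six upright, with their tops level at 52 mm and tilt under about 0.6°.
- One bush was knocked aside after I had placed it. It now stands flat, about 13 mm clear of its nearest neighbour.
- The knocked bush is within about 1 mm of the tray's right wall and may be touching it. I left it there, because moving it after the fence was set would have broken the order asked for.

**Fence:**
- I swung the clamp lever out until it met its stop; the pictures gave about 63° of swing.
- I then turned the knob in three grips. My first estimate left the pointer 0.8 mm short, so I corrected it by 5.5°.
- I swung the lever back to its stop, and the lever pad sits within 1 mm of where it started.
- After clamping, the pointer reads 0.15 mm past the index clip, which is about the limit of the measurement.

**Other things:** the clip and the things lying around the work were never touched, and they look unmoved in the pictures. The camera and wrist readings of the bushes differed by 1–2 mm, which did not affect the grasps.

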